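# Activate the resin cartridges and clamp them in the mixing carriage

## Task

Activate every white resin cartridge on the mat: lay it across the nest of the squeeze press, squeeze the press's two handles together until the plunger gives and snaps home, and let the handles spring open again. Draw the clamp jaw of the mixing carriage open, lay all activated cartridges side by side across the channel, then slide the jaw shut until it presses the whole row firmly against the fixed jaw, and leave it there. Press plungers only in the press, and leave everything else where it stands.

Things in the scene. Friction and masses are not known exactly. Their poses are not given: they have to be found in the camera images.
- cartridge_a_mid (a point): centre of a loose white cartridge (up to three alike, absent: None), lying on the open mat in front of the carriage (x 0.40 to 0.42): 30 x 30 mm square body 80 mm long, round plunger (17 mm dia) standing out 16 mm at one end, 96 mm in all, 0.1 kg. Point on the long axis, half-way along the 96 mm, 15 mm over its support. x = long axis: body from -48 to +32 mm, plunger tip at +48 mm.
- cartridge_a_plunger (a joint): how far that cartridge's plunger is pressed in, m: 0 = out as delivered, 0.012 = home (4 mm still stands out). Resistance is highest, about 18 N, in the first 2 mm or so, then falls off; past half-way (0.006) it snaps home and stays there; short of half-way it springs back.
- cartridge_a: that whole cartridge; origin on the side it lay on at the start, 15 mm under its centre, same axes as its centre point.
- cartridge_b_mid (a point): centre of a loose white cartridge (up to three alike, absent: None), lying on the open mat in front of the carriage (x 0.40 to 0.42): 30 x 30 mm square body 80 mm long, round plunger (17 mm dia) standing out 16 mm at one end, 96 mm in all, 0.1 kg. Point on the long axis, half-way along the 96 mm, 15 mm over its support. x = long axis: body from -48 to +32 mm, plunger tip at +48 mm.
- cartridge_b_plunger (a joint): how far that cartridge's plunger is pressed in, m: 0 = out as delivered, 0.012 = home (4 mm still stands out). Resistance is highest, about 18 N, in the first 2 mm or so, then falls off; past half-way (0.006) it snaps home and stays there; short of half-way it springs back.
- cartridge_b: that whole cartridge; origin on the side it lay on at the start, 15 mm under its centre, same axes as its centre point.
- cartridge_c_mid (a point): centre of a loose white cartridge (up to three alike, absent: None), lying on the open mat in front of the carriage (x 0.40 to 0.42): 30 x 30 mm square body 80 mm long, round plunger (17 mm dia) standing out 16 mm at one end, 96 mm in all, 0.1 kg. Point on the long axis, half-way along the 96 mm, 15 mm over its support. x = long axis: body from -48 to +32 mm, plunger tip at +48 mm.
- cartridge_c_plunger (a joint): how far that cartridge's plunger is pressed in, m: 0 = out as delivered, 0.012 = home (4 mm still stands out). Resistance is highest, about 18 N, in the first 2 mm or so, then falls off; past half-way (0.006) it snaps home and stays there; short of half-way it springs back.
- cartridge_c: that whole cartridge; origin on the side it lay on at the start, 15 mm under its centre, same axes as its centre point.
- press: squeeze press fixed to the worktop, 250 mm long: grey base plate 8 mm thick, two steel handles hinged on upright pins at its back (+x) end, running to the front (-x) past a dark nest. Origin on the worktop under the middle of the nest; x axis from the handle ends to the pins; y across, z up.
- press_nest (a point): middle of the nest's bed, 20 mm over the worktop. A cartridge lies here with its long axis along the press's y (either way round), centre point 15 mm above this point, between two jaw noses 102 mm apart and between four corner lugs that leave 37 mm for its 30 mm width (lugs at y +-22 to +-34 mm, 14 mm above the bed; free between them for the fingers). Bed is 30 mm wide in x.
- press_grip (a point): point half-way between the two handle paddles, 55 mm over the worktop and 105 mm in front of the nest. Paddles stand upright from 27 to 79 mm over the worktop, each 46 mm long in x, 12 mm thick; 66 mm over both outer faces when open, about 26 mm when fully closed. Squeeze them together along the press's y; about 9 N on each handle passes the resistance peak, 30 N of grip is ample.
- handle_left (a joint): angle of the left handle, rad: 0 = sprung open, 0.108 = fully closed (stop). The two handles move as mirror images. They spring open when let go.
- carriage: mixing carriage fixed to the worktop: aluminium channel 280 mm long. Origin on the worktop under the middle of the channel; x across the channel, y along it towards the fixed jaw. Side rails at x +-55 mm (inner faces) up to 20 mm over the worktop. Fixed jaw's inner face at y = +110 mm.
- carriage_bed (a point): middle of the channel's floor, 6 mm over the worktop, same axes as the carriage. Empty at first. Cartridges lie here side by side with their long axes along x (either way round), centre points 15 mm above this height. The open clearance between jaws is 208 mm along y when the clamp is at 0.
- clamp (a joint): position of the sliding clamp jaw, m (starts partly shut): 0 = fully open, grows towards the fixed jaw, stop at 0.183; face gap = 0.208 - value. Stays where it is left; about 1.5 N of friction.
- clamp_face (a point): centre of the sliding jaw's flat face (108 mm wide, 8 to 42 mm over the worktop), same axes as the carriage; the face looks to +y.
- clamp_post (a point): grip point on the black upright post of the sliding jaw, 72 mm over the worktop, 24 mm behind the face. Post 26 mm in x, 14 mm in y, from 36 to 86 mm over the worktop; the jaw block below it is 60 x 26 mm, top 37.5 mm over the worktop.
- felt_marker: bystander: white and black felt marker, 135 mm long; origin at the middle of its underside
- plaster_spatula: bystander: wood-handled spatula 198 mm long; origin at the middle of its underside

How it is judged (in metres and radians):
On the way, in this order (a step that is already met when the one before it is completed fails the run):
1. every cartridge's plunger has been pressed home in the squeeze press (value of joint each of cartridge_a_plunger, cartridge_b_plunger, cartridge_c_plunger above 0.0095 m), for 0.2 s.
2. all cartridges lie across the carriage and the sliding jaw is pushed against the row with more than 3 N (x of cartridge_a_mid in the frame of carriage_bed between -0.02 and 0.02 m and y of cartridge_a_mid in the frame of carriage_bed between -0.11 and 0.11 m and z of cartridge_a_mid in the frame of carriage_bed between 0.01 and 0.02 m and angle between the x axis of each of cartridge_a_mid, cartridge_b_mid, cartridge_c_mid and the x axis of carriage_bed, either way round below 0.2 rad and x of cartridge_b_mid in the frame of carriage_bed between -0.02 and 0.02 m and y of cartridge_b_mid in the frame of carriage_bed between -0.11 and 0.11 m and z of cartridge_b_mid in the frame of carriage_bed between 0.01 and 0.02 m and x of cartridge_c_mid in the frame of carriage_bed between -0.02 and 0.02 m and y of cartridge_c_mid in the frame of carriage_bed between -0.11 and 0.11 m and z of cartridge_c_mid in the frame of carriage_bed between 0.01 and 0.02 m and (contact force between clamp and cartridge_a above 3 N or contact force between clamp and cartridge_b above 3 N or contact force between clamp and cartridge_c above 3 N)), for 0.2 s.
At the end, for the whole second after the job is handed in: Every cartridge present has its plunger home (over 9.5 mm in) and lies flat across the carriage channel (within 0.2 rad, centre within 20 mm of its middle line); the row touches both jaws (within 4 mm); press handles sprung open; all at rest (all of step 1 and x of cartridge_a_mid in the frame of carriage_bed between -0.02 and 0.02 m and y of cartridge_a_mid in the frame of carriage_bed between -0.11 and 0.11 m and z of cartridge_a_mid in the frame of carriage_bed between 0.01 and 0.02 m and angle between the x axis of each of cartridge_a_mid, cartridge_b_mid, cartridge_c_mid and the x axis of carriage_bed, either way round below 0.2 rad and x of cartridge_b_mid in the frame of carriage_bed between -0.02 and 0.02 m and y of cartridge_b_mid in the frame of carriage_bed between -0.11 and 0.11 m and z of cartridge_b_mid in the frame of carriage_bed between 0.01 and 0.02 m and x of cartridge_c_mid in the frame of carriage_bed between -0.02 and 0.02 m and y of cartridge_c_mid in the frame of carriage_bed between -0.11 and 0.11 m and z of cartridge_c_mid in the frame of carriage_bed between 0.01 and 0.02 m and (y of cartridge_a_mid in the frame of clamp_face between 0.011 and 0.019 m or y of cartridge_b_mid in the frame of clamp_face between 0.011 and 0.019 m or y of cartridge_c_mid in the frame of clamp_face between 0.011 and 0.019 m) and y of any of cartridge_a_mid, cartridge_b_mid, cartridge_c_mid in the frame of carriage_bed above 0.09 m and value of joint handle_left below 0.03 rad and linear speed of each of cartridge_a, cartridge_b, cartridge_c below 0.02 m/s).
It fails at once if a plunger is pressed in anywhere but in the squeeze press ((value of joint cartridge_a_plunger above 0.006 m and velocity of joint cartridge_a_plunger above 0.05 m/s and horizontal distance between cartridge_a_mid and press_nest above 0.03 m) or (value of joint cartridge_b_plunger above 0.006 m and velocity of joint cartridge_b_plunger above 0.05 m/s and horizontal distance between cartridge_b_mid and press_nest above 0.03 m) or (value of joint cartridge_c_plunger above 0.006 m and velocity of joint cartridge_c_plunger above 0.05 m/s and horizontal distance between cartridge_c_mid and press_nest above 0.03 m)).
It fails at once if a bystander is shifted by more than 30 mm (distance of any of felt_marker, plaster_spatula from where it was at the start of the episode above 0.03 m).
Of cartridge_a, cartridge_b, cartridge_c only 2 to 3 are there at a start; the rules pass over those that are not, and their reading is None.
At some moment in a run one of cartridge_a, cartridge_b, cartridge_c may be knocked a few centimetres aside while the robot is not near it.
Once in a run the grip may slacken for a moment while it holds something.
It also fails if it takes over 210 s, if anything falls off the work surface, if the arm or the gripper's body presses on something with over 40 N, if the wrist force passes 120 N, or if a joint passes its speed limit or range.

## Robot

A 6-joint arm with a two-finger parallel gripper is mounted at the origin on a cart in front of the work surface, level with it; the furniture and walls round the work are solid. World frame = base frame: x ahead of the robot, y to its left, z up, the work surface at z = 0. Lengths are in mm, angles in degrees, forces in N, time in s.
With the tool pointing down it reaches from about 325 to 850 mm from the base axis. Payload 15.5 kg.
Tool frame: the origin (TCP) lies between the finger pads; the fingertips stand 8 mm ahead of it and the grasp point (between the pads) lies 11 mm behind it (env.tip_extent is the distance from the TCP to the fingertips, in mm); z points along the fingers, y is the direction in which the jaws open and shut (so a half turn about z gives the same grasp; the last joint's range is limited). The gripper opens to 91 mm and grips with 3 to 60 N. Pads are 32 mm wide; open, the fingers measure 118 mm over their backs; the gripper's body (76 mm by 178 mm) begins 60 mm behind the grasp point.
Start: joints at [71.018, 28.281, 77.091, -0, 74.628, -5.472], TCP at [146.008, 607.707, 221.915] pointing down, gripper open.
Joint ranges: [-166.48, 166.48], [-47.26, 123.95], [12.59, 153.08], [-70.14, 250.14], [6.76, 159.57], [-176.63, 176.63]. Speed limits (degrees/s): [108.29, 108.29, 147.25, 172.46, 172.46, 172.46].

## Interface

Orientations are given as a 3x3 rotation matrix whose columns are the frame's x, y, z axes.
In Python, from rig import env, cams gives the robot as it stands. The module is installed in compiled form; this text tells all that it offers.
- The arm moves only by the tool step_arm, never from a script. Its arguments are lists of equal length, an entry for each row: "travel": the shift along the tool's x, y, z scaled (see below), a list of three; "rot": the turn, a rotation vector about the tool's x, y, z scaled (see below), a list of three; "hand": the opening, from 0 (shut) to 1 (fully open). A call has exactly 5 rows; each row is the pose to reach, as a shift and turn from the pose commanded when the call began, along the tool's axes at that moment, turning the shorter way round; what a row does not reach only later rows make up. The controller multiplies each number of a shift by 0.1 m and each number of a turn by pi rad. A row lasts 1/12 s, in which the tool goes at most 41.7 mm and 7.16 degrees, less where a joint would pass 70% of its speed; a pose out of reach is approached as far as the arm can. A call with a number of a shift or a turn outside -1 to 1 is refused whole. A call with a gripper value outside its range is refused whole. The fingers move at their own pace and stop on an object; "force" is the grip in N (left out, the last holds). Time passes only in rows, so rows that repeat a pose let the fingers close, or fill a call up. It gives the time, the measured TCP pose, the force and the opening at its end, in the units of the state.
- env.get_obs(): the state, without advancing time (a new reading comes with each control period).
- cams.grab_frame(name): name is "scene" or "top"; returns the picture (384x512x3 uint8, red, green, blue); there is no depth.
- cams.get_calibration(name): a dict with "fx", "fy", "cx", "cy" (pixels), "origin" and "attitude" of the camera in the world. Camera axes: x right, y up, looking along -z (the intrinsics and any distortion apply to the point x, -y, -z); pixel columns grow to the right and rows downward; lengths in mm; the calibration is good to about 2 mm. A picture is of the moment at which its call begins. get_calibration takes no time and is no camera call.
- env.close_job(): hands the job in, once; it reports no verdict.
The state is a dict: "time_s": time; "qpos": joint angles; "joint_vel": joint speeds; "joint_efforts": joint torques, N m; "tool_pos": TCP position; "orientation": TCP orientation; "ft_force": force on the tool from outside, world axes, zero at the start; "ft_torque": the same for the moment, N m; "grip_width": finger opening in mm.
Only numpy, scipy, OpenCV 4.12 (cv2) and the standard library are available. Lean on these libraries where they do the work, as an engineer would, in place of code of your own. Each camera call takes 0.05 s, during which the arm holds its last target.

## Working session

There is one attempt and no reset: what is moved stays moved. The work goes in short steps, Python scripts to look and compute and a tool call to move; the robot and the scene stay as the last step left them, time stands still between calls to the robot, and variables do not carry over. Pictures are saved under pics/ and viewed, and the job is handed in when it is done.

Besides the shell and the picture viewer there is one more tool, called as name(argument=value, ...) on one line, values as JSON. step_arm: Moves the arm, as the interface text tells. Shifts and turns lie within -1 to 1; 1 stands for 0.1 m of shift or pi rad of turn. Its arguments: {"type":"object","properties":{"travel":{"type":"array"},"rot":{"type":"array"},"hand":{"type":"array"},"force":{"type":"number"}},"required":["travel","rot","hand"]}

```bash
mkdir -p pics
python3 - <<'E'
from rig import env, cams
import cv2, json
o=env.get_obs(); print(o)
for n in ("scene","top"):
    c=cams.get_calibration(n); print(n,c)
    im=cams.grab_frame(n); cv2.imwrite(f'pics/{n}0.png',im[:,:,::-1])
print(env.tip_extent)
E
```

```text
{'time_s': 0.0, 'qpos': array([ 7.10168208e+01,  2.83157752e+01,  7.71275202e+01, -1.47312281e-03,
        7.46275877e+01, -5.47497446e+00]), 'joint_vel': array([-0.16055543,  0.07898087, -0.03535956,  0.03324955, -0.06203884,
        0.01197784]), 'joint_efforts': array([ 1.26067084e-04, -8.78799176e+01, -3.81867671e+01,  7.12011871e-02,
        5.30370476e-02, -7.46369801e-05]), 'tool_pos': array([145.9087042 , 607.34866637, 221.3262868 ]), 'orientation': array([[-9.72338059e-01,  2.33577728e-01, -3.78988303e-04],
       [ 2.33578017e-01,  9.72337350e-01, -1.17792439e-03],
       [ 9.33675799e-05, -1.23386405e-03, -9.99999234e-01]]), 'ft_force': array([ 0.28680166, -0.5891507 , -0.9857418 ]), 'ft_torque': array([-0.01997   ,  0.00785129,  0.03141873]), 'grip_width': 91.30930861453798}
scene {'fx': 462.83335091439926, 'fy': 462.83335091439926, 'cx': 261.62502184721967, 'cy': 187.4519956991239, 'origin': array([-158.72963215, -668.82867284,  594.70225729]), 'attitude': array([[ 0.63047329,  0.38885343, -0.67178601],
       [-0.77587576,  0.29027626, -0.56013972],
       [-0.02280872,  0.87437561,  0.48471338]])}
top {'fx': 371.04932590674576, 'fy': 371.04932590674576, 'cx': 263.0888450591105, 'cy': 189.3277644095941, 'origin': array([444.27291856, -60.34740827, 995.76315154]), 'attitude': array([[ 6.34198383e-04,  9.97089732e-01, -7.62342675e-02],
       [-9.99967613e-01,  2.06899431e-05, -8.04819319e-03],
       [-8.02319351e-03,  7.62369027e-02,  9.97057452e-01]])}
8.0
```

View pics/scene0.png

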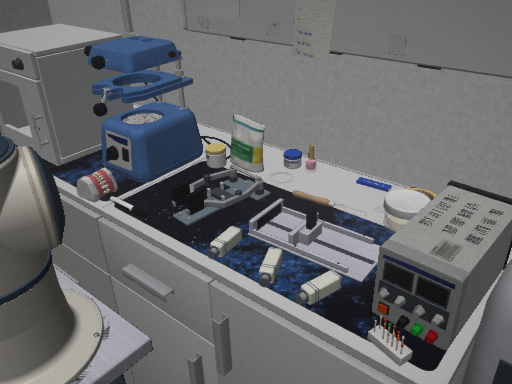

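View pics/top0.png

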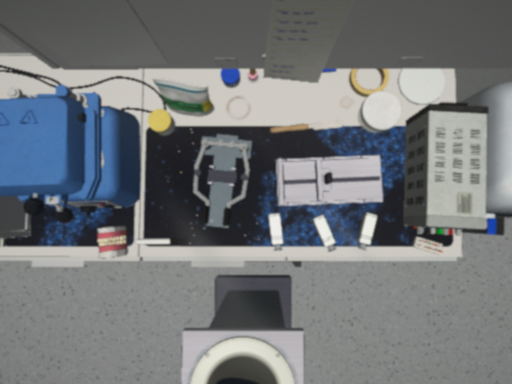

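The scene view shows three white cartridges: around (226,241), (271,265) and (321,287). The press is at about (215,190) and the carriage at about (315,240). The top view shows the cartridges at (276,230), (325,231) and (368,230), the press nest near (222,178), the carriage near (330,180), the marker at (155,241) and the spatula at (290,127). Next I'll enlarge these areas.

Run:
```python
import cv2
t=cv2.imread('pics/top0.png'); s=cv2.imread('pics/scene0.png')
cv2.imwrite('pics/t_a.png',cv2.resize(t[120:255,170:290],None,fx=4.4,fy=4.4,interpolation=cv2.INTER_CUBIC))
cv2.imwrite('pics/t_b.png',cv2.resize(t[145:255,260:395],None,fx=5,fy=5,interpolation=cv2.INTER_CUBIC))
cv2.imwrite('pics/s_a.png',cv2.resize(s[160:230,160:280],None,fx=6,fy=6,interpolation=cv2.INTER_CUBIC))
cv2.imwrite('pics/s_b.png',cv2.resize(s[190:310,200:385],None,fx=4,fy=4,interpolation=cv2.INTER_CUBIC))
```

```text
(no output)
```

View pics/t_a.png

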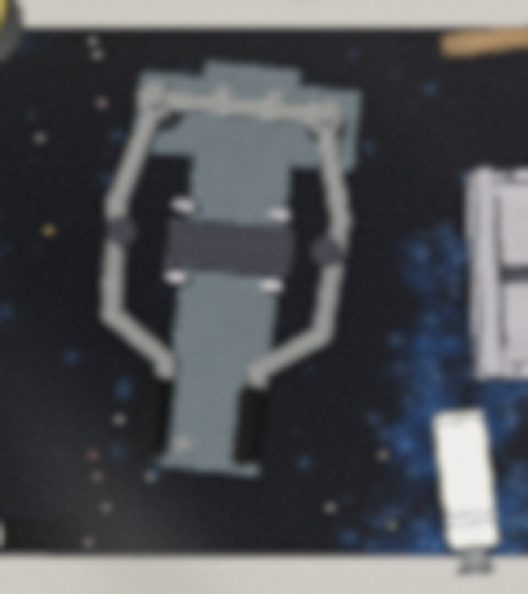

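View pics/t_b.png

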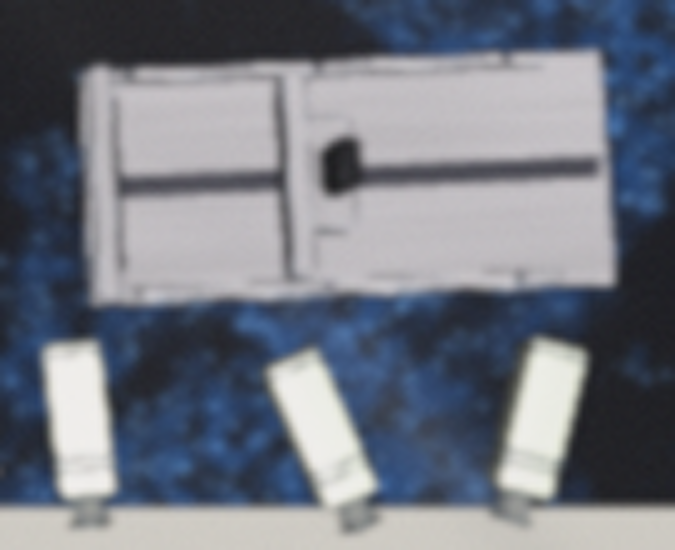

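View pics/s_a.png

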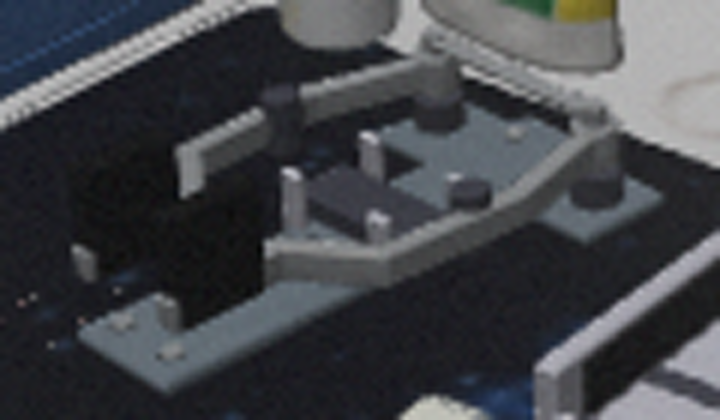

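View pics/s_b.png

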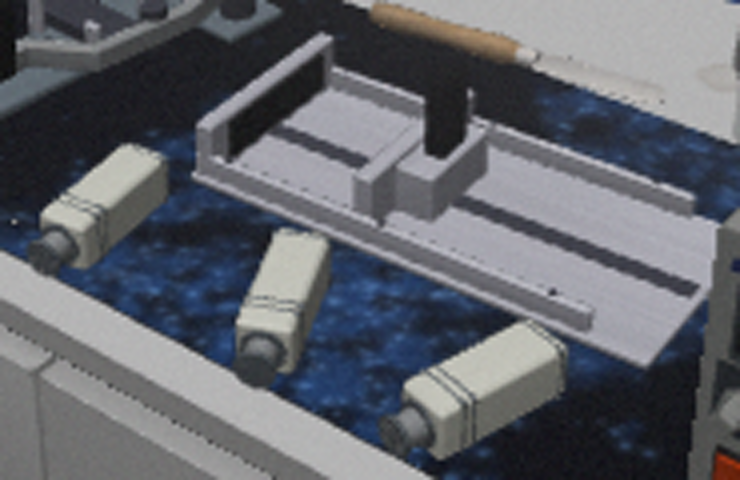

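Run:
```python
import cv2, numpy as np
t=cv2.imread('pics/top0.png'); s=cv2.imread('pics/scene0.png')
def crop(im,x0,y0,w,h,f):
    c=cv2.resize(im[y0:y0+h,x0:x0+w],None,fx=f,fy=f,interpolation=cv2.INTER_CUBIC)
    for i in range(0,w,5):
        cv2.line(c,(int((i+.5)*f),0),(int((i+.5)*f),4 if i%10 else 9),(0,0,255),1)
        if i%10==0: cv2.putText(c,str(x0+i),(int((i+.5)*f)-8,20),0,.35,(0,255,255),1)
    for i in range(0,h,5):
        cv2.line(c,(0,int((i+.5)*f)),(4 if i%10 else 9,int((i+.5)*f)),(0,0,255),1)
        if i%10==0: cv2.putText(c,str(y0+i),(10,int((i+.5)*f)+4),0,.35,(0,255,255),1)
    return c
cv2.imwrite('pics/t_carts.png',crop(t,262,205,124,50,6.4))
cv2.imwrite('pics/s_c1.png',np.hstack([crop(s,203,220,45,45,8),crop(s,250,240,45,50,8)[:360]]))
cv2.imwrite('pics/s_c3.png',crop(s,294,262,54,48,10))
```

```text
(no output)
```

View pics/t_carts.png

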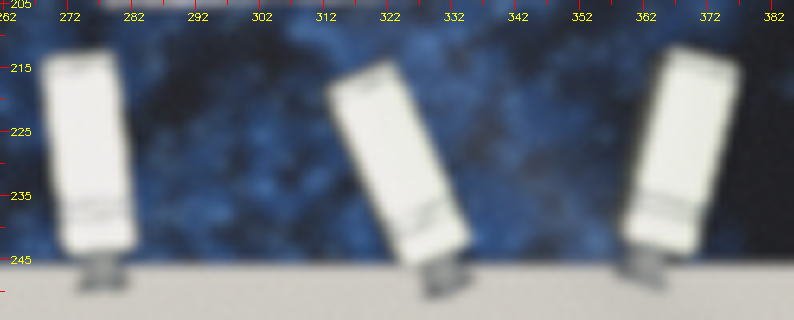

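View pics/s_c1.png

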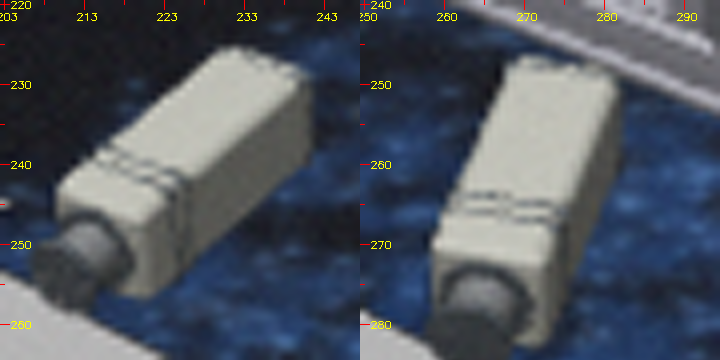

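View pics/s_c3.png

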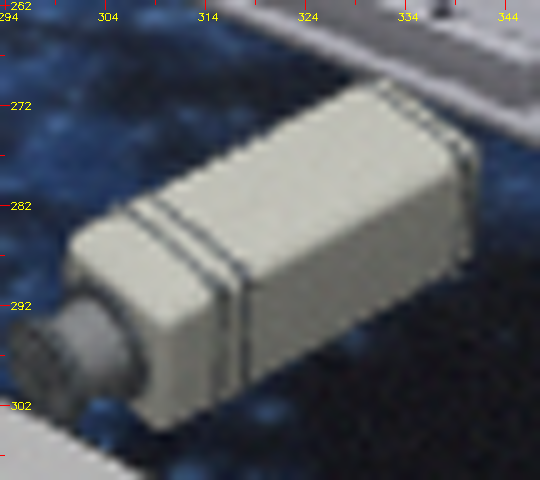

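```bash
cat > h.py <<'E'
import numpy as np, cv2
from scipy.optimize import least_squares
def calib():
    from rig import cams
    return {n:cams.get_calibration(n) for n in("top","scene")}
CAL=calib()
def proj(n,P):
    c=CAL[n]; P=np.atleast_2d(P); q=(P-c['origin'])@c['attitude']
    return np.c_[c['cx']+c['fx']*q[:,0]/-q[:,2], c['cy']-c['fy']*q[:,1]/-q[:,2]]
def ray(n,uv):
    c=CAL[n]; d=np.array([(uv[0]-c['cx'])/c['fx'],-(uv[1]-c['cy'])/c['fy'],-1.])
    return c['origin'],c['attitude']@d
def onz(n,uv,z):
    o,d=ray(n,uv); return o+d*(z-o[2])/d[2]
def tri(ut,us):
    A=[];b=[]
    for n,uv in(("top",ut),("scene",us)):
        o,d=ray(n,uv); d=d/np.linalg.norm(d); M=np.eye(3)-np.outer(d,d); A.append(M); b.append(M@o)
    x=np.linalg.lstsq(np.vstack(A),np.hstack(b),rcond=None)[0]
    r=np.hypot(*(proj("top",x)[0]-ut)),np.hypot(*(proj("scene",x)[0]-us))
    return x,r
def fit(pts,obs,p0,freez=True,z=0):
    """pts model Nx3, obs list (cam,uv,idx); pose x,y,yaw[,z]"""
    def place(p):
        c,s=np.cos(p[2]),np.sin(p[2]); R=np.array([[c,-s,0],[s,c,0],[0,0,1]])
        return pts@R.T+[p[0],p[1],p[3] if freez else z]
    def f(p):
        W=place(p); return np.concatenate([proj(n,W[i])[0]-uv for n,uv,i in obs])
    p0=list(p0)+([z] if freez else [])
    r=least_squares(f,p0,x_scale=[10,10,.1]+([10] if freez else []),loss='soft_l1')
    return r.x,np.abs(r.fun).max()
def grab(name,path=None):
    from rig import cams
    im=cams.grab_frame(name)[:,:,::-1].copy()
    if path: cv2.imwrite(path,im)
    return im
def crop(im,x0,y0,w,h,f):
    c=cv2.resize(im[y0:y0+h,x0:x0+w],None,fx=f,fy=f,interpolation=cv2.INTER_CUBIC)
    for i in range(0,w,5):
        cv2.line(c,(int((i+.5)*f),0),(int((i+.5)*f),4 if i%10 else 9),(0,0,255),1)
        if i%10==0: cv2.putText(c,str(x0+i),(int((i+.5)*f)-8,20),0,.35,(0,255,255),1)
    for i in range(0,h,5):
        cv2.line(c,(0,int((i+.5)*f)),(4 if i%10 else 9,int((i+.5)*f)),(0,0,255),1)
        if i%10==0: cv2.putText(c,str(y0+i),(10,int((i+.5)*f)+4),0,.35,(0,255,255),1)
    return c
def outline(c,x0,y0,f,n,P,col=(0,255,0),closed=True):
    uv=proj(n,P); q=((uv-[x0,y0]+.5)*f).round().astype(int)
    cv2.polylines(c,[q.reshape(-1,1,2)],closed,col,1)
def goto(target,yaw=None,h=None):
    """print shift in tool axes (scaled) to reach world target xyz; yaw = wanted world direction of tool y axis (deg), mod 180"""
    from rig import env
    o=env.get_obs(); R=o['orientation']; d=np.array(target)-o['tool_pos']
    print('t',round(o['time_s'],2),'pos',o['tool_pos'].round(1),'grip',round(o['grip_width'],1),'F',o['ft_force'].round(1))
    print('travel',(R.T@d/100).round(3))
    if yaw is not None:
        cur=np.degrees(np.arctan2(R[1,1],R[0,1])); dy=(yaw-cur+90)%180-90
        Z=np.array([0,0,1.])
        w=R.T@(Z*np.radians(dy)); print('cur tool-y yaw',cur.round(2),'turn world deg',round(dy,2),'rot full',(w/np.pi).round(4),'j6',o['qpos'][5].round(1))
E
cat > m1.py <<'E'
from h import *
T={1:[(268.2,213.6),(278.8,212.5),(283.1,242.9),(272.1,243.6)],2:[(312.6,218.3),(322.9,213.9),(335.3,242),(325.1,246.1)],3:[(366.2,211.8),(377.3,214.8),(370.1,244.7),(359.6,241.5)]}
S={1:[(231.3,225.3),(241.4,229),(219.1,247.3),(210,242.6)],2:[(268.3,247),(281.8,248.9),(273.3,271.8),(258.9,269.5)],3:[(331.8,269.3),(341.3,276),(309.8,294.1),(300.5,285.7)]}
# local frame: x = toward plunger; origin mid. far end is -48; near +32
for k in T:
    W=[tri(a,b) for a,b in zip(T[k],S[k])]
    print(k,[w[0].round(1).tolist() for w in W],[round(max(w[1]),1) for w in W])
    pts=np.array([[-48,-15,15],[-48,15,15],[32,15,15],[32,-15,15.]])  # plunger along -x: TL(+y) has local y=-15
    obs=[("top",np.array(u),i) for i,u in enumerate(T[k])]+[("scene",np.array(u),i) for i,u in enumerate(S[k])]
    c=np.mean([w[0] for w in W],0)
    p,m=fit(pts,obs,[c[0],c[1],np.pi],True,15); print(' fit',p.round(2),np.degrees(p[2]).round(1),m.round(2))
    p,m=fit(pts,obs,[c[0],c[1],np.pi],False,15); print(' fit z15',p.round(2),np.degrees(p[2]).round(1),m.round(2))
E
python3 m1.py
```

```text
1 [[455.2, -66.1, 25.6], [458.0, -93.7, 25.6], [378.6, -103.8, 27.4], [377.9, -76.3, 27.5]] [np.float64(0.2), np.float64(0.1), np.float64(0.4), np.float64(0.3)]
 fit [409.4  -85.81   3.26  11.49] 186.5 1.51
 fit z15 [408.43 -86.77   3.26] 186.6 1.62
2 [[442.6, -181.4, 25.2], [453.9, -208.0, 25.8], [382.4, -239.8, 28.4], [371.8, -213.4, 27.8]] [np.float64(0.1), np.float64(0.2), np.float64(0.5), np.float64(0.4)]
 fit [ 405.49 -213.93    3.56   11.81] 204.2 0.92
 fit z15 [ 404.72 -214.45    3.57] 204.4 1.88
3 [[460.1, -321.7, 24.9], [451.6, -348.6, 28.0], [375.0, -329.0, 27.4], [383.3, -302.5, 26.9]] [np.float64(0.3), np.float64(0.3), np.float64(0.0), np.float64(0.2)]
 fit [ 409.84 -323.36    2.89   11.81] 165.3 1.25
 fit z15 [ 408.7  -323.8     2.89] 165.5 1.83
```

Run:
```python
from h import *
t=cv2.imread('pics/top0.png'); s=cv2.imread('pics/scene0.png')
cv2.imwrite('pics/tp.png',crop(t,190,130,66,100,6))
cv2.imwrite('pics/sp.png',crop(s,168,162,106,64,7.5))
cv2.imwrite('pics/tcg.png',crop(t,272,148,116,62,6.8))
cv2.imwrite('pics/scg.png',crop(s,244,196,142,86,5.6))
```

```text
(no output)
```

View pics/tp.png

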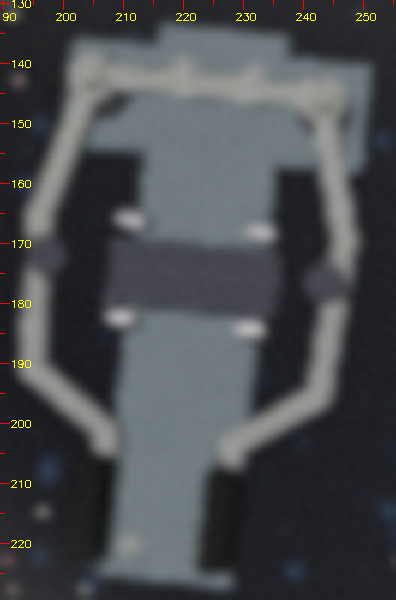

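View pics/sp.png

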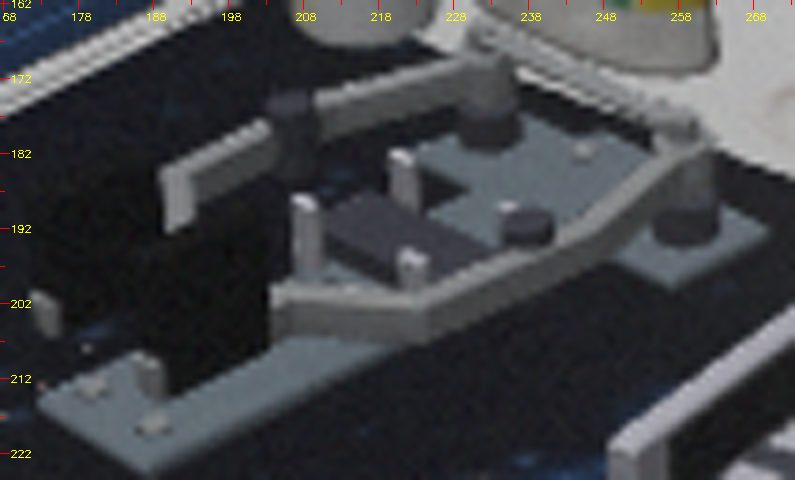

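View pics/tcg.png

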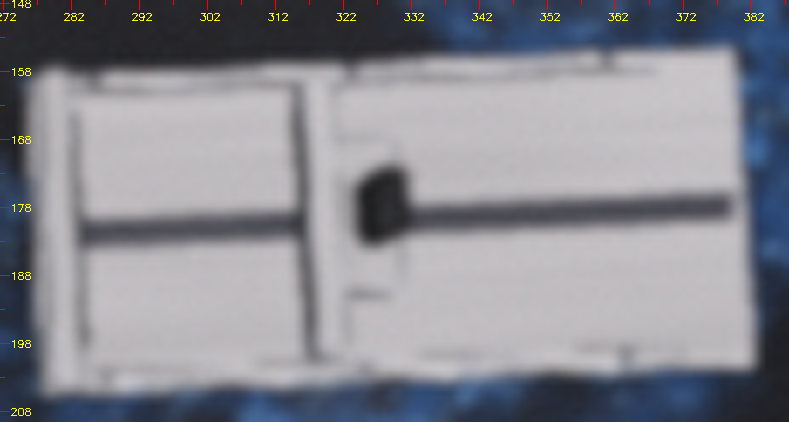

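View pics/scg.png

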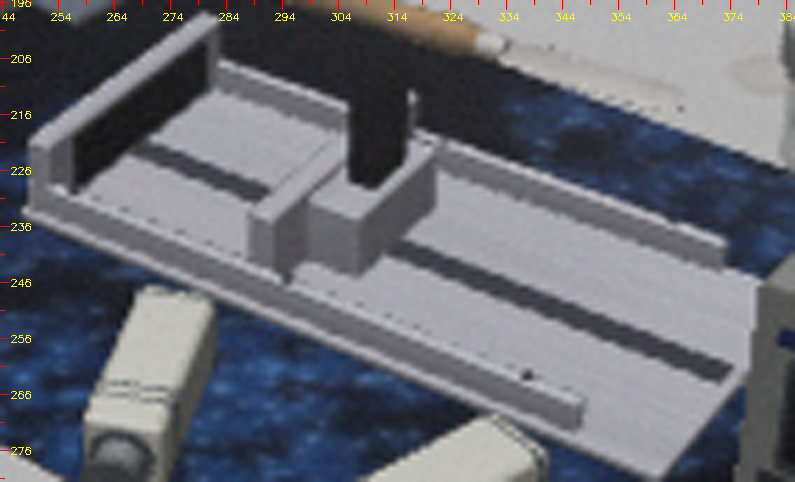

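```bash
cat > m2.py <<'E'
from h import *
print('lugs')
L=[((211,166),(220.8,182.2)),((233,168),(235.1,189.2)),((209.5,182.5),(208.3,188.2)),((231.2,184.5),(222.4,195.8))]
W=[tri(a,b)[0] for a,b in L]
for w,(a,b) in zip(W,L): print(w.round(1),np.round(tri(a,b)[1],1))
W=np.array(W); print('mean',W.mean(0).round(1)); d=(W[0]+W[1]-W[2]-W[3])/2; e=(W[0]+W[2]-W[1]-W[3])/2
print('x dir',np.degrees(np.arctan2(d[1],d[0])).round(1),np.hypot(*d[:2]).round(1),'y dir-90',np.degrees(np.arctan2(-e[0],e[1])).round(1),np.hypot(*e[:2]).round(1))
m=np.array([[-21,28,34],[-21,-28,34],[21,28,34],[21,-28,34.]])[[2,3,0,1]]
obs=[("top",np.array(a),i) for i,(a,b) in enumerate(L)]+[("scene",np.array(b),i) for i,(a,b) in enumerate(L)]
print('fit free z',fit(m,obs,[500,50,0],True,0)); print('fit',fit(m,obs,[500,50,0],False,0))
a=onz('top',(216.7,226.2),8); b=onz('top',(224,144.2),50); c=onz('top',(217.4,205),60); n=onz('top',(221.2,175.2),34)
for q in(a,c,n,b): print(q.round(1))
for p,q in((a,b),(a,n),(n,b)): print('axis',np.degrees(np.arctan2(q[1]-p[1],q[0]-p[0])).round(2))
print('carriage')
for nme,a,b in (('nr corner',(382.8,201.6),(361.4,280.9)),('slot R',(379.1,177.8),(373.9,261.9)),('slot L',(284,181.6),(267.6,221.9))):
    x,r=tri(a,b); print(nme,x.round(1),np.round(r,1),'onz6 top',onz('top',a,6).round(1),'scene',onz('scene',b,6).round(1))
print(onz('top',(379.6,154.4),6))
E
python3 m2.py
```

```text
lugs
[579.6  83.6  31.9] [0.2 0.2]
[573.2  26.7  33.4] [0.3 0.3]
[536.5  86.6  32.5] [0.4 0.4]
[530.4  30.7  32.8] [0.  0.1]
mean [555.   56.9  32.6]
x dir -4.6 43.1 y dir-90 -6.3 56.8
fit free z (array([ 5.54932409e+02,  5.68718609e+01, -9.87645038e-02, -1.31851992e+00]), np.float64(0.4604453555126611))
fit (array([ 5.54455862e+02,  5.63876739e+01, -9.92595946e-02]), np.float64(0.5738760586338572))
[421.7  70.6   8. ]
[476.2  62.5  60. ]
[554.8  56.8  34. ]
[633.5  48.3  50. ]
axis -6.01
axis -5.94
axis -6.12
carriage
nr corner [ 487.6 -372.1    3.9] [0.2 0.2] onz6 top [ 487.2 -371.     6. ] scene [ 485.7 -373.4    6. ]
slot R [ 551.8 -364.1    5.4] [0.6 0.7] onz6 top [ 550.9 -362.7    6. ] scene [ 552.5 -365.3    6. ]
slot L [ 538.7 -106.2    7.3] [1.1 1.2] onz6 top [ 540.7 -108.4    6. ] scene [ 538.  -103.2    6. ]
[ 614.11223653 -365.47855723    6.        ]
```

```bash
cat > ov.py <<'E'
from h import *
import sys
ox,oy,yaw,cl=map(float,sys.argv[1:5]); tag=sys.argv[5]
a=np.radians(yaw); R=np.array([[np.cos(a),-np.sin(a),0],[np.sin(a),np.cos(a),0],[0,0,1]])
P=lambda q:np.array(q,float)@R.T+[ox,oy,0]
def rect(x0,x1,y0,y1,z): return P([[x0,y0,z],[x1,y0,z],[x1,y1,z],[x0,y1,z]])
t=cv2.imread('pics/top0.png'); s=cv2.imread('pics/scene0.png')
for n,im,(x0,y0,w,h,f) in (('top',t,(272,148,116,62,6.8)),('scene',s,(244,196,142,86,5.6))):
    c=crop(im,x0,y0,w,h,f)
    outline(c,x0,y0,f,n,rect(-55,55,-140,140,6))
    outline(c,x0,y0,f,n,rect(-55,55,-140,110,20),(255,255,0))
    fy=110-208+cl
    face=lambda y,z0,z1:P([[-54,y,z0],[54,y,z0],[54,y,z1],[-54,y,z1]])
    outline(c,x0,y0,f,n,face(110,6,42),(0,0,255))
    outline(c,x0,y0,f,n,face(fy,8,42),(255,0,255))
    outline(c,x0,y0,f,n,rect(-13,13,fy-31,fy-17,86),(0,255,255))
    outline(c,x0,y0,f,n,rect(-13,13,fy-31,fy-17,37.5),(0,128,255))
    cv2.imwrite(f'pics/ov_{n}_{tag}.png',c)
E
python3 ov.py 544.6 -222 2.5 100 a
python3 - <<'E'
from h import *
a=onz('top',(282.9,160),44)
print('fixed jaw top edge (72,75)/(85,355):',onz('top',(272+72/6.8-.5,148+75/6.8-.5),44).round(1),onz('top',(272+85/6.8-.5,148+355/6.8-.5),44).round(1))
print('clamp face top edge',onz('top',(272+305/6.8-.5,148+82/6.8-.5),42).round(1),onz('top',(272+320/6.8-.5,148+358/6.8-.5),42).round(1))
E
```

```text
fixed jaw top edge (72,75)/(85,355): [ 597.  -101.8   44. ] [ 490.3 -106.3   44. ]
clamp face top edge [ 594.6 -190.6   42. ] [ 489.3 -195.2   42. ]
```

View pics/ov_top_a.png

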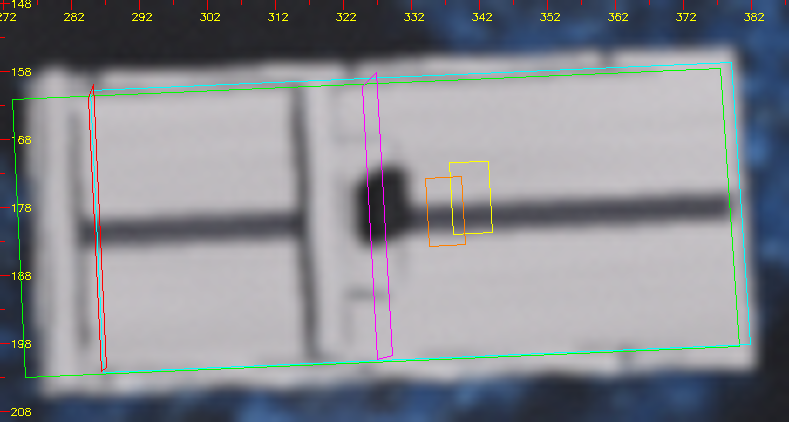

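View pics/ov_scene_a.png

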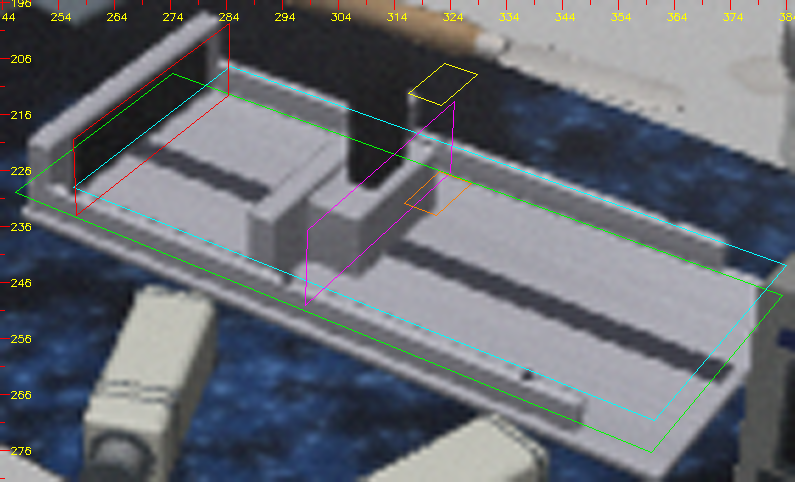

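```bash
python3 ov.py 546 -214 2.5 119 b
```

```text
(no output)
```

View pics/ov_top_b.png

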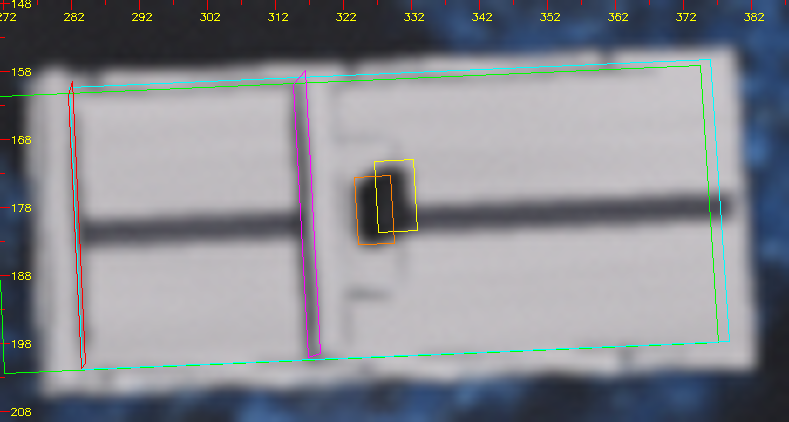

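View pics/ov_scene_b.png

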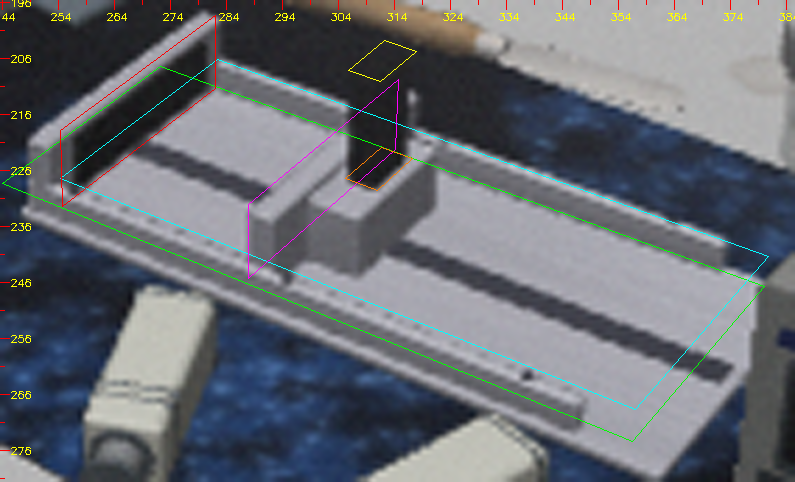

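```bash
cat >> h.py <<'E'
def plan(target,yaw=None,N=None):
    from rig import env
    o=env.get_obs(); R=o['orientation']; d=np.array(target,float)-o['tool_pos']
    cur=np.degrees(np.arctan2(R[1,1],R[0,1])); dy=0
    if yaw is not None: dy=(yaw-cur+180)%360-180
    n=N or int(max(np.ceil(np.abs(d[:2]).max()/80 if 0 else np.linalg.norm(d)/95),np.ceil(abs(dy)/34),1))
    print('t',round(o['time_s'],2),'pos',o['tool_pos'].round(1),'yaw',cur.round(2),'dy',round(dy,1),'grip',round(o['grip_width'],1),'F',o['ft_force'].round(1),'q6',o['qpos'][5].round(1),'tilt z',R[:,2].round(4))
    for k in range(n):
        a=np.radians(dy*k/n); Rz=np.array([[np.cos(a),-np.sin(a),0],[np.sin(a),np.cos(a),0],[0,0,1]])
        Rk=Rz@R; print(k+1,'travel',(Rk.T@d/n/100).round(3),'rotz',round(-dy/n/180,4))
E
python3 -c "
from h import *
plan([450,150,200],-10); plan([450,150,200],-87.5);"
```

```text
t 0.1 pos [145.9 607.4 221.4] yaw 76.49 dy -86.5 grip 91.1 F [0.5 0.1 0.1] q6 -5.5 tilt z [-4.0e-04 -1.1e-03 -1.0e+00]
1 travel [-0.671 -0.623  0.036] rotz 0.0801
2 travel [-0.805 -0.436  0.036] rotz 0.0801
3 travel [-0.888 -0.222  0.036] rotz 0.0801
4 travel [-0.915  0.006  0.036] rotz 0.0801
5 travel [-0.885  0.234  0.035] rotz 0.0801
6 travel [-0.799  0.447  0.035] rotz 0.0801
t 0.1 pos [145.9 607.4 221.4] yaw 76.49 dy -164.0 grip 91.1 F [0.5 0.1 0.1] q6 -5.5 tilt z [-4.0e-04 -1.1e-03 -1.0e+00]
1 travel [-0.671 -0.623  0.036] rotz 0.1518
2 travel [-0.882 -0.245  0.036] rotz 0.1518
3 travel [-0.896  0.187  0.035] rotz 0.1518
4 travel [-0.71   0.578  0.035] rotz 0.1518
5 travel [-0.366  0.839  0.035] rotz 0.1518
6 travel [0.06  0.913 0.035] rotz 0.1518
```

```bash
python3 -c "
from h import *
plan([400,0,222],-87.5);"
```

```text
t 0.1 pos [145.9 607.4 221.4] yaw 76.49 dy -164.0 grip 91.1 F [0.5 0.1 0.1] q6 -5.5 tilt z [-4.0e-04 -1.1e-03 -1.0e+00]
1 travel [-0.556 -0.759 -0.   ] rotz 0.1302
2 travel [-0.812 -0.475 -0.   ] rotz 0.1302
3 travel [-0.934 -0.114 -0.001] rotz 0.1302
4 travel [-0.902  0.267 -0.001] rotz 0.1302
5 travel [-0.721  0.604 -0.002] rotz 0.1302
6 travel [-0.422  0.841 -0.002] rotz 0.1302
7 travel [-0.053  0.939 -0.002] rotz 0.1302
```

step_arm(travel=[[-0.28, -0.38, 0], [-0.56, -0.76, 0], [-0.56, -0.76, 0], [-0.56, -0.76, 0], [-0.56, -0.76, 0]], rot=[[0, 0, 0.03], [0, 0, 0.06], [0, 0, 0.09], [0, 0, 0.12], [0, 0, 0.13]], hand=[1, 1, 1, 1, 1])

```text
time_s: 0.52
tool_pos: [183.1, 519.7, 221.9]
orientation: [[-0.795, 0.606, -0.0], [0.606, 0.795, -0.0], [-0.0, -0.0, -1.0]]
ft_force: [0.1, 0.1, -0.4]
grip_width: 91.5
```

step_arm(travel=[[-0.4, -0.24, 0], [-0.81, -0.48, 0], [-0.81, -0.48, 0], [-0.81, -0.48, 0], [-0.81, -0.48, 0]], rot=[[0, 0, 0.03], [0, 0, 0.06], [0, 0, 0.09], [0, 0, 0.12], [0, 0, 0.13]], hand=[1, 1, 1, 1, 1])

```text
time_s: 0.93
tool_pos: [219.0, 432.7, 221.9]
orientation: [[-0.489, 0.872, -0.0], [0.872, 0.489, -0.0], [-0.0, -0.0, -1.0]]
ft_force: [0.0, 1.0, -0.3]
grip_width: 91.7
```

step_arm(travel=[[-0.4, -0.05, 0], [-0.8, -0.1, 0], [-0.93, -0.11, 0], [-0.93, -0.11, 0], [-0.93, -0.11, 0]], rot=[[0, 0, 0.03], [0, 0, 0.06], [0, 0, 0.09], [0, 0, 0.12], [0, 0, 0.13]], hand=[1, 1, 1, 1, 1])

```text
time_s: 1.35
tool_pos: [255.5, 346.5, 221.9]
orientation: [[-0.102, 0.995, -0.0], [0.995, 0.102, -0.0], [-0.0, -0.0, -1.0]]
ft_force: [-1.4, 1.1, -0.3]
grip_width: 91.5
```

step_arm(travel=[[-0.4, 0.13, 0], [-0.8, 0.25, 0], [-0.9, 0.27, 0], [-0.9, 0.27, 0], [-0.9, 0.27, 0]], rot=[[0, 0, 0.03], [0, 0, 0.06], [0, 0, 0.09], [0, 0, 0.12], [0, 0, 0.13]], hand=[1, 1, 1, 1, 1])

```text
time_s: 1.77
tool_pos: [292.1, 260.0, 221.9]
orientation: [[0.302, 0.953, -0.0], [0.953, -0.302, -0.0], [-0.0, -0.0, -1.0]]
ft_force: [0.4, 0.5, -0.6]
grip_width: 91.2
```

step_arm(travel=[[-0.35, 0.3, 0], [-0.72, 0.6, 0], [-0.72, 0.6, 0], [-0.72, 0.6, 0], [-0.72, 0.6, 0]], rot=[[0, 0, 0.03], [0, 0, 0.06], [0, 0, 0.09], [0, 0, 0.12], [0, 0, 0.13]], hand=[1, 1, 1, 1, 1])

```text
time_s: 2.18
tool_pos: [328.3, 173.5, 221.9]
orientation: [[0.656, 0.755, -0.0], [0.755, -0.656, -0.0], [-0.0, -0.0, -1.0]]
ft_force: [0.8, 0.2, -0.0]
grip_width: 90.8
```

```bash
python3 -c "
from h import *
plan([540,-180,180],-87.5);"
```

```text
t 2.18 pos [328.3 173.5 221.9] yaw -40.99 dy -46.5 grip 90.8 F [ 0.8  0.2 -0. ] q6 59.6 tilt z [-2.e-04 -1.e-04 -1.e+00]
1 travel [-0.256  0.783  0.084] rotz 0.0517
2 travel [-0.126  0.815  0.084] rotz 0.0517
3 travel [0.007 0.824 0.084] rotz 0.0517
4 travel [0.14  0.812 0.084] rotz 0.0517
5 travel [0.27  0.779 0.084] rotz 0.0517
```

step_arm(travel=[[-0.12, 0.39, 0.04], [-0.26, 0.78, 0.08], [-0.26, 0.78, 0.08], [-0.26, 0.78, 0.08], [-0.26, 0.78, 0.08]], rot=[[0, 0, 0.03], [0, 0, 0.05], [0, 0, 0.05], [0, 0, 0.05], [0, 0, 0.05]], hand=[1, 1, 1, 1, 1])

```text
time_s: 2.6
tool_pos: [370.1, 103.9, 213.7]
orientation: [[0.761, 0.649, -0.001], [0.649, -0.761, 0.0], [-0.001, -0.001, -1.0]]
ft_force: [-0.3, -0.0, 0.1]
grip_width: 91.3
```

step_arm(travel=[[-0.06, 0.4, 0.04], [-0.13, 0.82, 0.08], [-0.13, 0.82, 0.08], [-0.13, 0.82, 0.08], [-0.13, 0.82, 0.08]], rot=[[0, 0, 0.03], [0, 0, 0.05], [0, 0, 0.05], [0, 0, 0.05], [0, 0, 0.05]], hand=[0.6, 0.6, 0.6, 0.6, 0.6])

```text
time_s: 3.02
tool_pos: [413.1, 34.2, 205.8]
orientation: [[0.852, 0.524, -0.001], [0.524, -0.852, 0.0], [-0.001, -0.001, -1.0]]
ft_force: [0.4, 1.9, 0.5]
grip_width: 60.9
```

step_arm(travel=[[0, 0.4, 0.04], [0.01, 0.82, 0.08], [0.01, 0.82, 0.08], [0.01, 0.82, 0.08], [0.01, 0.82, 0.08]], rot=[[0, 0, 0.03], [0, 0, 0.05], [0, 0, 0.05], [0, 0, 0.05], [0, 0, 0.05]], hand=[0.6, 0.6, 0.6, 0.6, 0.6])

```text
time_s: 3.43
tool_pos: [456.6, -34.7, 197.8]
orientation: [[0.923, 0.384, -0.001], [0.384, -0.923, 0.0], [-0.001, -0.001, -1.0]]
ft_force: [-0.1, 0.2, -0.3]
grip_width: 54.5
```

step_arm(travel=[[0.07, 0.4, 0.04], [0.14, 0.81, 0.08], [0.14, 0.81, 0.08], [0.14, 0.81, 0.08], [0.14, 0.81, 0.08]], rot=[[0, 0, 0.03], [0, 0, 0.05], [0, 0, 0.05], [0, 0, 0.05], [0, 0, 0.05]], hand=[0.6, 0.6, 0.6, 0.6, 0.6])

```text
time_s: 3.85
tool_pos: [500.5, -104.0, 189.9]
orientation: [[0.972, 0.235, -0.001], [0.235, -0.972, 0.001], [-0.001, -0.001, -1.0]]
ft_force: [-0.8, -0.2, 0.2]
grip_width: 55.0
```

```bash
python3 -c "
from h import *
plan([545,-216,150],-87.5);"
```

```text
t 3.85 pos [ 500.5 -104.   189.9] yaw -76.39 dy -11.1 grip 55.0 F [-0.8 -0.2  0.2] q6 57.9 tilt z [-1.e-03  6.e-04 -1.e+00]
1 travel [0.084 0.597 0.199] rotz 0.0309
2 travel [0.142 0.586 0.199] rotz 0.0309
```

step_arm(travel=[[0.04, 0.3, 0.1], [0.08, 0.6, 0.2], [0.08, 0.6, 0.2], [0.08, 0.6, 0.2], [0.08, 0.6, 0.2]], rot=[[0, 0, 0.02], [0, 0, 0.03], [0, 0, 0.03], [0, 0, 0.03], [0, 0, 0.03]], hand=[0.6, 0.6, 0.6, 0.6, 0.6])

```text
time_s: 4.27
tool_pos: [522.4, -160.5, 170.1]
orientation: [[0.99, 0.143, -0.001], [0.143, -0.99, 0.001], [-0.001, -0.001, -1.0]]
ft_force: [-0.2, 0.9, -0.0]
grip_width: 54.9
```

step_arm(travel=[[0.07, 0.3, 0.1], [0.14, 0.58, 0.2], [0.14, 0.58, 0.2], [0.14, 0.58, 0.2], [0.14, 0.58, 0.2]], rot=[[0, 0, 0.02], [0, 0, 0.032], [0, 0, 0.032], [0, 0, 0.032], [0, 0, 0.032]], hand=[0.6, 0.6, 0.6, 0.6, 0.6])

```text
time_s: 4.68
tool_pos: [544.7, -216.0, 150.3]
orientation: [[0.999, 0.042, -0.0], [0.042, -0.999, 0.0], [-0.0, -0.001, -1.0]]
ft_force: [-0.5, 0.5, -0.4]
grip_width: 54.9
```

```bash
python3 -c "
from h import *
plan([545,-216,62],-87.5)
grab('top','pics/top1.png');s=grab('scene','pics/scene1.png')
cv2.imwrite('pics/c1.png',crop(s,244,150,142,110,5.6))"
```

```text
t 4.68 pos [ 544.7 -216.   150.3] yaw -87.57 dy 0.1 grip 54.9 F [-0.5  0.5 -0.4] q6 60.1 tilt z [-4.e-04  5.e-04 -1.e+00]
1 travel [0.003 0.    0.883] rotz -0.0004
```

View pics/c1.png

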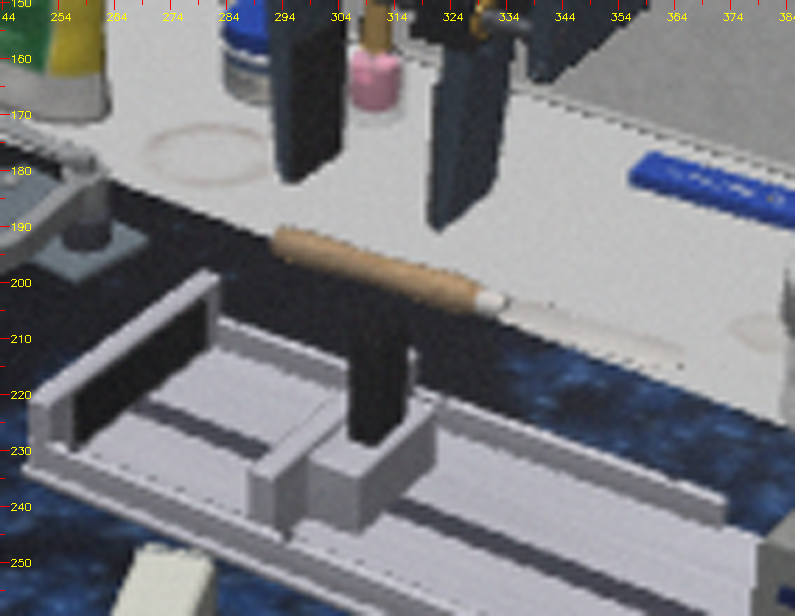

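The picture shows the two fingers above the clamp post at (310,215), one on each side in y. I'll lower them and grip the post.

step_arm(travel=[[0, 0, 0.22], [0, 0, 0.44], [0, 0, 0.66], [0, 0, 0.88], [0, 0, 0.88]], rot=[[0, 0, 0], [0, 0, 0], [0, 0, 0], [0, 0, 0], [0, 0, 0]], hand=[0.6, 0.6, 0.6, 0.6, 0.6])

```text
time_s: 5.2
tool_pos: [543.2, -215.6, 59.1]
orientation: [[0.999, 0.042, -0.004], [0.042, -0.999, 0.002], [-0.004, -0.003, -1.0]]
ft_force: [-2.2, 0.8, 0.1]
grip_width: 54.8
```

step_arm(travel=[[0, 0, 0], [0, 0, 0], [0, 0, 0], [0, 0, 0], [0, 0, 0]], rot=[[0, 0, 0], [0, 0, 0], [0, 0, 0], [0, 0, 0], [0, 0, 0]], hand=[0.3, 0.2, 0.1, 0.05, 0.05], force=15)

```text
time_s: 5.62
tool_pos: [545.6, -217.7, 62.9]
orientation: [[0.999, 0.041, 0.001], [0.041, -0.999, -0.001], [0.001, 0.001, -1.0]]
ft_force: [-0.1, -0.7, 0.1]
grip_width: 24.5
```

```bash
python3 -c "
from h import *
plan([549.5,-328,62],-87.5)"
```

```text
t 5.62 pos [ 545.6 -217.7   62.9] yaw -87.67 dy 0.2 grip 24.5 F [-0.1 -0.7  0.1] q6 60.1 tilt z [ 1.4e-03 -7.0e-04 -1.0e+00]
1 travel [-0.003  0.552  0.005] rotz -0.0005
2 travel [-0.004  0.552  0.005] rotz -0.0005
```

step_arm(travel=[[0, 0, 0], [0, 0, 0], [0, 0, 0], [0, 0, 0], [0, 0, 0]], rot=[[0, 0, 0], [0, 0, 0], [0, 0, 0], [0, 0, 0], [0, 0, 0]], hand=[0.05, 0.05, 0.05, 0.05, 0.05], force=15)

```text
time_s: 6.03
tool_pos: [545.4, -217.6, 62.4]
orientation: [[0.999, 0.041, 0.0], [0.041, -0.999, -0.0], [0.0, 0.0, -1.0]]
ft_force: [-0.9, 1.1, 6.6]
grip_width: 13.7
```

```bash
python3 -c "
from h import *
plan([549.5,-328,62],-87.5)"
```

```text
t 6.03 pos [ 545.4 -217.6   62.4] yaw -87.67 dy 0.2 grip 13.7 F [-0.9  1.1  6.6] q6 60.1 tilt z [ 5.e-04 -2.e-04 -1.e+00]
1 travel [-0.002  0.552  0.002] rotz -0.0005
2 travel [-0.003  0.552  0.002] rotz -0.0005
```

step_arm(travel=[[0, 0.1, 0], [0, 0.2, 0], [0, 0.3, 0], [0, 0.4, 0], [0, 0.5, 0]], rot=[[0, 0, 0], [0, 0, 0], [0, 0, 0], [0, 0, 0], [0, 0, 0]], hand=[0.05, 0.05, 0.05, 0.05, 0.05])

```text
time_s: 6.45
tool_pos: [547.5, -268.0, 62.4]
orientation: [[0.999, 0.041, 0.001], [0.041, -0.999, -0.0], [0.001, 0.0, -1.0]]
ft_force: [0.3, 2.6, 6.5]
grip_width: 14.3
```

step_arm(travel=[[0, 0.12, 0], [0, 0.24, 0], [0, 0.36, 0], [0, 0.48, 0], [0, 0.6, 0]], rot=[[0, 0, 0], [0, 0, 0], [0, 0, 0], [0, 0, 0], [0, 0, 0]], hand=[0.05, 0.05, 0.05, 0.05, 0.05])

```text
time_s: 6.87
tool_pos: [550.0, -328.1, 62.4]
orientation: [[0.999, 0.041, 0.001], [0.041, -0.999, -0.0], [0.001, 0.0, -1.0]]
ft_force: [1.6, 2.1, 5.7]
grip_width: 13.9
```

```bash
python3 -c "
from h import *
plan([549.5,-328,62],-87.5)
s=grab('scene','pics/scene2.png')
cv2.imwrite('pics/c2.png',crop(s,244,180,142,110,5.6))"
```

```text
t 6.87 pos [ 550.  -328.1   62.4] yaw -87.67 dy 0.2 grip 13.9 F [1.6 2.1 5.7] q6 51.5 tilt z [ 8.e-04 -2.e-04 -1.e+00]
1 travel [-0.005 -0.001  0.004] rotz -0.0009
```

View pics/c2.png

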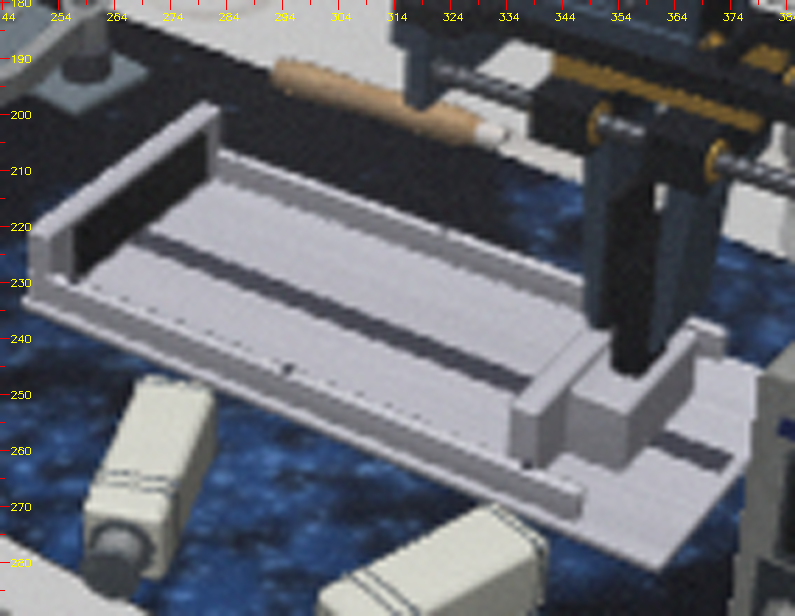

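The clamp is drawn back: its jaw is now at (345,250) in the picture and the channel is empty. I'll release it and go to cartridge 1.

step_arm(travel=[[0, 0, 0], [0, 0, 0], [0, 0, 0], [0, 0, 0], [0, 0, 0]], rot=[[0, 0, 0], [0, 0, 0], [0, 0, 0], [0, 0, 0], [0, 0, 0]], hand=[0.5, 0.5, 0.5, 0.5, 0.5])

```text
time_s: 7.33
tool_pos: [549.6, -326.8, 61.9]
orientation: [[0.999, 0.041, -0.0], [0.041, -0.999, 0.0], [-0.0, -0.0, -1.0]]
ft_force: [0.1, 0.4, 0.5]
grip_width: 43.9
```

step_arm(travel=[[0, 0, -0.3], [0, 0, -0.6], [0, 0, -0.8], [0, 0, -0.8], [0, 0, -0.8]], rot=[[0, 0, 0], [0, 0, 0], [0, 0, 0], [0, 0, 0], [0, 0, 0]], hand=[0.6, 0.6, 0.6, 0.6, 0.6])

```text
time_s: 7.75
tool_pos: [550.1, -327.5, 143.0]
orientation: [[0.999, 0.041, 0.002], [0.041, -0.999, -0.001], [0.002, 0.001, -1.0]]
ft_force: [0.2, 0.0, -0.5]
grip_width: 54.8
```

```bash
python3 -c "
from h import *
plan([408.5,-86.5,110],-83.4)"
```

```text
t 7.75 pos [ 550.1 -327.5  143. ] yaw -87.65 dy 4.3 grip 54.8 F [ 0.2  0.  -0.5] q6 51.5 tilt z [ 0.0017 -0.0013 -1.    ]
1 travel [-0.439 -0.822  0.108] rotz -0.0079
2 travel [-0.419 -0.833  0.108] rotz -0.0079
3 travel [-0.398 -0.843  0.108] rotz -0.0079
```

step_arm(travel=[[-0.2, -0.4, 0], [-0.44, -0.82, 0], [-0.44, -0.82, 0], [-0.44, -0.82, 0], [-0.44, -0.82, 0]], rot=[[0, 0, -0.008], [0, 0, -0.008], [0, 0, -0.008], [0, 0, -0.008], [0, 0, -0.008]], hand=[0.6, 0.6, 0.6, 0.6, 0.6])

```text
time_s: 8.17
tool_pos: [502.1, -246.8, 141.3]
orientation: [[0.998, 0.067, -0.001], [0.067, -0.998, 0.0], [-0.001, -0.0, -1.0]]
ft_force: [-0.0, -0.4, 0.0]
grip_width: 54.9
```

step_arm(travel=[[-0.2, -0.4, 0], [-0.42, -0.83, 0], [-0.42, -0.83, 0], [-0.42, -0.83, 0], [-0.42, -0.83, 0]], rot=[[0, 0, -0.008], [0, 0, -0.008], [0, 0, -0.008], [0, 0, -0.008], [0, 0, -0.008]], hand=[0.6, 0.6, 0.6, 0.6, 0.6])

```text
time_s: 8.58
tool_pos: [455.9, -167.9, 141.9]
orientation: [[0.996, 0.091, 0.001], [0.091, -0.996, -0.0], [0.001, 0.001, -1.0]]
ft_force: [1.3, -0.6, -0.4]
grip_width: 54.8
```

step_arm(travel=[[-0.2, -0.4, 0], [-0.4, -0.84, 0.1], [-0.4, -0.84, 0.2], [-0.4, -0.84, 0.2], [-0.4, -0.84, 0.2]], rot=[[0, 0, -0.008], [0, 0, -0.008], [0, 0, -0.008], [0, 0, -0.008], [0, 0, -0.008]], hand=[0.6, 0.6, 0.6, 0.6, 0.6])

```text
time_s: 9.0
tool_pos: [408.8, -88.2, 121.8]
orientation: [[0.993, 0.116, 0.0], [0.116, -0.993, -0.0], [0.0, 0.0, -1.0]]
ft_force: [0.2, 0.1, 0.3]
grip_width: 54.9
```

```bash
python3 -c "
from h import *
plan([408.5,-86.5,14],-83.4)
t=grab('top','pics/top3.png');s=grab('scene','pics/scene3.png')
cv2.imwrite('pics/c3.png',np.vstack([crop(s,180,190,130,80,5.6),crop(t,230,200,130,55,5.6)])[:, :])"
```

```text
t 9.0 pos [408.8 -88.2 121.8] yaw -83.33 dy -0.1 grip 54.9 F [0.2 0.1 0.3] q6 63.0 tilt z [ 3.e-04 -3.e-04 -1.e+00]
1 travel [-0.001 -0.009  0.539] rotz 0.0002
2 travel [-0.001 -0.009  0.539] rotz 0.0002
```

View pics/c3.png

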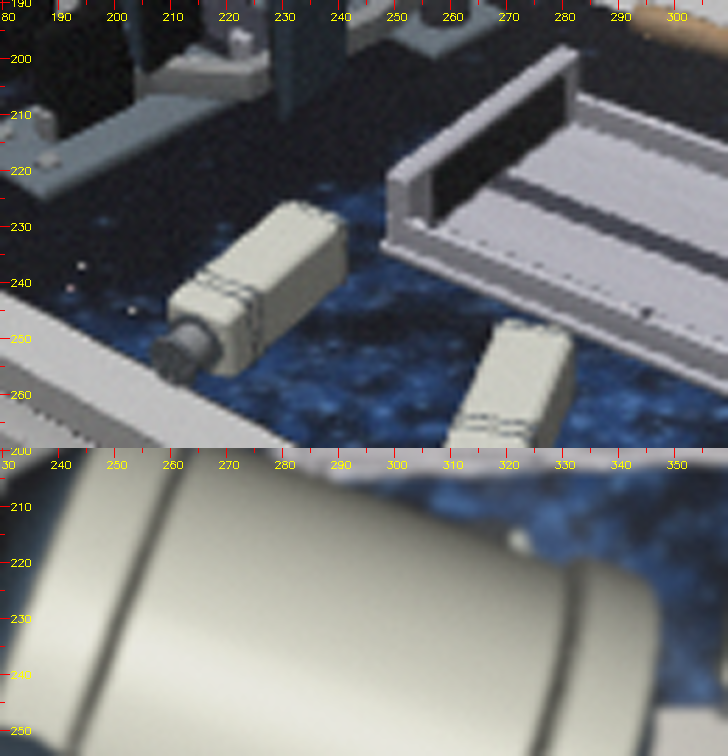

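Cartridge 1 is unmoved at (205,235) in the scene view. I'll lower to it and grip.

step_arm(travel=[[0, -0.01, 0.2], [0, -0.01, 0.4], [0, -0.01, 0.6], [0, -0.01, 0.8], [0, -0.01, 0.8]], rot=[[0, 0, 0], [0, 0, 0], [0, 0, 0], [0, 0, 0], [0, 0, 0]], hand=[0.6, 0.6, 0.6, 0.6, 0.6])

```text
time_s: 9.52
tool_pos: [407.7, -87.3, 39.7]
orientation: [[0.993, 0.115, -0.002], [0.115, -0.993, 0.001], [-0.002, -0.001, -1.0]]
ft_force: [-0.9, 0.6, 0.2]
grip_width: 54.6
```

step_arm(travel=[[0, 0, 0.1], [0, 0, 0.2], [0, 0, 0.27], [0, 0, 0.27], [0, 0, 0.27]], rot=[[0, 0, 0], [0, 0, 0], [0, 0, 0], [0, 0, 0], [0, 0, 0]], hand=[0.6, 0.6, 0.6, 0.6, 0.6])

```text
time_s: 9.93
tool_pos: [407.9, -86.7, 15.3]
orientation: [[0.993, 0.115, 0.0], [0.115, -0.993, -0.0], [0.0, 0.0, -1.0]]
ft_force: [-0.3, 0.7, -0.5]
grip_width: 54.7
```

step_arm(travel=[[0, 0, 0], [0, 0, 0], [0, 0, 0], [0, 0, 0], [0, 0, 0]], rot=[[0, 0, 0], [0, 0, 0], [0, 0, 0], [0, 0, 0], [0, 0, 0]], hand=[0.4, 0.3, 0.25, 0.25, 0.25], force=20)

```text
time_s: 10.35
tool_pos: [407.6, -86.3, 15.2]
orientation: [[0.993, 0.116, 0.001], [0.116, -0.993, -0.0], [0.001, 0.0, -1.0]]
ft_force: [-0.6, -0.2, 7.0]
grip_width: 29.8
```

step_arm(travel=[[0, 0, 0], [0, 0, 0], [0, 0, 0], [0, 0, 0], [0, 0, 0]], rot=[[0, 0, 0], [0, 0, 0], [0, 0, 0], [0, 0, 0], [0, 0, 0]], hand=[0.2, 0.2, 0.2, 0.2, 0.2], force=20)

```text
time_s: 10.77
tool_pos: [407.6, -86.3, 15.2]
orientation: [[0.993, 0.116, 0.001], [0.116, -0.993, -0.0], [0.001, 0.0, -1.0]]
ft_force: [0.0, -1.1, 7.2]
grip_width: 30.1
```

```bash
python3 -c "
from h import *
plan([408.5,-86.5,110],-83.4)
s=grab('scene','pics/scene4.png')
cv2.imwrite('pics/c4.png',crop(s,190,190,100,75,7))"
```

```text
t 10.77 pos [407.6 -86.3  15.2] yaw -83.35 dy -0.1 grip 30.1 F [ 0.  -1.1  7.2] q6 63.2 tilt z [ 5.e-04 -2.e-04 -1.e+00]
1 travel [ 0.009  0.003 -0.948] rotz 0.0003
```

View pics/c4.png

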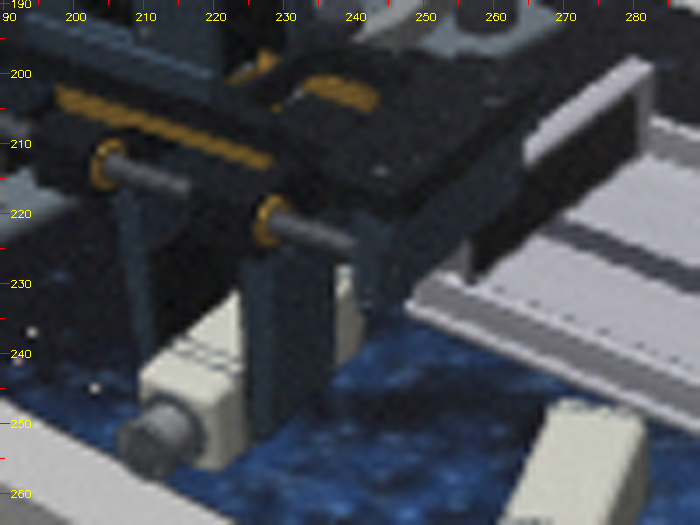

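step_arm(travel=[[0, 0, -0.2], [0, 0, -0.4], [0, 0, -0.6], [0, 0, -0.8], [0, 0, -1.0]], rot=[[0, 0, 0], [0, 0, 0], [0, 0, 0], [0, 0, 0], [0, 0, 0]], hand=[0.2, 0.2, 0.2, 0.2, 0.2])

```text
time_s: 11.23
tool_pos: [407.1, -86.1, 116.0]
orientation: [[0.993, 0.116, -0.0], [0.116, -0.993, 0.0], [-0.0, -0.0, -1.0]]
ft_force: [0.7, 0.1, -0.9]
grip_width: 29.9
```

```bash
python3 -c "
from h import *
plan([554.4,55.8,125],-5.8)"
```

```text
t 11.23 pos [407.1 -86.1 116. ] yaw -83.35 dy 77.5 grip 29.9 F [ 0.7  0.1 -0.9] q6 63.2 tilt z [-3.e-04  1.e-04 -1.e+00]
1 travel [ 0.543 -0.413 -0.03 ] rotz -0.1436
2 travel [ 0.668 -0.135 -0.03 ] rotz -0.1436
3 travel [ 0.66  0.17 -0.03] rotz -0.1436
```

step_arm(travel=[[0.11, -0.08, -0.01], [0.22, -0.17, -0.02], [0.33, -0.25, -0.03], [0.44, -0.33, -0.03], [0.54, -0.41, -0.03]], rot=[[0, 0, -0.03], [0, 0, -0.06], [0, 0, -0.09], [0, 0, -0.12], [0, 0, -0.144]], hand=[0.2, 0.2, 0.2, 0.2, 0.2])

```text
time_s: 11.65
tool_pos: [456.7, -38.7, 118.1]
orientation: [[0.84, 0.543, 0.0], [0.543, -0.84, -0.0], [0.0, 0.0, -1.0]]
ft_force: [0.1, -0.2, -1.5]
grip_width: 29.8
```

step_arm(travel=[[0.13, -0.03, -0.01], [0.27, -0.05, -0.02], [0.4, -0.08, -0.03], [0.54, -0.11, -0.03], [0.67, -0.14, -0.03]], rot=[[0, 0, -0.03], [0, 0, -0.06], [0, 0, -0.09], [0, 0, -0.12], [0, 0, -0.144]], hand=[0.2, 0.2, 0.2, 0.2, 0.2])

```text
time_s: 12.07
tool_pos: [505.5, 9.2, 121.0]
orientation: [[0.518, 0.855, -0.0], [0.855, -0.518, 0.0], [-0.0, -0.0, -1.0]]
ft_force: [-0.2, 0.7, -1.5]
grip_width: 30.0
```

```bash
python3 -c "
from h import *
plan([554.4,55.8,125],-5.8)"
```

```text
t 12.07 pos [505.5   9.2 121. ] yaw -31.21 dy 25.4 grip 30.0 F [-0.2  0.7 -1.5] q6 25.5 tilt z [-3.e-04  0.e+00 -1.e+00]
1 travel [ 0.652  0.177 -0.041] rotz -0.1412
```

step_arm(travel=[[0.13, 0.03, -0.01], [0.26, 0.07, -0.02], [0.39, 0.1, -0.03], [0.52, 0.14, -0.04], [0.652, 0.177, -0.04]], rot=[[0, 0, -0.03], [0, 0, -0.06], [0, 0, -0.09], [0, 0, -0.12], [0, 0, -0.141]], hand=[0.2, 0.2, 0.2, 0.2, 0.2])

```text
time_s: 12.48
tool_pos: [554.6, 55.5, 125.0]
orientation: [[0.101, 0.995, -0.0], [0.995, -0.101, -0.0], [-0.0, -0.0, -1.0]]
ft_force: [0.7, 0.6, -1.3]
grip_width: 30.4
```

step_arm(travel=[[0, 0, 0.1], [0, 0, 0.2], [0, 0, 0.3], [0, 0, 0.4], [0, 0, 0.4]], rot=[[0, 0, 0], [0, 0, 0], [0, 0, 0], [0, 0, 0], [0, 0, 0]], hand=[0.2, 0.2, 0.2, 0.2, 0.2])

```text
time_s: 12.9
tool_pos: [552.5, 54.5, 82.5]
orientation: [[0.108, 0.994, -0.004], [0.994, -0.108, -0.0], [-0.0, -0.004, -1.0]]
ft_force: [-0.2, -0.4, -1.9]
grip_width: 29.9
```

```bash
python3 -c "
from h import *
plan([554.4,55.8,36],-5.8)
s=grab('scene','pics/scene5.png')
t=grab('top','pics/top5.png')
cv2.imwrite('pics/c5.png',crop(s,165,140,115,85,6.9))
cv2.imwrite('pics/c5t.png',crop(t,180,125,85,95,6))"
```

```text
t 12.9 pos [552.5  54.5  82.5] yaw -6.21 dy 0.4 grip 29.9 F [-0.2 -0.4 -1.9] q6 5.7 tilt z [-0.004 -0.    -1.   ]
1 travel [0.015 0.019 0.464] rotz -0.0023
```

View pics/c5.png

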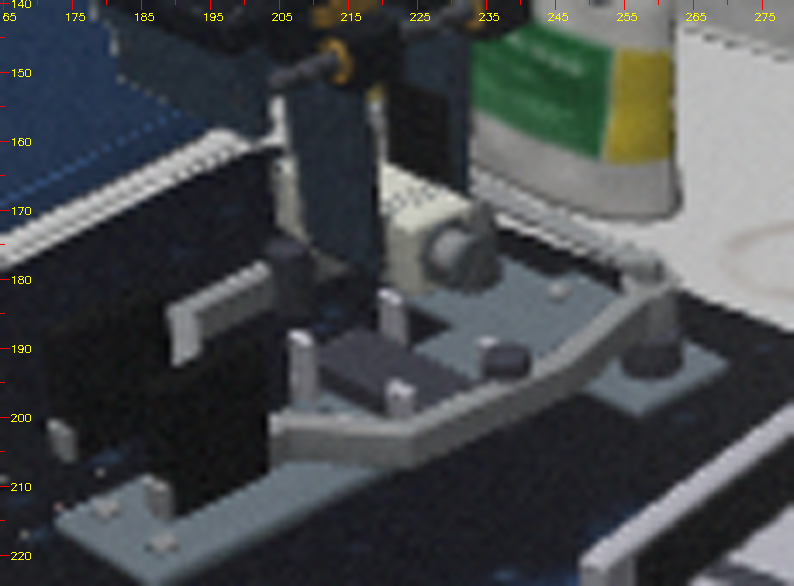

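View pics/c5t.png

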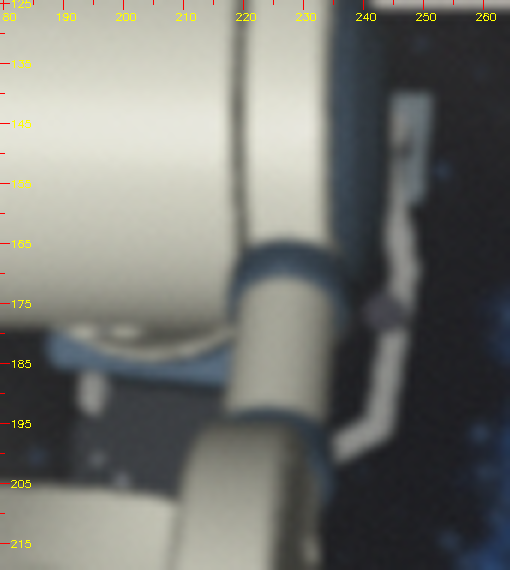

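```bash
cat > cartov.py <<'E'
from h import *
def cart(mid,yaw,press=0):
    a=np.radians(yaw); R=np.array([[np.cos(a),-np.sin(a),0],[np.sin(a),np.cos(a),0],[0,0,1]])
    P=lambda q:np.array(q,float)@R.T+mid
    L=[P([[-48,-15,15],[-48,15,15],[32,15,15],[32,-15,15]]),P([[-48,-15,-15],[-48,15,-15],[32,15,-15],[32,-15,-15]])]
    th=np.linspace(0,2*np.pi,24,endpoint=False)
    L+=[P(np.c_[np.full(24,48-press),8.5*np.cos(th),8.5*np.sin(th)])]
    return L
def ov(img,n,box,polys,out):
    c=crop(cv2.imread(img),*box); cols=[(0,255,0),(0,160,255),(0,0,255)]
    for i,p in enumerate(polys): outline(c,box[0],box[1],box[4],n,p,cols[i%3])
    cv2.imwrite(out,c)
E
python3 -c "
from cartov import *
a=np.radians(263.8)
tcp=np.array([552.5,54.5,82.5]); mid=tcp-0.8*np.array([np.cos(a),np.sin(a),0])
ov('pics/scene5.png','scene',(195,140,60,60,9),cart(mid,263.8),'pics/c5o.png')"
```

```text
(no output)
```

View pics/c5o.png

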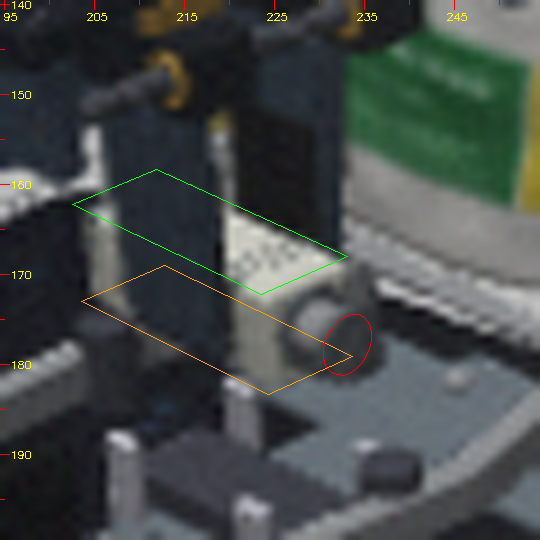

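step_arm(travel=[[0.01, 0.01, 0.1], [0.01, 0.01, 0.2], [0.01, 0.01, 0.22], [0.01, 0.01, 0.22], [0.01, 0.01, 0.22]], rot=[[0, 0, 0], [0, 0, 0], [0, 0, 0], [0, 0, 0], [0, 0, 0]], hand=[0.2, 0.2, 0.2, 0.2, 0.2])

```text
time_s: 13.42
tool_pos: [555.4, 55.8, 62.7]
orientation: [[0.107, 0.994, -0.001], [0.994, -0.107, -0.0], [-0.0, -0.0, -1.0]]
ft_force: [0.2, -0.0, -1.3]
grip_width: 30.0
```

```bash
python3 -c "
from h import *
plan([554.6,55.8,36],-5.8)"
```

```text
t 13.42 pos [555.4  55.8  62.7] yaw -6.13 dy 0.3 grip 30.0 F [ 0.2 -0.  -1.3] q6 5.7 tilt z [-5.e-04 -0.e+00 -1.e+00]
1 travel [-0.001 -0.008  0.267] rotz -0.0018
```

step_arm(travel=[[0, -0.01, 0.05], [0, -0.01, 0.1], [0, -0.01, 0.15], [0, -0.01, 0.2], [0, -0.01, 0.2]], rot=[[0, 0, 0], [0, 0, 0], [0, 0, 0], [0, 0, 0], [0, 0, 0]], hand=[0.2, 0.2, 0.2, 0.2, 0.2])

```text
time_s: 13.83
tool_pos: [553.9, 55.9, 41.8]
orientation: [[0.107, 0.994, -0.001], [0.994, -0.107, -0.0], [-0.0, -0.001, -1.0]]
ft_force: [-0.5, -0.2, -0.9]
grip_width: 29.9
```

step_arm(travel=[[0, 0, 0.02], [0, 0, 0.04], [0, 0, 0.06], [0, 0, 0.065], [0, 0, 0.065]], rot=[[0, 0, 0], [0, 0, 0], [0, 0, 0], [0, 0, 0], [0, 0, 0]], hand=[0.2, 0.2, 0.2, 0.2, 0.2])

```text
time_s: 14.25
tool_pos: [554.5, 55.9, 36.3]
orientation: [[0.107, 0.994, -0.0], [0.994, -0.107, -0.0], [-0.0, -0.0, -1.0]]
ft_force: [0.9, 0.5, -2.1]
grip_width: 30.1
```

```bash
python3 -c "
from cartov import *
plan([554.6,55.8,36],-5.8)
s=grab('scene','pics/scene6.png')
cv2.imwrite('pics/c6.png',crop(s,165,150,105,75,7.5))"
```

```text
t 14.25 pos [554.5  55.9  36.3] yaw -6.13 dy 0.3 grip 30.1 F [ 0.9  0.5 -2.1] q6 5.7 tilt z [-1.e-04 -0.e+00 -1.e+00]
1 travel [-0.001  0.001  0.003] rotz -0.0018
```

View pics/c6.png

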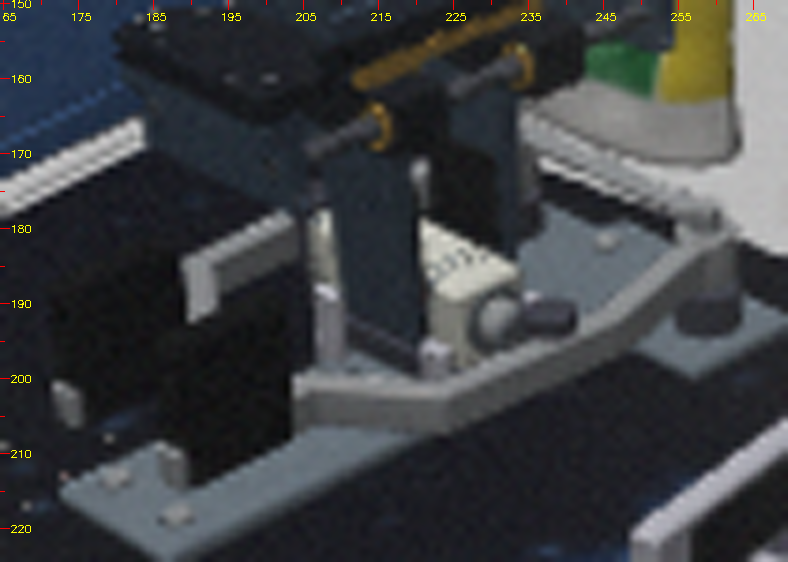

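The cartridge sits between the lugs (209,193) and (222,196), with its plunger facing the right nose at (237,191). I'll release it there and check.

step_arm(travel=[[0, 0, 0.01], [0, 0, 0.01], [0, 0, 0.01], [0, 0, 0.01], [0, 0, 0.01]], rot=[[0, 0, 0], [0, 0, 0], [0, 0, 0], [0, 0, 0], [0, 0, 0]], hand=[0.2, 0.35, 0.4, 0.5, 0.5])

```text
time_s: 14.72
tool_pos: [554.6, 55.9, 35.5]
orientation: [[0.107, 0.994, 0.0], [0.994, -0.107, -0.0], [0.0, 0.0, -1.0]]
ft_force: [0.4, 0.1, 0.5]
grip_width: 44.8
```

step_arm(travel=[[0, 0, -0.2], [0, 0, -0.4], [0, 0, -0.6], [0, 0, -0.8], [0, 0, -0.9]], rot=[[0, 0, 0], [0, 0, 0], [0, 0, 0], [0, 0, 0], [0, 0, 0]], hand=[0.55, 0.6, 0.8, 1, 1])

```text
time_s: 15.13
tool_pos: [555.3, 55.9, 127.6]
orientation: [[0.107, 0.994, 0.003], [0.994, -0.107, -0.0], [0.0, 0.003, -1.0]]
ft_force: [1.5, 0.4, 0.5]
grip_width: 71.9
```

```bash
python3 -c "
from cartov import *
plan([450.0,67.2,125],84.2);plan([450.0,67.2,125],-95.8)
s=grab('scene','pics/scene7.png')
cv2.imwrite('pics/c7.png',crop(s,165,150,105,75,7.5))"
```

```text
t 15.13 pos [555.3  55.9 127.6] yaw -6.13 dy 90.3 grip 71.9 F [1.5 0.4 0.5] q6 5.7 tilt z [ 0.0025 -0.     -1.    ]
1 travel [-0.    -0.353  0.008] rotz -0.1673
2 travel [ 0.177 -0.305  0.008] rotz -0.1673
3 travel [ 0.306 -0.175  0.008] rotz -0.1673
t 15.13 pos [555.3  55.9 127.6] yaw -6.13 dy -89.7 grip 71.9 F [1.5 0.4 0.5] q6 5.7 tilt z [ 0.0025 -0.     -1.    ]
1 travel [-0.    -0.353  0.008] rotz 0.1661
2 travel [-0.176 -0.306  0.008] rotz 0.1661
3 travel [-0.305 -0.178  0.008] rotz 0.1661
```

View pics/c7.png

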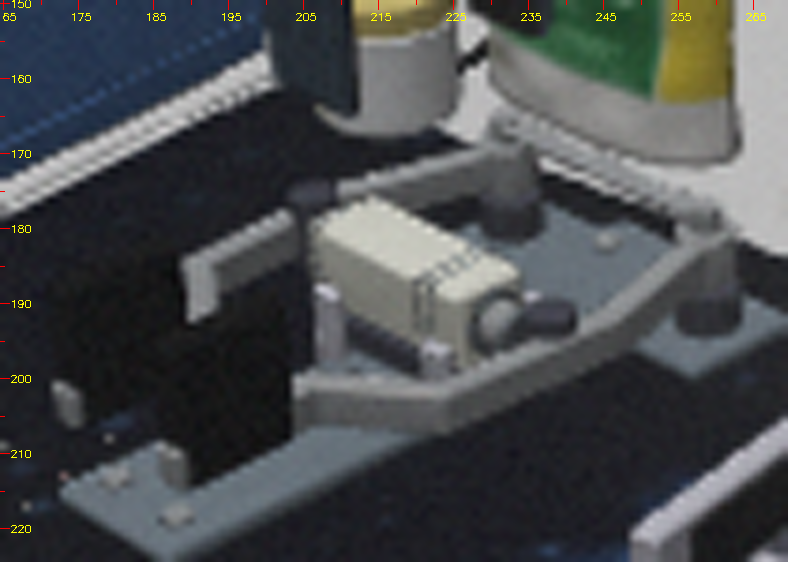

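Cartridge 1 lies flat in the nest. Next I'll move to the paddles.

step_arm(travel=[[0, -0.12, 0], [0, -0.24, 0], [0, -0.35, 0], [0, -0.35, 0], [0, -0.35, 0]], rot=[[0, 0, 0.035], [0, 0, 0.07], [0, 0, 0.1], [0, 0, 0.135], [0, 0, 0.166]], hand=[1, 1, 1, 1, 1])

```text
time_s: 15.6
tool_pos: [518.7, 59.7, 124.6]
orientation: [[0.592, 0.806, -0.001], [0.806, -0.592, -0.0], [-0.001, -0.001, -1.0]]
ft_force: [0.4, 0.4, -0.4]
grip_width: 91.5
```

step_arm(travel=[[-0.09, -0.15, 0], [-0.18, -0.31, 0], [-0.18, -0.31, 0], [-0.18, -0.31, 0], [-0.18, -0.31, 0]], rot=[[0, 0, 0.035], [0, 0, 0.07], [0, 0, 0.1], [0, 0, 0.135], [0, 0, 0.166]], hand=[1, 1, 1, 1, 1])

```text
time_s: 16.02
tool_pos: [483.5, 63.4, 124.7]
orientation: [[0.915, 0.403, -0.001], [0.403, -0.915, -0.0], [-0.001, -0.0, -1.0]]
ft_force: [0.2, -0.2, 0.8]
grip_width: 91.3
```

step_arm(travel=[[-0.15, -0.09, 0], [-0.3, -0.18, 0], [-0.3, -0.18, 0], [-0.3, -0.18, 0], [-0.3, -0.18, 0]], rot=[[0, 0, 0.035], [0, 0, 0.07], [0, 0, 0.1], [0, 0, 0.135], [0, 0, 0.166]], hand=[1, 1, 1, 1, 1])

```text
time_s: 16.43
tool_pos: [448.7, 67.5, 124.7]
orientation: [[0.994, -0.106, -0.001], [-0.106, -0.994, 0.0], [-0.001, 0.0, -1.0]]
ft_force: [-0.2, -0.2, -0.5]
grip_width: 91.3
```

```bash
python3 -c "
from cartov import *
plan([450.0,67.2,44],-95.8)
s=grab('scene','pics/scene8.png')
cv2.imwrite('pics/c8.png',crop(s,155,130,105,95,6))"
```

```text
t 16.43 pos [448.7  67.5 124.7] yaw -96.09 dy 0.3 grip 91.3 F [-0.2 -0.2 -0.5] q6 97.1 tilt z [-9.e-04  0.e+00 -1.e+00]
1 travel [0.014 0.002 0.807] rotz -0.0016
```

View pics/c8.png

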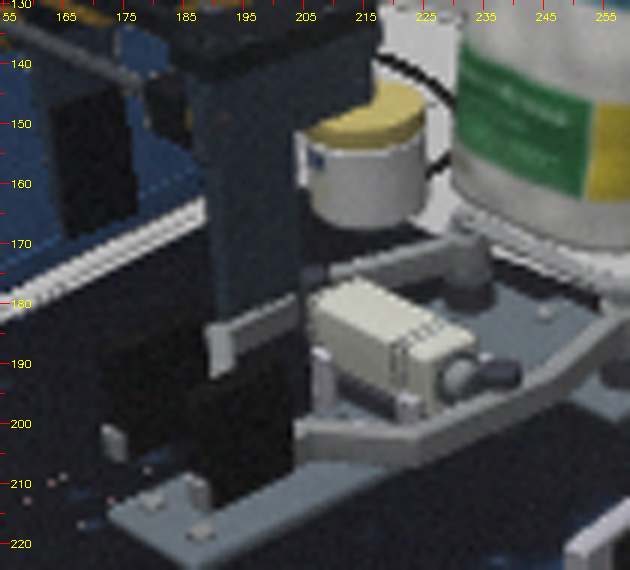

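step_arm(travel=[[0.01, 0, 0.16], [0.01, 0, 0.32], [0.01, 0, 0.48], [0.01, 0, 0.64], [0.01, 0, 0.8]], rot=[[0, 0, 0], [0, 0, 0], [0, 0, 0], [0, 0, 0], [0, 0, 0]], hand=[1, 1, 1, 1, 1])

```text
time_s: 16.9
tool_pos: [450.0, 67.4, 44.2]
orientation: [[0.995, -0.098, -0.0], [-0.098, -0.995, -0.0], [-0.0, 0.0, -1.0]]
ft_force: [-0.1, -0.0, -0.2]
grip_width: 91.3
```

step_arm(travel=[[0, 0, 0], [0, 0, 0], [0, 0, 0], [0, 0, 0], [0, 0, 0]], rot=[[0, 0, 0], [0, 0, 0], [0, 0, 0], [0, 0, 0], [0, 0, 0]], hand=[0.8, 0.7, 0.6, 0.5, 0.4], force=30)

```text
time_s: 17.32
tool_pos: [450.9, 67.4, 46.2]
orientation: [[0.995, -0.1, 0.002], [-0.1, -0.995, -0.0], [0.002, -0.0, -1.0]]
ft_force: [1.6, -1.1, 0.7]
grip_width: 60.9
```

step_arm(travel=[[0, 0, 0], [0, 0, 0], [0, 0, 0], [0, 0, 0], [0, 0, 0]], rot=[[0, 0, 0], [0, 0, 0], [0, 0, 0], [0, 0, 0], [0, 0, 0]], hand=[0.3, 0.2, 0.2, 0.2, 0.2], force=30)

```text
time_s: 17.73
tool_pos: [451.1, 67.0, 45.8]
orientation: [[0.995, -0.1, 0.002], [-0.1, -0.995, -0.001], [0.002, 0.0, -1.0]]
ft_force: [3.8, -32.8, -0.4]
grip_width: 27.3
```

step_arm(travel=[[0, 0, 0], [0, 0, 0], [0, 0, 0], [0, 0, 0], [0, 0, 0]], rot=[[0, 0, 0], [0, 0, 0], [0, 0, 0], [0, 0, 0], [0, 0, 0]], hand=[0.2, 0.2, 0.2, 0.2, 0.2], force=30)

```text
time_s: 18.15
tool_pos: [451.3, 66.3, 45.8]
orientation: [[0.995, -0.1, 0.002], [-0.1, -0.995, -0.001], [0.002, 0.001, -1.0]]
ft_force: [3.7, -20.3, 1.2]
grip_width: 24.7
```

```bash
python3 -c "
from cartov import *
plan([450.0,67.2,44],-95.8)
s=grab('scene','pics/scene9.png')
cv2.imwrite('pics/c9.png',crop(s,155,130,105,95,6))"
```

```text
t 18.15 pos [451.3  66.3  45.8] yaw -95.75 dy -0.1 grip 24.7 F [  3.7 -20.3   1.2] q6 96.8 tilt z [ 0.0019 -0.0014 -1.    ]
1 travel [-0.014 -0.008  0.018] rotz 0.0003
```

View pics/c9.png

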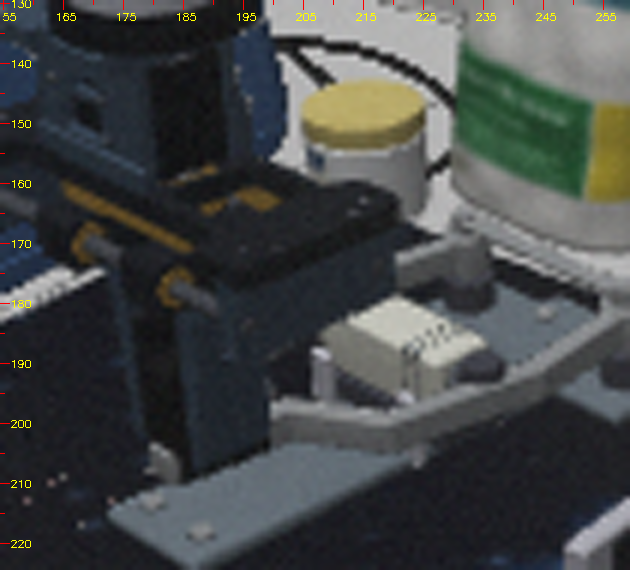

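The press is fully closed at 24.7 mm and the plunger is in. I'll open again, and shift the grip about 2 mm in -y next time because of the side force.

step_arm(travel=[[0, 0.01, 0], [0, 0.01, 0], [0, 0.01, 0], [0, 0.01, 0], [0, 0.01, 0]], rot=[[0, 0, 0], [0, 0, 0], [0, 0, 0], [0, 0, 0], [0, 0, 0]], hand=[0.4, 0.6, 0.8, 1, 1])

```text
time_s: 18.62
tool_pos: [449.8, 66.5, 45.4]
orientation: [[0.995, -0.1, -0.001], [-0.1, -0.995, 0.0], [-0.001, 0.0, -1.0]]
ft_force: [-1.8, -1.7, 1.7]
grip_width: 55.3
```

step_arm(travel=[[0, 0, 0], [0, 0, 0], [0, 0, 0], [0, 0, 0], [0, 0, 0]], rot=[[0, 0, 0], [0, 0, 0], [0, 0, 0], [0, 0, 0], [0, 0, 0]], hand=[1, 1, 1, 1, 1])

```text
time_s: 19.03
tool_pos: [450.3, 66.4, 45.4]
orientation: [[0.995, -0.101, 0.0], [-0.101, -0.995, 0.0], [0.0, -0.0, -1.0]]
ft_force: [-0.4, 0.8, -0.1]
grip_width: 88.8
```

step_arm(travel=[[0, 0, -0.2], [0, 0, -0.4], [0, 0, -0.6], [0, 0, -0.8], [0, 0, -0.8]], rot=[[0, 0, 0], [0, 0, 0], [0, 0, 0], [0, 0, 0], [0, 0, 0]], hand=[1, 1, 1, 1, 1])

```text
time_s: 19.45
tool_pos: [451.8, 66.5, 128.4]
orientation: [[0.995, -0.101, 0.005], [-0.101, -0.995, 0.0], [0.005, -0.001, -1.0]]
ft_force: [0.6, 0.9, 1.3]
grip_width: 90.8
```

```bash
python3 -c "
from cartov import *
plan([554.6,57,125],-5.8)
s=grab('scene','pics/scene10.png')
cv2.imwrite('pics/c10.png',crop(s,165,150,105,75,7.5))"
```

```text
t 19.45 pos [451.8  66.5 128.4] yaw -95.77 dy 90.0 grip 90.8 F [0.6 0.9 1.3] q6 96.6 tilt z [ 4.7e-03  1.0e-04 -1.0e+00]
1 travel [ 0.344 -0.003  0.013] rotz -0.1666
2 travel [0.299 0.169 0.012] rotz -0.1666
3 travel [0.175 0.296 0.012] rotz -0.1666
```

View pics/c10.png

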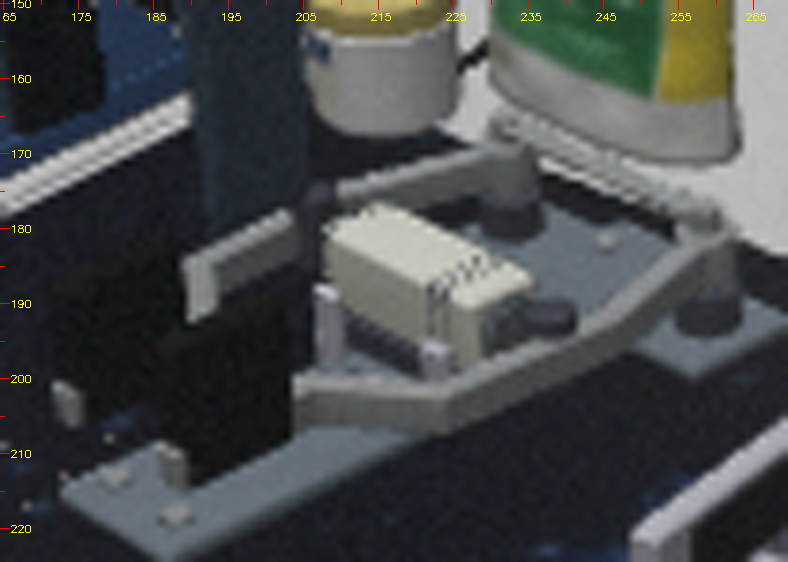

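```bash
cat > fitnest.py <<'E'
from cartov import *
import sys
# scene crop points order: L(-x,+y) B(+x,+y) R(+x,-y) N(-x,-y) ; scale, origin
def fitscene(pts,sc,o,yaw0,zc,order):
    m=np.array([[-48,-15,15],[-48,15,15],[32,15,15],[32,-15,15.]])
    obs=[("scene",np.array(o)+np.array(p)/sc-.5,i) for p,i in zip(pts,order)]
    return fit(m,obs,[554,56,np.radians(yaw0)],False,zc)
E
python3 -c "
from fitnest import *
# plunger dir 264 (-y): local -y side = ? local y=+15 is +90 -> yaw 354 = +x
p,m=fitscene([(328,237),(380,203),(535,272),(455,306)],7.5,(165,150),264,35,[0,1,2,3])
print(p,np.degrees(p[2]),m)
ov('pics/scene10.png','scene',(195,165,60,45,12),cart(np.array([p[0],p[1],35]),np.degrees(p[2]),12),'pics/c10o.png')
"
```

```text
[551.18634734  47.92972845   4.57405472] 262.0740308036671 2.1611153893388746
```

View pics/c10o.png

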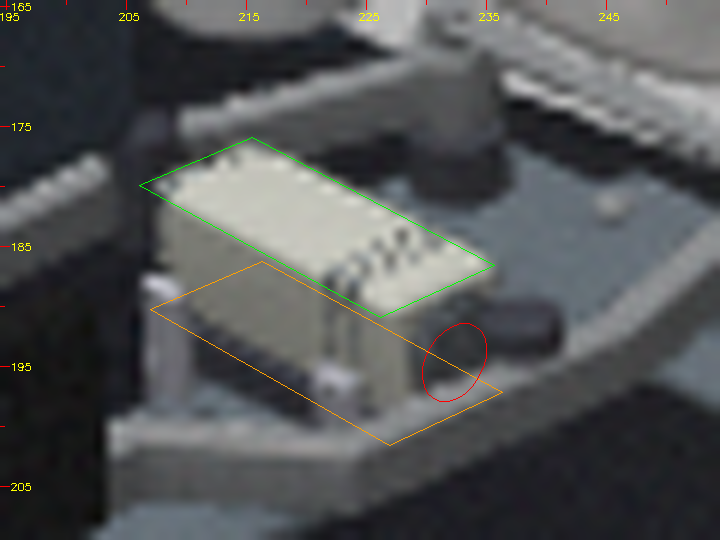

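step_arm(travel=[[0.12, 0, 0], [0.24, 0, 0], [0.34, 0, 0], [0.34, 0, 0], [0.34, 0, 0]], rot=[[0, 0, -0.035], [0, 0, -0.07], [0, 0, -0.1], [0, 0, -0.135], [0, 0, -0.167]], hand=[1, 0.6, 0.55, 0.55, 0.55])

```text
time_s: 19.92
tool_pos: [484.1, 62.9, 124.4]
orientation: [[0.909, 0.416, -0.001], [0.416, -0.909, 0.0], [-0.001, -0.0, -1.0]]
ft_force: [-0.5, -0.2, 0.7]
grip_width: 67.5
```

step_arm(travel=[[0.15, 0.08, 0], [0.3, 0.17, 0], [0.3, 0.17, 0], [0.3, 0.17, 0], [0.3, 0.17, 0]], rot=[[0, 0, -0.035], [0, 0, -0.07], [0, 0, -0.1], [0, 0, -0.135], [0, 0, -0.167]], hand=[0.55, 0.55, 0.55, 0.55, 0.55])

```text
time_s: 20.33
tool_pos: [518.1, 59.8, 124.2]
orientation: [[0.578, 0.816, -0.001], [0.816, -0.578, 0.0], [-0.001, -0.001, -1.0]]
ft_force: [-0.2, 0.6, -0.1]
grip_width: 50.7
```

step_arm(travel=[[0.09, 0.15, 0], [0.18, 0.3, 0], [0.18, 0.3, 0], [0.18, 0.3, 0], [0.18, 0.3, 0]], rot=[[0, 0, -0.035], [0, 0, -0.07], [0, 0, -0.1], [0, 0, -0.135], [0, 0, -0.167]], hand=[0.55, 0.55, 0.55, 0.55, 0.55])

```text
time_s: 20.75
tool_pos: [552.9, 57.0, 124.1]
orientation: [[0.092, 0.996, -0.001], [0.996, -0.092, 0.0], [-0.0, -0.001, -1.0]]
ft_force: [0.2, 0.1, 0.8]
grip_width: 50.1
```

```bash
python3 -c "
from cartov import *
plan([554.6,56.5,36],-5.8)"
```

```text
t 20.75 pos [552.9  57.  124.1] yaw -5.28 dy -0.5 grip 50.1 F [0.2 0.1 0.8] q6 5.0 tilt z [-0.0015  0.     -1.    ]
1 travel [-0.003  0.018  0.881] rotz 0.0029
```

step_arm(travel=[[0, 0.01, 0.18], [0, 0.01, 0.36], [0, 0.01, 0.54], [0, 0.01, 0.72], [0, 0.01, 0.72]], rot=[[0, 0, 0.003], [0, 0, 0.003], [0, 0, 0.003], [0, 0, 0.003], [0, 0, 0.003]], hand=[0.55, 0.55, 0.55, 0.55, 0.55])

```text
time_s: 21.17
tool_pos: [551.9, 56.9, 49.7]
orientation: [[0.107, 0.994, -0.006], [0.994, -0.107, 0.0], [-0.001, -0.006, -1.0]]
ft_force: [-0.5, -0.5, -0.4]
grip_width: 49.9
```

step_arm(travel=[[0, 0, 0.08], [0, 0, 0.15], [0, 0, 0.15], [0, 0, 0.15], [0, 0, 0.15]], rot=[[0, 0, 0], [0, 0, 0], [0, 0, 0], [0, 0, 0], [0, 0, 0]], hand=[0.55, 0.55, 0.55, 0.55, 0.55])

```text
time_s: 21.58
tool_pos: [554.5, 56.9, 38.9]
orientation: [[0.107, 0.994, 0.001], [0.994, -0.107, 0.0], [0.0, 0.001, -1.0]]
ft_force: [0.3, 0.5, -0.6]
grip_width: 49.9
```

step_arm(travel=[[0, 0, 0], [0, 0, 0], [0, 0, 0], [0, 0, 0], [0, 0, 0]], rot=[[0, 0, 0], [0, 0, 0], [0, 0, 0], [0, 0, 0], [0, 0, 0]], hand=[0.4, 0.3, 0.25, 0.2, 0.2], force=20)

```text
time_s: 22.0
tool_pos: [554.4, 56.9, 38.7]
orientation: [[0.107, 0.994, 0.001], [0.994, -0.107, -0.0], [0.0, 0.001, -1.0]]
ft_force: [-1.1, -0.1, 5.7]
grip_width: 29.8
```

step_arm(travel=[[0, 0, 0], [0, 0, 0], [0, 0, 0], [0, 0, 0], [0, 0, 0]], rot=[[0, 0, 0], [0, 0, 0], [0, 0, 0], [0, 0, 0], [0, 0, 0]], hand=[0.2, 0.2, 0.2, 0.2, 0.2], force=20)

```text
time_s: 22.42
tool_pos: [554.4, 56.9, 38.7]
orientation: [[0.107, 0.994, 0.001], [0.994, -0.107, -0.0], [0.0, 0.001, -1.0]]
ft_force: [-0.2, 0.6, 6.1]
grip_width: 29.9
```

step_arm(travel=[[0, 0, -0.2], [0, 0, -0.4], [0, 0, -0.6], [0, 0, -0.8], [0, 0, -0.8]], rot=[[0, 0, 0], [0, 0, 0], [0, 0, 0], [0, 0, 0], [0, 0, 0]], hand=[0.2, 0.2, 0.2, 0.2, 0.2])

```text
time_s: 22.83
tool_pos: [555.9, 56.9, 121.6]
orientation: [[0.107, 0.994, 0.005], [0.994, -0.107, -0.0], [0.0, 0.005, -1.0]]
ft_force: [1.4, 0.1, -0.1]
grip_width: 30.0
```

```bash
python3 -c "
from cartov import *
plan([540,-143,125],-87.5)"
```

```text
t 22.83 pos [555.9  56.9 121.6] yaw -6.13 dy -81.4 grip 30.0 F [ 1.4  0.1 -0.1] q6 5.9 tilt z [ 0.0046 -0.     -1.    ]
1 travel [-0.668  0.019 -0.011] rotz 0.1507
2 travel [-0.586  0.321 -0.01 ] rotz 0.1507
3 travel [-0.375  0.553 -0.009] rotz 0.1507
```

step_arm(travel=[[-0.13, 0, 0], [-0.27, 0.01, 0], [-0.4, 0.01, 0], [-0.53, 0.02, 0], [-0.67, 0.02, 0]], rot=[[0, 0, 0.03], [0, 0, 0.06], [0, 0, 0.09], [0, 0, 0.12], [0, 0, 0.15]], hand=[0.2, 0.2, 0.2, 0.2, 0.2])

```text
time_s: 23.25
tool_pos: [548.7, -10.4, 117.7]
orientation: [[0.55, 0.835, -0.001], [0.835, -0.55, 0.0], [-0.0, -0.001, -1.0]]
ft_force: [-0.5, 0.1, -1.4]
grip_width: 29.8
```

step_arm(travel=[[-0.12, 0.06, 0], [-0.24, 0.13, 0], [-0.35, 0.19, 0], [-0.47, 0.26, 0], [-0.59, 0.32, 0]], rot=[[0, 0, 0.03], [0, 0, 0.06], [0, 0, 0.09], [0, 0, 0.12], [0, 0, 0.15]], hand=[0.2, 0.2, 0.2, 0.2, 0.2])

```text
time_s: 23.67
tool_pos: [543.3, -77.5, 117.7]
orientation: [[0.869, 0.494, -0.001], [0.494, -0.869, 0.0], [-0.001, -0.001, -1.0]]
ft_force: [0.9, -0.8, -1.4]
grip_width: 29.8
```

step_arm(travel=[[-0.08, 0.11, 0], [-0.15, 0.22, 0], [-0.23, 0.33, 0], [-0.3, 0.44, 0], [-0.38, 0.55, 0]], rot=[[0, 0, 0.03], [0, 0, 0.06], [0, 0, 0.09], [0, 0, 0.12], [0, 0, 0.15]], hand=[0.2, 0.2, 0.2, 0.2, 0.2])

```text
time_s: 24.08
tool_pos: [537.7, -144.0, 117.7]
orientation: [[0.999, 0.045, -0.001], [0.045, -0.999, 0.0], [-0.001, -0.0, -1.0]]
ft_force: [0.9, 0.2, -0.8]
grip_width: 30.1
```

```bash
python3 -c "
from cartov import *
plan([540,-144,60],-87.5)
t=grab('top','pics/top11.png');s=grab('scene','pics/scene11.png')
cv2.imwrite('pics/c11.png',np.vstack([crop(s,230,160,130,90,6)]))
cv2.imwrite('pics/c11t.png',crop(t,190,125,205,130,3.8))"
```

```text
t 24.08 pos [ 537.7 -144.   117.7] yaw -87.4 dy -0.1 grip 30.1 F [ 0.9  0.2 -0.8] q6 66.3 tilt z [-8.e-04  3.e-04 -1.e+00]
1 travel [0.024 0.002 0.577] rotz 0.0006
```

View pics/c11.png

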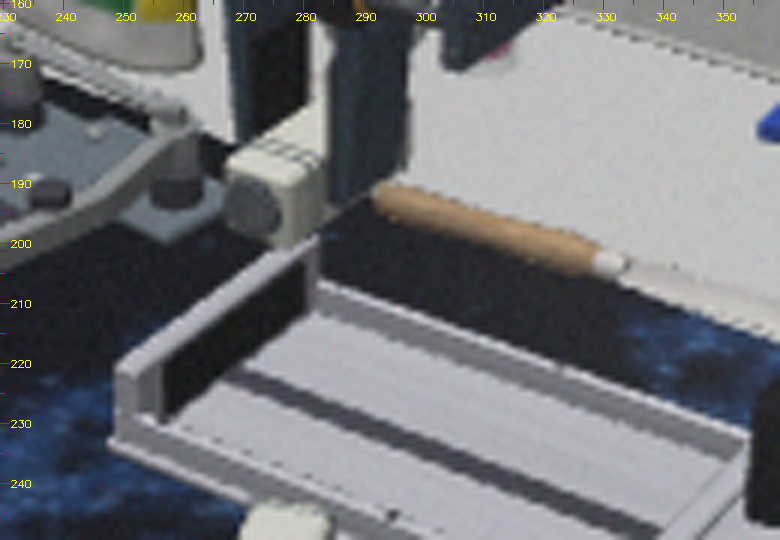

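View pics/c11t.png

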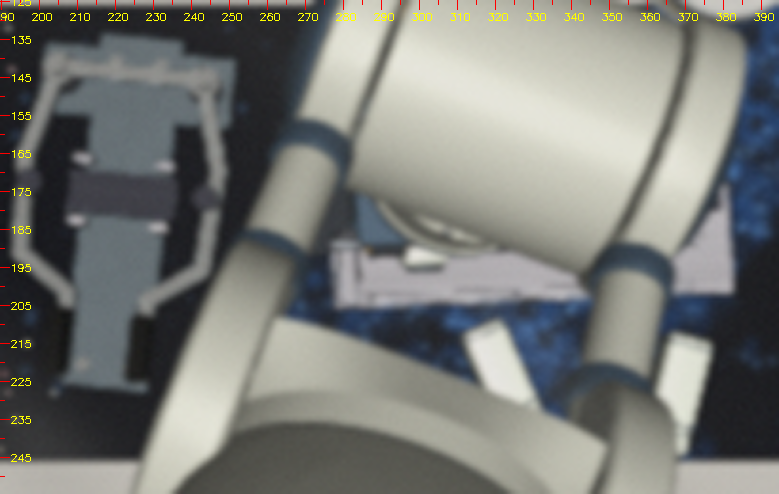

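Cartridge 1's plunger is home, with only a short stub at (254,196), and the cartridge is above the channel. Next I'll lower it.

step_arm(travel=[[0.02, 0, 0.12], [0.02, 0, 0.24], [0.02, 0, 0.36], [0.02, 0, 0.48], [0.02, 0, 0.58]], rot=[[0, 0, 0], [0, 0, 0], [0, 0, 0], [0, 0, 0], [0, 0, 0]], hand=[0.2, 0.2, 0.2, 0.2, 0.2])

```text
time_s: 24.6
tool_pos: [539.6, -142.3, 58.5]
orientation: [[0.999, 0.053, -0.001], [0.053, -0.999, 0.001], [-0.001, -0.001, -1.0]]
ft_force: [-0.2, 0.4, -1.6]
grip_width: 30.4
```

step_arm(travel=[[0, 0, 0.07], [0, 0, 0.14], [0, 0, 0.21], [0, 0, 0.28], [0, 0, 0.32]], rot=[[0, 0, 0], [0, 0, 0], [0, 0, 0], [0, 0, 0], [0, 0, 0]], hand=[0.2, 0.2, 0.2, 0.2, 0.2])

```text
time_s: 25.02
tool_pos: [539.9, -143.3, 27.6]
orientation: [[0.999, 0.05, -0.0], [0.05, -0.999, 0.0], [-0.0, -0.0, -1.0]]
ft_force: [0.1, 0.0, -1.9]
grip_width: 29.6
```

```bash
python3 -c "
from cartov import *
plan([540,-144,25],-87.5)
s=grab('scene','pics/scene12.png')
cv2.imwrite('pics/c12.png',np.vstack([crop(s,230,160,130,90,6)]))"
```

```text
t 25.02 pos [ 539.9 -143.3   27.6] yaw -87.11 dy -0.4 grip 29.6 F [ 0.1  0.  -1.9] q6 66.1 tilt z [-4.e-04  1.e-04 -1.e+00]
1 travel [0.    0.007 0.026] rotz 0.0021
```

View pics/c12.png

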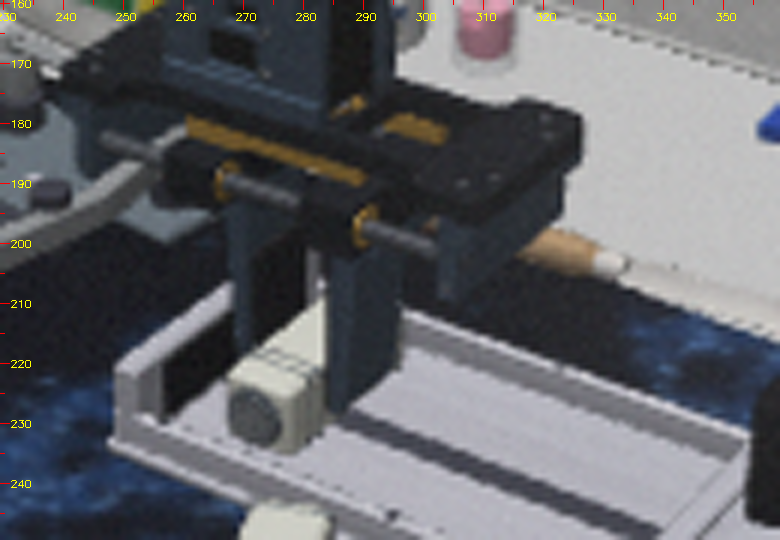

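step_arm(travel=[[0, 0, 0.01], [0, 0, 0.025], [0, 0, 0.025], [0, 0, 0.025], [0, 0, 0.025]], rot=[[0, 0, 0], [0, 0, 0], [0, 0, 0], [0, 0, 0], [0, 0, 0]], hand=[0.2, 0.2, 0.3, 0.42, 0.42])

```text
time_s: 25.48
tool_pos: [540.3, -143.5, 26.3]
orientation: [[0.999, 0.05, 0.001], [0.05, -0.999, -0.0], [0.001, 0.0, -1.0]]
ft_force: [-0.5, -0.5, 0.6]
grip_width: 38.2
```

step_arm(travel=[[0, 0, 0], [0, 0, -0.2], [0, 0, -0.5], [0, 0, -0.8], [0, 0, -1.0]], rot=[[0, 0, 0], [0, 0, 0], [0, 0, 0], [0, 0, 0], [0, 0, 0]], hand=[0.42, 0.42, 0.42, 0.5, 0.6])

```text
time_s: 25.9
tool_pos: [540.6, -143.6, 128.5]
orientation: [[0.999, 0.05, 0.002], [0.05, -0.999, -0.001], [0.002, 0.001, -1.0]]
ft_force: [0.8, -0.6, 0.2]
grip_width: 48.9
```

```bash
python3 -c "
from cartov import *
plan([404.7,-214.4,115],-65.6)
s=grab('scene','pics/scene13.png')
cv2.imwrite('pics/c13.png',np.vstack([crop(s,230,190,130,100,6)]))"
```

```text
t 25.9 pos [ 540.6 -143.6  128.5] yaw -87.13 dy 21.5 grip 48.9 F [ 0.8 -0.6  0.2] q6 66.1 tilt z [ 2.e-03 -7.e-04 -1.e+00]
1 travel [-0.697  0.32   0.066] rotz -0.0598
2 travel [-0.744  0.184  0.066] rotz -0.0598
```

View pics/c13.png

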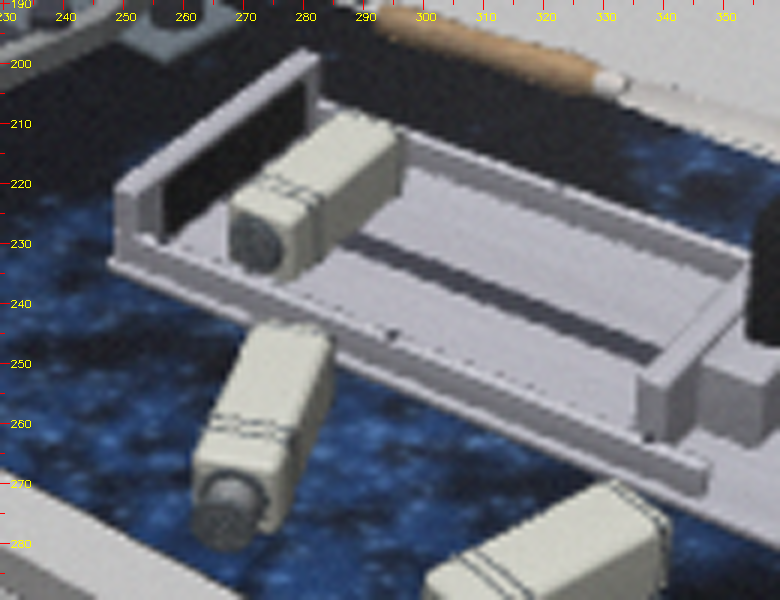

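Cartridge 1 lies flat in the channel. Cartridge 2 has shifted: its far corner is at (272,243) now and was at (268,247) before. That is the knock, so I'll measure it again.

```bash
python3 -c "
from cartov import *
t=grab('top','pics/top14.png');s=grab('scene','pics/scene14.png')
cv2.imwrite('pics/c14.png',crop(s,250,235,100,75,8))
cv2.imwrite('pics/c14t.png',crop(t,300,200,85,55,9))"
```

```text
(no output)
```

View pics/c14.png

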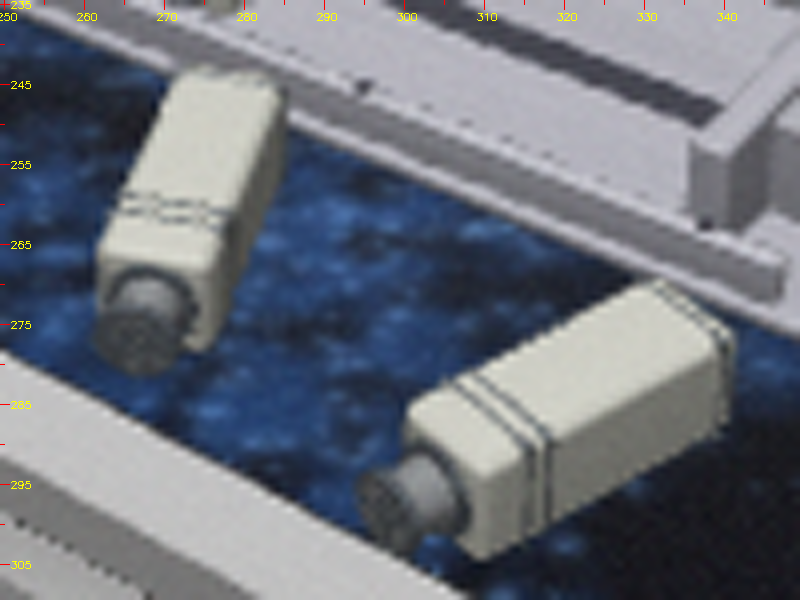

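View pics/c14t.png

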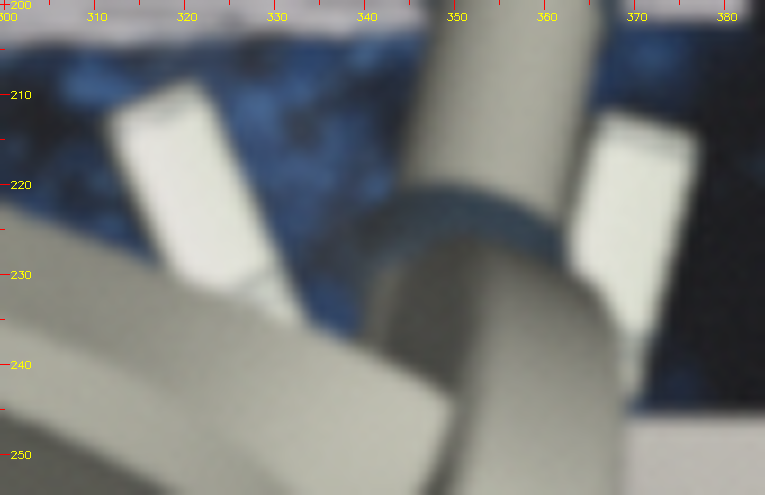

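```bash
python3 -c "
from cartov import *
m=np.array([[-48,-15,15],[-48,15,15],[32,15,15],[32,-15,15.]])
obs=[('scene',np.array(u),i) for i,u in enumerate([(272.4,243.3),(285.4,245.8),(275.5,268),(262,265.8)])]+[('top',np.array(u),i) for i,u in enumerate([(311.4,213.1),(321.4,208.4)])]
for z in (True,False):
    p,e=fit(m,obs,[415,-214,3.5],z,15); print(p.round(2),np.degrees(p[2]).round(1),e)
ov('pics/scene14.png','scene',(250,235,55,50,10),cart(np.array([p[0],p[1],15]),np.degrees(p[2])),'pics/c14o.png')
ov('pics/top14.png','top',(300,200,85,55,9),cart(np.array([p[0],p[1],15]),np.degrees(p[2])),'pics/c14to.png')
"
```

```text
[ 419.11 -211.      3.54   10.99] 203.1 0.9884928296877433
[ 417.34 -212.62    3.55] 203.6 1.8542874647678502
```

View pics/c14o.png

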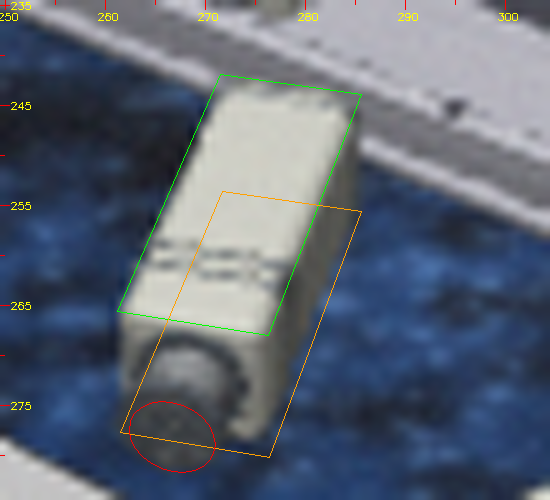

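View pics/c14to.png

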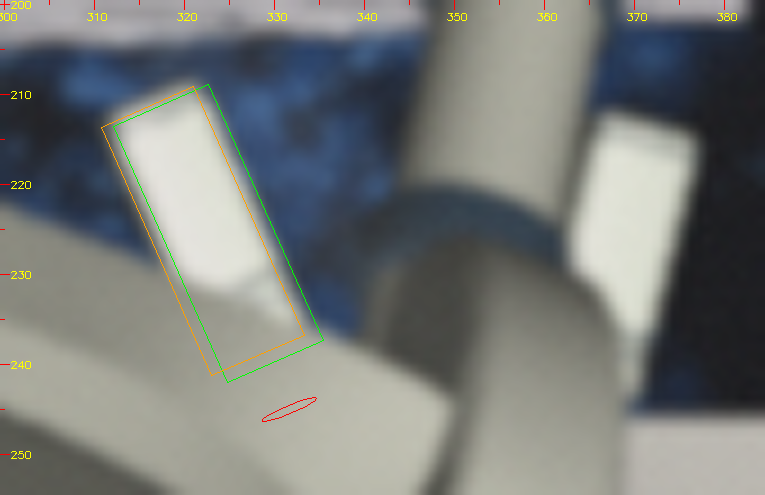

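```bash
python3 -c "
from cartov import *
plan([418,-211.5,100],-66.6,2)"
```

```text
t 26.05 pos [ 541.  -143.7  127.6] yaw -87.13 dy 20.5 grip 54.6 F [-0.1  0.2 -0.5] q6 66.1 tilt z [ 0.0032 -0.0013 -1.    ]
1 travel [-0.632  0.307  0.136] rotz -0.057
2 travel [-0.676  0.19   0.136] rotz -0.057
```

step_arm(travel=[[-0.3, 0.15, 0], [-0.63, 0.31, 0], [-0.63, 0.31, 0], [-0.63, 0.31, 0], [-0.63, 0.31, 0]], rot=[[0, 0, -0.03], [0, 0, -0.057], [0, 0, -0.057], [0, 0, -0.057], [0, 0, -0.057]], hand=[0.6, 0.6, 0.6, 0.6, 0.6])

```text
time_s: 26.47
tool_pos: [478.7, -177.5, 125.4]
orientation: [[0.974, 0.226, -0.0], [0.226, -0.974, 0.0], [-0.0, -0.0, -1.0]]
ft_force: [-0.0, 0.9, -0.3]
grip_width: 54.8
```

step_arm(travel=[[-0.34, 0.1, 0], [-0.68, 0.19, 0.1], [-0.68, 0.19, 0.25], [-0.68, 0.19, 0.25], [-0.68, 0.19, 0.25]], rot=[[0, 0, -0.03], [0, 0, -0.057], [0, 0, -0.057], [0, 0, -0.057], [0, 0, -0.057]], hand=[0.6, 0.6, 0.6, 0.6, 0.6])

```text
time_s: 26.88
tool_pos: [417.4, -211.2, 100.5]
orientation: [[0.918, 0.396, -0.001], [0.396, -0.918, 0.001], [-0.0, -0.001, -1.0]]
ft_force: [-0.1, -1.0, 0.1]
grip_width: 54.9
```

```bash
python3 -c "
from cartov import *
plan([418,-211.5,15],-66.6)
s=grab('scene','pics/scene15.png')
cv2.imwrite('pics/c15.png',crop(s,240,210,100,85,7))"
```

```text
t 26.88 pos [ 417.4 -211.2  100.5] yaw -66.7 dy 0.1 grip 54.9 F [-0.1 -1.   0.1] q6 32.5 tilt z [-7.e-04  7.e-04 -1.e+00]
1 travel [0.005 0.006 0.855] rotz -0.0005
```

View pics/c15.png

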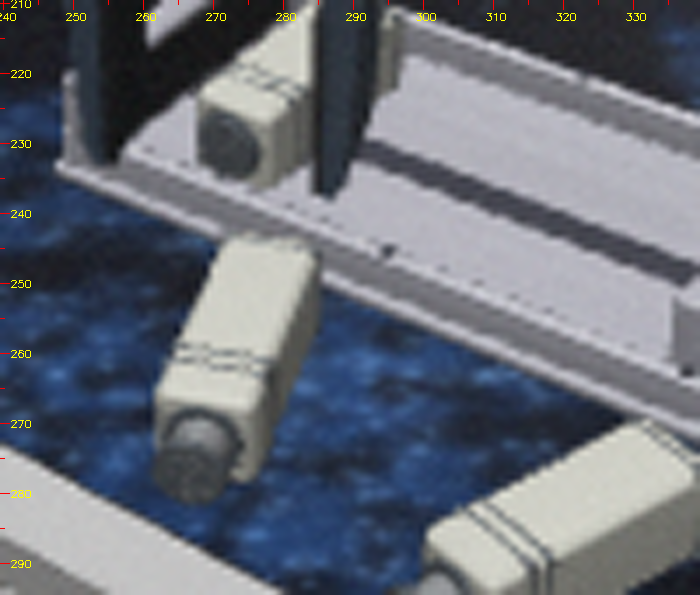

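step_arm(travel=[[0, 0, 0.2], [0, 0, 0.4], [0, 0, 0.6], [0, 0, 0.7], [0, 0, 0.7]], rot=[[0, 0, 0], [0, 0, 0], [0, 0, 0], [0, 0, 0], [0, 0, 0]], hand=[0.6, 0.6, 0.6, 0.6, 0.6])

```text
time_s: 27.35
tool_pos: [417.4, -210.7, 29.7]
orientation: [[0.918, 0.397, -0.001], [0.397, -0.918, 0.001], [-0.001, -0.001, -1.0]]
ft_force: [-0.7, 0.2, 0.2]
grip_width: 54.8
```

step_arm(travel=[[0, 0, 0.06], [0, 0, 0.12], [0, 0, 0.12], [0, 0, 0.12], [0, 0, 0.12]], rot=[[0, 0, 0], [0, 0, 0], [0, 0, 0], [0, 0, 0], [0, 0, 0]], hand=[0.6, 0.6, 0.6, 0.6, 0.6])

```text
time_s: 27.77
tool_pos: [417.0, -211.5, 19.3]
orientation: [[0.918, 0.397, 0.0], [0.397, -0.918, -0.0], [0.0, 0.0, -1.0]]
ft_force: [-0.9, -0.4, -0.1]
grip_width: 54.9
```

step_arm(travel=[[0, 0, 0], [0, 0, 0], [0, 0, 0], [0, 0, 0], [0, 0, 0]], rot=[[0, 0, 0], [0, 0, 0], [0, 0, 0], [0, 0, 0], [0, 0, 0]], hand=[0.4, 0.3, 0.25, 0.2, 0.2], force=20)

```text
time_s: 28.18
tool_pos: [416.8, -211.5, 19.1]
orientation: [[0.918, 0.397, 0.0], [0.397, -0.918, -0.0], [0.0, 0.0, -1.0]]
ft_force: [0.4, -0.2, 2.8]
grip_width: 30.0
```

step_arm(travel=[[0, 0, 0], [0, 0, 0], [0, 0, 0], [0, 0, 0], [0, 0, 0]], rot=[[0, 0, 0], [0, 0, 0], [0, 0, 0], [0, 0, 0], [0, 0, 0]], hand=[0.2, 0.2, 0.2, 0.2, 0.2], force=20)

```text
time_s: 28.6
tool_pos: [416.8, -211.5, 19.0]
orientation: [[0.918, 0.397, 0.0], [0.397, -0.918, -0.0], [0.0, 0.0, -1.0]]
ft_force: [-1.9, 0.9, 5.0]
grip_width: 30.1
```

```bash
python3 -c "
from cartov import *
plan([418,-211.5,15],-66.6)
s=grab('scene','pics/scene16.png')
cv2.imwrite('pics/c16.png',crop(s,240,220,80,75,8))
ov('pics/scene16.png','scene',(250,225,60,65,9),cart(np.array([417.4,-211.2,15]),203.4),'pics/c16.png')
"
```

```text
t 28.6 pos [ 416.8 -211.5   19. ] yaw -66.61 dy 0.0 grip 30.1 F [-1.9  0.9  5. ] q6 32.4 tilt z [ 1.e-04 -1.e-04 -1.e+00]
1 travel [0.011 0.005 0.04 ] rotz -0.0001
```

View pics/c16.png

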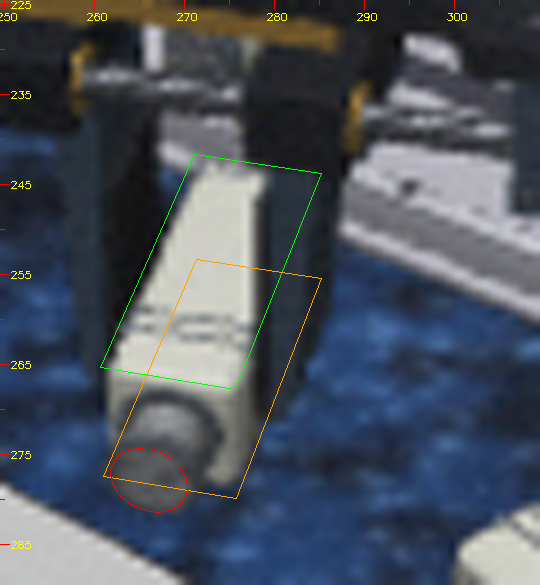

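step_arm(travel=[[0, 0, -0.2], [0, 0, -0.4], [0, 0, -0.6], [0, 0, -0.8], [0, 0, -1.0]], rot=[[0, 0, 0], [0, 0, 0], [0, 0, 0], [0, 0, 0], [0, 0, 0]], hand=[0.2, 0.2, 0.2, 0.2, 0.2])

```text
time_s: 29.07
tool_pos: [416.5, -211.2, 119.7]
orientation: [[0.918, 0.397, -0.0], [0.397, -0.918, 0.0], [-0.0, -0.001, -1.0]]
ft_force: [0.7, -0.4, -1.2]
grip_width: 29.9
```

```bash
python3 -c "
from h import *
plan([554.4,55.6,127],-5.9)"
```

```text
t 29.07 pos [ 416.5 -211.2  119.7] yaw -66.61 dy 60.7 grip 29.9 F [ 0.7 -0.4 -1.2] q6 32.4 tilt z [-5.e-04  3.e-04 -1.e+00]
1 travel [ 0.581 -0.475 -0.018] rotz -0.0843
2 travel [ 0.685 -0.307 -0.018] rotz -0.0843
3 travel [ 0.742 -0.116 -0.018] rotz -0.0843
4 travel [ 0.746  0.082 -0.018] rotz -0.0843
```

step_arm(travel=[[0.12, -0.1, 0], [0.23, -0.19, -0.02], [0.35, -0.29, -0.02], [0.46, -0.38, -0.02], [0.58, -0.48, -0.02]], rot=[[0, 0, -0.02], [0, 0, -0.04], [0, 0, -0.06], [0, 0, -0.08], [0, 0, -0.084]], hand=[0.2, 0.2, 0.2, 0.2, 0.2])

```text
time_s: 29.48
tool_pos: [451.0, -143.7, 120.8]
orientation: [[0.78, 0.626, -0.0], [0.626, -0.78, 0.0], [-0.0, -0.0, -1.0]]
ft_force: [0.6, -0.4, -1.9]
grip_width: 30.0
```

step_arm(travel=[[0.14, -0.06, 0], [0.27, -0.12, -0.02], [0.41, -0.18, -0.02], [0.55, -0.24, -0.02], [0.68, -0.31, -0.02]], rot=[[0, 0, -0.02], [0, 0, -0.04], [0, 0, -0.06], [0, 0, -0.08], [0, 0, -0.084]], hand=[0.2, 0.2, 0.2, 0.2, 0.2])

```text
time_s: 29.9
tool_pos: [485.1, -77.0, 122.8]
orientation: [[0.59, 0.808, -0.0], [0.808, -0.59, 0.0], [-0.0, -0.0, -1.0]]
ft_force: [0.3, -0.1, -1.0]
grip_width: 30.0
```

step_arm(travel=[[0.15, -0.02, 0], [0.3, -0.05, -0.02], [0.45, -0.07, -0.02], [0.6, -0.1, -0.02], [0.74, -0.12, -0.02]], rot=[[0, 0, -0.02], [0, 0, -0.04], [0, 0, -0.06], [0, 0, -0.08], [0, 0, -0.084]], hand=[0.2, 0.2, 0.2, 0.2, 0.2])

```text
time_s: 30.32
tool_pos: [519.1, -10.1, 124.7]
orientation: [[0.358, 0.934, -0.001], [0.934, -0.358, 0.0], [-0.0, -0.001, -1.0]]
ft_force: [0.6, -0.3, -1.3]
grip_width: 29.5
```

```bash
python3 -c "
from h import *
plan([554.4,55.6,120],-5.9)"
```

```text
t 30.32 pos [519.1 -10.1 124.7] yaw -21.0 dy 15.1 grip 29.5 F [ 0.6 -0.3 -1.3] q6 13.3 tilt z [-6.e-04  1.e-04 -1.e+00]
1 travel [0.74  0.094 0.047] rotz -0.0839
```

step_arm(travel=[[0.15, 0.02, 0], [0.3, 0.04, 0], [0.45, 0.06, 0], [0.6, 0.08, 0], [0.74, 0.094, 0]], rot=[[0, 0, -0.02], [0, 0, -0.04], [0, 0, -0.06], [0, 0, -0.08], [0, 0, -0.084]], hand=[0.2, 0.2, 0.2, 0.2, 0.2])

```text
time_s: 30.73
tool_pos: [554.8, 55.4, 124.7]
orientation: [[0.103, 0.995, -0.001], [0.995, -0.103, 0.0], [-0.0, -0.001, -1.0]]
ft_force: [0.6, -0.7, -1.2]
grip_width: 30.1
```

step_arm(travel=[[0, 0, 0.12], [0, 0, 0.24], [0, 0, 0.36], [0, 0, 0.48], [0, 0, 0.6]], rot=[[0, 0, 0], [0, 0, 0], [0, 0, 0], [0, 0, 0], [0, 0, 0]], hand=[0.2, 0.2, 0.2, 0.2, 0.2])

```text
time_s: 31.15
tool_pos: [554.5, 54.7, 64.2]
orientation: [[0.109, 0.994, -0.0], [0.994, -0.109, 0.0], [-0.0, -0.0, -1.0]]
ft_force: [-0.0, -0.5, -1.5]
grip_width: 29.9
```

```bash
python3 -c "
from cartov import *
plan([554.4,55.6,39],-5.9)
s=grab('scene','pics/scene17.png')
cv2.imwrite('pics/c17.png',crop(s,165,150,105,75,7.5))
"
```

```text
t 31.15 pos [554.5  54.7  64.2] yaw -6.23 dy 0.3 grip 29.9 F [-0.  -0.5 -1.5] q6 5.7 tilt z [-4.e-04  0.e+00 -1.e+00]
1 travel [ 0.009 -0.002  0.252] rotz -0.0018
```

View pics/c17.png

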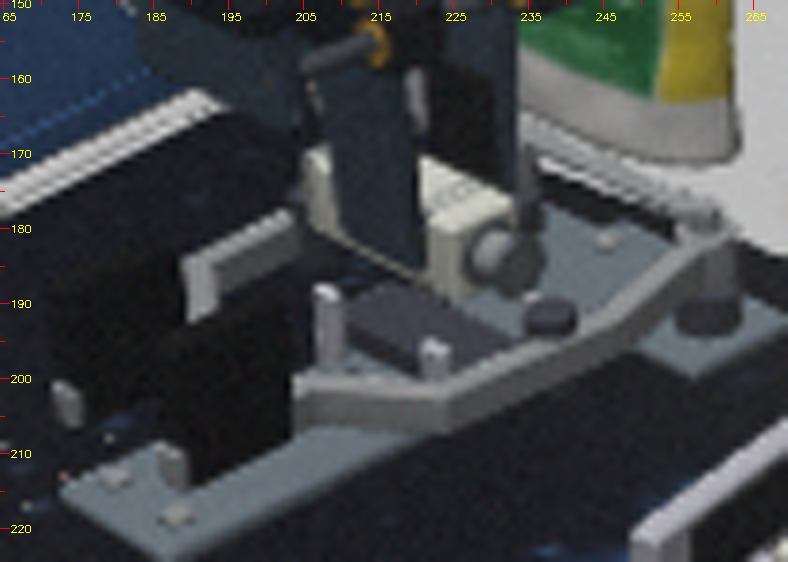

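step_arm(travel=[[0.01, 0, 0.05], [0.01, 0, 0.1], [0.01, 0, 0.15], [0.01, 0, 0.19], [0.01, 0, 0.19]], rot=[[0, 0, 0], [0, 0, 0], [0, 0, 0], [0, 0, 0], [0, 0, 0]], hand=[0.2, 0.2, 0.2, 0.2, 0.2])

```text
time_s: 31.62
tool_pos: [554.5, 55.5, 45.4]
orientation: [[0.107, 0.994, -0.001], [0.994, -0.107, -0.0], [-0.0, -0.001, -1.0]]
ft_force: [-0.4, -0.7, -0.4]
grip_width: 29.9
```

step_arm(travel=[[0, 0, 0.02], [0, 0, 0.04], [0, 0, 0.06], [0, 0, 0.06], [0, 0, 0.06]], rot=[[0, 0, 0], [0, 0, 0], [0, 0, 0], [0, 0, 0], [0, 0, 0]], hand=[0.2, 0.2, 0.2, 0.2, 0.2])

```text
time_s: 32.03
tool_pos: [554.7, 55.5, 39.9]
orientation: [[0.107, 0.994, -0.0], [0.994, -0.107, -0.0], [-0.0, -0.0, -1.0]]
ft_force: [0.2, 0.3, -1.9]
grip_width: 29.9
```

```bash
python3 -c "
from cartov import *
plan([554.4,55.6,39],-5.9)
s=grab('scene','pics/scene18.png')
cv2.imwrite('pics/c18.png',crop(s,165,150,105,75,7.5))
"
```

```text
t 32.03 pos [554.7  55.5  39.9] yaw -6.13 dy 0.2 grip 29.9 F [ 0.2  0.3 -1.9] q6 5.7 tilt z [-1.e-04 -0.e+00 -1.e+00]
1 travel [ 0.001 -0.003  0.009] rotz -0.0013
```

View pics/c18.png

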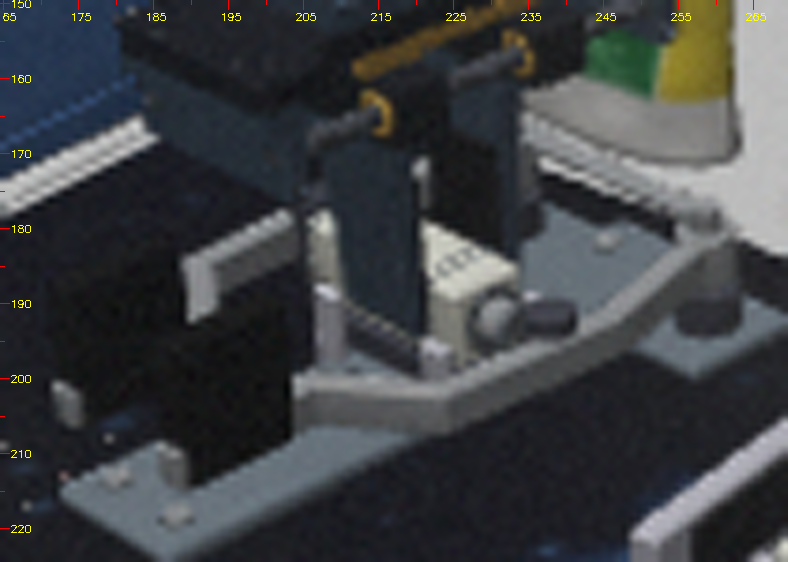

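Cartridge 2 is nested the same way as cartridge 1 was. I'll release it, rise and move to the paddles.

step_arm(travel=[[0, 0, 0.01], [0, 0, 0.01], [0, 0, 0.01], [0, 0, 0.01], [0, 0, 0.01]], rot=[[0, 0, 0], [0, 0, 0], [0, 0, 0], [0, 0, 0], [0, 0, 0]], hand=[0.2, 0.35, 0.4, 0.5, 0.5])

```text
time_s: 32.5
tool_pos: [554.8, 55.5, 39.0]
orientation: [[0.107, 0.994, 0.0], [0.994, -0.107, -0.0], [0.0, 0.0, -1.0]]
ft_force: [-0.3, 0.4, 0.5]
grip_width: 44.7
```

step_arm(travel=[[0, 0, -0.2], [0, 0, -0.4], [0, 0, -0.6], [0, 0, -0.8], [0, 0, -0.9]], rot=[[0, 0, 0], [0, 0, 0], [0, 0, 0], [0, 0, 0], [0, 0, 0]], hand=[0.55, 0.6, 0.8, 1, 1])

```text
time_s: 32.92
tool_pos: [555.6, 55.5, 131.1]
orientation: [[0.107, 0.994, 0.002], [0.994, -0.107, -0.0], [0.0, 0.002, -1.0]]
ft_force: [0.2, -0.7, -0.8]
grip_width: 71.6
```

```bash
python3 -c "
from cartov import *
plan([450.0,65.7,127],-95.8)
s=grab('scene','pics/scene19.png')
cv2.imwrite('pics/c19.png',crop(s,165,150,105,75,7.5))"
```

```text
t 32.92 pos [555.6  55.5 131.1] yaw -6.13 dy -89.7 grip 71.6 F [ 0.2 -0.7 -0.8] q6 5.7 tilt z [ 0.0024 -0.     -1.    ]
1 travel [-0.004 -0.353  0.013] rotz 0.166
2 travel [-0.179 -0.305  0.013] rotz 0.166
3 travel [-0.307 -0.175  0.013] rotz 0.166
```

View pics/c19.png

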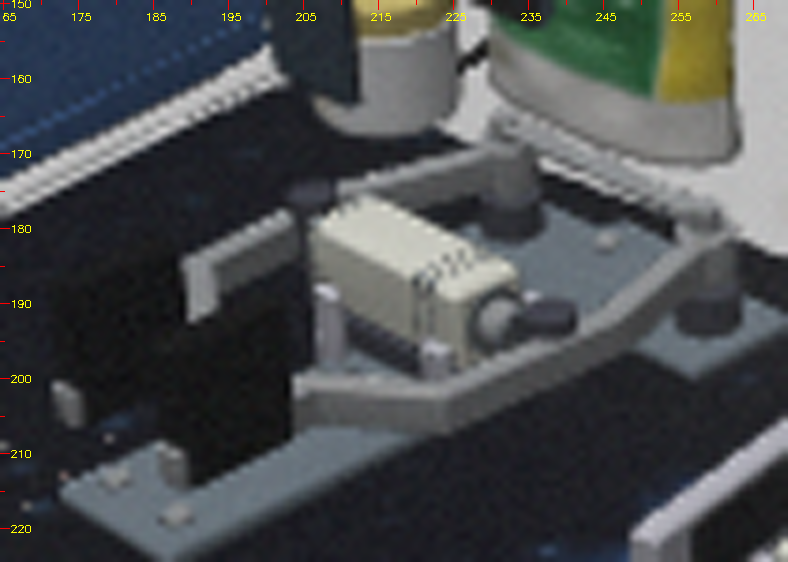

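step_arm(travel=[[0, -0.12, 0], [0, -0.24, 0], [0, -0.35, 0], [0, -0.35, 0], [0, -0.35, 0]], rot=[[0, 0, 0.035], [0, 0, 0.07], [0, 0, 0.1], [0, 0, 0.135], [0, 0, 0.166]], hand=[1, 1, 1, 1, 1])

```text
time_s: 33.38
tool_pos: [519.0, 59.3, 128.1]
orientation: [[0.592, 0.806, -0.001], [0.806, -0.592, 0.0], [-0.001, -0.001, -1.0]]
ft_force: [1.0, 0.2, 0.1]
grip_width: 91.2
```

step_arm(travel=[[-0.09, -0.15, 0], [-0.18, -0.31, 0], [-0.18, -0.31, 0], [-0.18, -0.31, 0], [-0.18, -0.31, 0]], rot=[[0, 0, 0.035], [0, 0, 0.07], [0, 0, 0.1], [0, 0, 0.135], [0, 0, 0.166]], hand=[1, 1, 1, 1, 1])

```text
time_s: 33.8
tool_pos: [483.7, 62.9, 128.2]
orientation: [[0.915, 0.403, -0.001], [0.403, -0.915, 0.0], [-0.001, -0.0, -1.0]]
ft_force: [0.4, -0.2, 0.0]
grip_width: 91.0
```

step_arm(travel=[[-0.15, -0.09, 0], [-0.31, -0.17, 0], [-0.31, -0.17, 0], [-0.31, -0.17, 0], [-0.31, -0.17, 0]], rot=[[0, 0, 0.035], [0, 0, 0.07], [0, 0, 0.1], [0, 0, 0.135], [0, 0, 0.166]], hand=[1, 1, 1, 1, 1])

```text
time_s: 34.22
tool_pos: [448.5, 65.8, 128.2]
orientation: [[0.994, -0.106, -0.001], [-0.106, -0.994, -0.0], [-0.001, 0.0, -1.0]]
ft_force: [-0.1, 0.0, -0.3]
grip_width: 91.3
```

```bash
python3 -c "
from cartov import *
plan([450.0,65.5,44],-95.8)"
```

```text
t 34.22 pos [448.5  65.8 128.2] yaw -96.08 dy 0.3 grip 91.3 F [-0.1  0.  -0.3] q6 96.9 tilt z [-9.e-04 -1.e-04 -1.e+00]
1 travel [0.016 0.001 0.842] rotz -0.0016
```

step_arm(travel=[[0.01, 0, 0.16], [0.01, 0, 0.32], [0.01, 0, 0.48], [0.01, 0, 0.66], [0.01, 0, 0.84]], rot=[[0, 0, 0], [0, 0, 0], [0, 0, 0], [0, 0, 0], [0, 0, 0]], hand=[1, 1, 1, 1, 1])

```text
time_s: 34.63
tool_pos: [449.7, 65.6, 43.6]
orientation: [[0.995, -0.101, -0.0], [-0.101, -0.995, -0.0], [-0.0, 0.0, -1.0]]
ft_force: [0.2, -0.5, 0.1]
grip_width: 91.1
```

step_arm(travel=[[0, 0, 0], [0, 0, 0], [0, 0, 0], [0, 0, 0], [0, 0, 0]], rot=[[0, 0, 0], [0, 0, 0], [0, 0, 0], [0, 0, 0], [0, 0, 0]], hand=[0.8, 0.7, 0.6, 0.5, 0.4], force=30)

```text
time_s: 35.05
tool_pos: [450.7, 65.7, 45.7]
orientation: [[0.995, -0.101, 0.002], [-0.101, -0.995, 0.0], [0.002, -0.0, -1.0]]
ft_force: [1.5, 1.8, -0.7]
grip_width: 60.6
```

step_arm(travel=[[0, 0, 0], [0, 0, 0], [0, 0, 0], [0, 0, 0], [0, 0, 0]], rot=[[0, 0, 0], [0, 0, 0], [0, 0, 0], [0, 0, 0], [0, 0, 0]], hand=[0.3, 0.2, 0.2, 0.2, 0.2], force=30)

```text
time_s: 35.47
tool_pos: [450.9, 65.9, 45.4]
orientation: [[0.995, -0.101, 0.002], [-0.101, -0.995, 0.0], [0.002, -0.001, -1.0]]
ft_force: [7.0, 14.8, -0.9]
grip_width: 27.5
```

step_arm(travel=[[0, 0, 0], [0, 0, 0], [0, 0, 0], [0, 0, 0], [0, 0, 0]], rot=[[0, 0, 0], [0, 0, 0], [0, 0, 0], [0, 0, 0], [0, 0, 0]], hand=[0.2, 0.2, 0.2, 0.2, 0.2], force=30)

```text
time_s: 35.88
tool_pos: [451.2, 66.1, 45.4]
orientation: [[0.995, -0.101, 0.002], [-0.101, -0.995, 0.001], [0.002, -0.001, -1.0]]
ft_force: [5.4, 9.4, 2.6]
grip_width: 24.9
```

step_arm(travel=[[0, 0, 0], [0, 0, 0], [0, 0, 0], [0, 0, 0], [0, 0, 0]], rot=[[0, 0, 0], [0, 0, 0], [0, 0, 0], [0, 0, 0], [0, 0, 0]], hand=[0.4, 0.6, 0.8, 1, 1])

```text
time_s: 36.3
tool_pos: [449.6, 65.6, 44.9]
orientation: [[0.995, -0.101, -0.001], [-0.101, -0.995, -0.0], [-0.001, 0.0, -1.0]]
ft_force: [-0.8, 2.0, -0.5]
grip_width: 55.3
```

step_arm(travel=[[0, 0, 0], [0, 0, 0], [0, 0, 0], [0, 0, 0], [0, 0, 0]], rot=[[0, 0, 0], [0, 0, 0], [0, 0, 0], [0, 0, 0], [0, 0, 0]], hand=[1, 1, 1, 1, 1])

```text
time_s: 36.72
tool_pos: [450.2, 65.6, 44.9]
orientation: [[0.995, -0.101, 0.0], [-0.101, -0.995, -0.0], [0.0, 0.0, -1.0]]
ft_force: [0.4, 0.6, -0.6]
grip_width: 88.5
```

step_arm(travel=[[0, 0, -0.2], [0, 0, -0.4], [0, 0, -0.6], [0, 0, -0.8], [0, 0, -0.8]], rot=[[0, 0, 0], [0, 0, 0], [0, 0, 0], [0, 0, 0], [0, 0, 0]], hand=[1, 1, 1, 1, 1])

```text
time_s: 37.13
tool_pos: [451.6, 65.7, 127.8]
orientation: [[0.995, -0.1, 0.005], [-0.1, -0.995, -0.0], [0.004, -0.0, -1.0]]
ft_force: [1.1, 0.4, -0.4]
grip_width: 91.4
```

```bash
python3 -c "
from cartov import *
plan([554.6,57,125],-5.8)
s=grab('scene','pics/scene20.png')
cv2.imwrite('pics/c20.png',crop(s,165,150,105,75,7.5))"
```

```text
t 37.13 pos [451.6  65.7 127.8] yaw -95.76 dy 90.0 grip 91.4 F [ 1.1  0.4 -0.4] q6 96.5 tilt z [ 0.0045 -0.     -1.    ]
1 travel [ 0.344 -0.006  0.011] rotz -0.1666
2 travel [0.301 0.167 0.011] rotz -0.1666
3 travel [0.177 0.295 0.01 ] rotz -0.1666
```

View pics/c20.png

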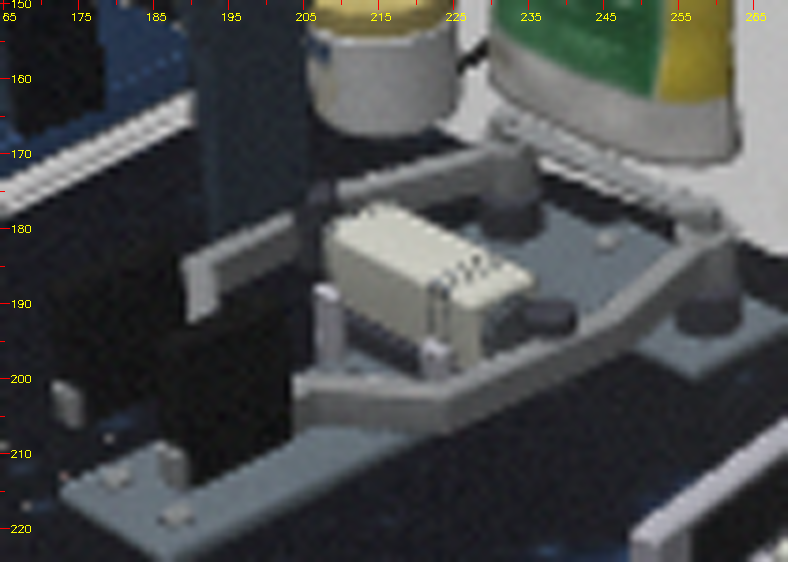

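Cartridge 2 is home, with the stub at (230,193), the same as cartridge 1. I'll go back and pick it up.

step_arm(travel=[[0.12, 0, 0], [0.24, 0, 0], [0.34, 0, 0], [0.34, 0, 0], [0.34, 0, 0]], rot=[[0, 0, -0.035], [0, 0, -0.07], [0, 0, -0.1], [0, 0, -0.135], [0, 0, -0.167]], hand=[1, 0.6, 0.55, 0.55, 0.55])

```text
time_s: 37.6
tool_pos: [484.0, 62.1, 123.9]
orientation: [[0.909, 0.416, -0.001], [0.416, -0.909, -0.0], [-0.001, -0.0, -1.0]]
ft_force: [0.7, 0.0, -0.4]
grip_width: 67.4
```

step_arm(travel=[[0.15, 0.08, 0], [0.3, 0.17, 0], [0.3, 0.17, 0], [0.3, 0.17, 0], [0.3, 0.17, 0]], rot=[[0, 0, -0.035], [0, 0, -0.07], [0, 0, -0.1], [0, 0, -0.135], [0, 0, -0.167]], hand=[0.55, 0.55, 0.55, 0.55, 0.55])

```text
time_s: 38.02
tool_pos: [517.9, 59.0, 123.7]
orientation: [[0.578, 0.816, -0.001], [0.816, -0.578, -0.0], [-0.001, -0.001, -1.0]]
ft_force: [-0.4, 0.0, 0.7]
grip_width: 50.0
```

step_arm(travel=[[0.09, 0.15, 0], [0.18, 0.3, 0], [0.18, 0.3, 0], [0.18, 0.3, 0], [0.18, 0.3, 0]], rot=[[0, 0, -0.035], [0, 0, -0.07], [0, 0, -0.1], [0, 0, -0.135], [0, 0, -0.168]], hand=[0.55, 0.55, 0.55, 0.55, 0.55])

```text
time_s: 38.43
tool_pos: [552.8, 56.1, 123.6]
orientation: [[0.089, 0.996, -0.002], [0.996, -0.089, -0.0], [-0.0, -0.002, -1.0]]
ft_force: [0.6, -0.3, -0.3]
grip_width: 50.3
```

```bash
python3 -c "
from cartov import *
plan([554.6,56.5,39],-5.8)"
```

```text
t 38.43 pos [552.8  56.1 123.6] yaw -5.11 dy -0.7 grip 50.3 F [ 0.6 -0.3 -0.3] q6 4.7 tilt z [-0.0015 -0.     -1.    ]
1 travel [0.005 0.019 0.846] rotz 0.0039
```

step_arm(travel=[[0.01, 0.01, 0.18], [0.01, 0.01, 0.36], [0.01, 0.01, 0.54], [0.01, 0.01, 0.7], [0.01, 0.01, 0.7]], rot=[[0, 0, 0.004], [0, 0, 0.004], [0, 0, 0.004], [0, 0, 0.004], [0, 0, 0.004]], hand=[0.55, 0.55, 0.55, 0.55, 0.55])

```text
time_s: 38.85
tool_pos: [552.0, 57.1, 51.4]
orientation: [[0.107, 0.994, -0.005], [0.994, -0.107, -0.0], [-0.001, -0.005, -1.0]]
ft_force: [-0.9, -0.3, 0.0]
grip_width: 50.1
```

step_arm(travel=[[0, 0, 0.08], [0, 0, 0.15], [0, 0, 0.15], [0, 0, 0.15], [0, 0, 0.15]], rot=[[0, 0, 0], [0, 0, 0], [0, 0, 0], [0, 0, 0], [0, 0, 0]], hand=[0.55, 0.55, 0.55, 0.55, 0.55])

```text
time_s: 39.27
tool_pos: [554.5, 57.1, 40.4]
orientation: [[0.107, 0.994, 0.001], [0.994, -0.107, -0.0], [0.0, 0.001, -1.0]]
ft_force: [-0.8, 0.5, -0.0]
grip_width: 50.0
```

step_arm(travel=[[0, 0, 0], [0, 0, 0], [0, 0, 0], [0, 0, 0], [0, 0, 0]], rot=[[0, 0, 0], [0, 0, 0], [0, 0, 0], [0, 0, 0], [0, 0, 0]], hand=[0.4, 0.3, 0.25, 0.2, 0.2], force=20)

```text
time_s: 39.68
tool_pos: [554.5, 57.1, 40.2]
orientation: [[0.107, 0.994, 0.001], [0.994, -0.107, -0.0], [0.0, 0.001, -1.0]]
ft_force: [-0.7, -0.1, 5.8]
grip_width: 30.2
```

step_arm(travel=[[0, 0, 0], [0, 0, 0], [0, 0, 0], [0, 0, 0], [0, 0, 0]], rot=[[0, 0, 0], [0, 0, 0], [0, 0, 0], [0, 0, 0], [0, 0, 0]], hand=[0.2, 0.2, 0.2, 0.2, 0.2], force=20)

```text
time_s: 40.1
tool_pos: [554.4, 57.1, 40.2]
orientation: [[0.107, 0.994, 0.001], [0.994, -0.107, 0.0], [0.0, 0.001, -1.0]]
ft_force: [-0.1, 0.3, 6.6]
grip_width: 29.9
```

step_arm(travel=[[0, 0, -0.2], [0, 0, -0.4], [0, 0, -0.6], [0, 0, -0.8], [0, 0, -0.8]], rot=[[0, 0, 0], [0, 0, 0], [0, 0, 0], [0, 0, 0], [0, 0, 0]], hand=[0.2, 0.2, 0.2, 0.2, 0.2])

```text
time_s: 40.52
tool_pos: [555.8, 57.2, 123.1]
orientation: [[0.107, 0.994, 0.005], [0.994, -0.107, -0.0], [0.0, 0.005, -1.0]]
ft_force: [2.0, -0.0, -0.8]
grip_width: 29.7
```

```bash
python3 -c "
from cartov import *
plan([542.5,-202,120],-87.5)"
```

```text
t 40.52 pos [555.8  57.2 123.1] yaw -6.13 dy -81.4 grip 29.7 F [ 2.  -0.  -0.8] q6 5.9 tilt z [ 0.0046 -0.     -1.    ]
1 travel [-0.864  0.048  0.01 ] rotz 0.1507
2 travel [-0.747  0.437  0.012] rotz 0.1507
3 travel [-0.466  0.729  0.014] rotz 0.1507
```

step_arm(travel=[[-0.17, 0.01, 0], [-0.34, 0.02, 0], [-0.52, 0.03, 0], [-0.7, 0.04, 0], [-0.86, 0.05, 0]], rot=[[0, 0, 0.03], [0, 0, 0.06], [0, 0, 0.09], [0, 0, 0.12], [0, 0, 0.15]], hand=[0.2, 0.2, 0.2, 0.2, 0.2])

```text
time_s: 40.93
tool_pos: [549.4, -29.8, 119.2]
orientation: [[0.55, 0.835, -0.001], [0.835, -0.55, 0.0], [-0.0, -0.001, -1.0]]
ft_force: [0.3, -0.6, -1.4]
grip_width: 30.1
```

step_arm(travel=[[-0.15, 0.09, 0], [-0.3, 0.17, 0], [-0.45, 0.26, 0], [-0.6, 0.35, 0], [-0.75, 0.44, 0]], rot=[[0, 0, 0.03], [0, 0, 0.06], [0, 0, 0.09], [0, 0, 0.12], [0, 0, 0.15]], hand=[0.2, 0.2, 0.2, 0.2, 0.2])

```text
time_s: 41.35
tool_pos: [545.3, -116.5, 119.1]
orientation: [[0.869, 0.494, -0.001], [0.494, -0.869, 0.0], [-0.001, -0.001, -1.0]]
ft_force: [0.8, 0.3, -1.5]
grip_width: 29.9
```

step_arm(travel=[[-0.09, 0.14, 0], [-0.18, 0.29, 0], [-0.28, 0.43, 0], [-0.37, 0.58, 0], [-0.46, 0.73, 0]], rot=[[0, 0, 0.03], [0, 0, 0.06], [0, 0, 0.09], [0, 0, 0.12], [0, 0, 0.15]], hand=[0.2, 0.2, 0.2, 0.2, 0.2])

```text
time_s: 41.77
tool_pos: [541.7, -202.7, 119.1]
orientation: [[0.999, 0.045, -0.001], [0.045, -0.999, 0.001], [-0.001, -0.001, -1.0]]
ft_force: [0.2, 0.2, -1.2]
grip_width: 29.6
```

```bash
python3 -c "
from cartov import *
plan([542.5,-202,60],-87.5)
s=grab('scene','pics/scene21.png')
cv2.imwrite('pics/c21.png',np.vstack([crop(s,230,160,130,90,6)]))"
```

```text
t 41.77 pos [ 541.7 -202.7  119.1] yaw -87.4 dy -0.1 grip 29.6 F [ 0.2  0.2 -1.2] q6 61.0 tilt z [-1.e-03  5.e-04 -1.e+00]
1 travel [ 0.009 -0.006  0.591] rotz 0.0005
```

View pics/c21.png

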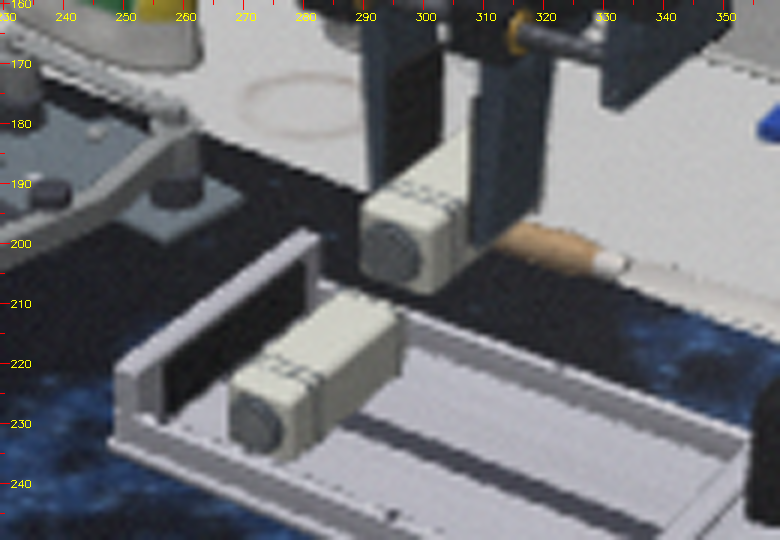

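step_arm(travel=[[0, 0, 0.12], [0, 0, 0.24], [0, 0, 0.36], [0, 0, 0.48], [0, 0, 0.6]], rot=[[0, 0, 0], [0, 0, 0], [0, 0, 0], [0, 0, 0], [0, 0, 0]], hand=[0.2, 0.2, 0.2, 0.2, 0.2])

```text
time_s: 42.23
tool_pos: [541.9, -201.7, 58.6]
orientation: [[0.999, 0.05, -0.001], [0.05, -0.999, 0.0], [-0.001, -0.0, -1.0]]
ft_force: [0.1, -1.2, -2.0]
grip_width: 30.3
```

step_arm(travel=[[0, 0, 0.07], [0, 0, 0.14], [0, 0, 0.21], [0, 0, 0.28], [0, 0, 0.31]], rot=[[0, 0, 0], [0, 0, 0], [0, 0, 0], [0, 0, 0], [0, 0, 0]], hand=[0.2, 0.2, 0.2, 0.2, 0.2])

```text
time_s: 42.65
tool_pos: [542.1, -201.9, 28.0]
orientation: [[0.999, 0.05, -0.001], [0.05, -0.999, 0.0], [-0.001, -0.0, -1.0]]
ft_force: [-0.0, 0.5, -0.7]
grip_width: 30.0
```

```bash
python3 -c "
from cartov import *
plan([542.5,-202,27],-87.5)"
```

```text
t 42.65 pos [ 542.1 -201.9   28. ] yaw -87.13 dy -0.4 grip 30.0 F [-0.   0.5 -0.7] q6 60.8 tilt z [-5.e-04  3.e-04 -1.e+00]
1 travel [0.004 0.002 0.01 ] rotz 0.0021
```

step_arm(travel=[[0, 0, 0.01], [0, 0, 0.02], [0, 0, 0.02], [0, 0, 0.02], [0, 0, 0.02]], rot=[[0, 0, 0], [0, 0, 0], [0, 0, 0], [0, 0, 0], [0, 0, 0]], hand=[0.2, 0.2, 0.3, 0.42, 0.42])

```text
time_s: 43.07
tool_pos: [542.5, -202.1, 27.3]
orientation: [[0.999, 0.05, 0.001], [0.05, -0.999, -0.0], [0.001, 0.0, -1.0]]
ft_force: [-0.3, -0.7, 0.3]
grip_width: 37.4
```

step_arm(travel=[[0, 0, 0], [0, 0, -0.2], [0, 0, -0.5], [0, 0, -0.8], [0, 0, -1.0]], rot=[[0, 0, 0], [0, 0, 0], [0, 0, 0], [0, 0, 0], [0, 0, 0]], hand=[0.42, 0.42, 0.42, 0.5, 0.6])

```text
time_s: 43.48
tool_pos: [542.9, -202.3, 129.6]
orientation: [[0.999, 0.05, 0.002], [0.05, -0.999, -0.001], [0.002, 0.001, -1.0]]
ft_force: [1.2, -0.5, 0.5]
grip_width: 49.0
```

```bash
python3 -c "
from cartov import *
plan([409,-323.6,100],-104.5)
s=grab('scene','pics/scene22.png')
cv2.imwrite('pics/c22.png',np.vstack([crop(s,230,200,130,110,5.4)]))"
```

```text
t 43.48 pos [ 542.9 -202.3  129.6] yaw -87.13 dy -17.4 grip 49.0 F [ 1.2 -0.5  0.5] q6 60.8 tilt z [ 0.0019 -0.001  -1.    ]
1 travel [-0.699  0.572  0.147] rotz 0.0483
2 travel [-0.605  0.671  0.147] rotz 0.0483
```

View pics/c22.png

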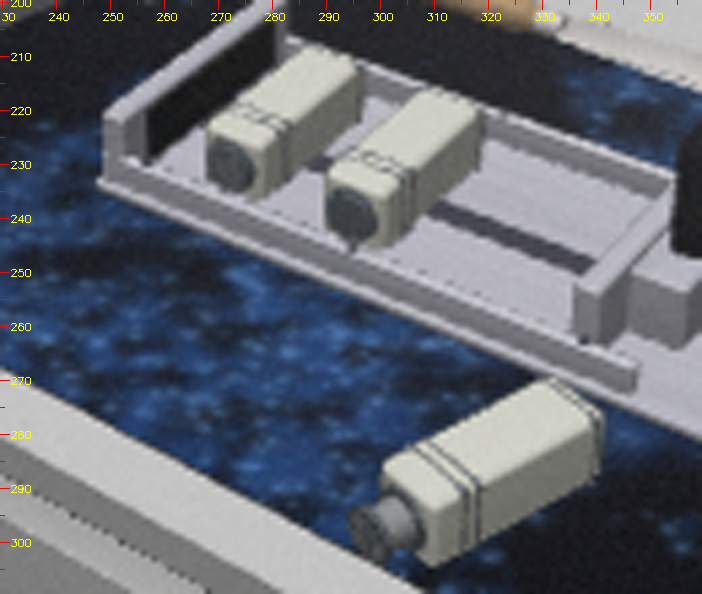

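Both activated cartridges lie flat in the channel, and cartridge 3 is unmoved at (331,269)–(300,285). I'll go to cartridge 3.

step_arm(travel=[[-0.35, 0.28, 0], [-0.7, 0.57, 0], [-0.7, 0.57, 0], [-0.7, 0.57, 0], [-0.7, 0.57, 0]], rot=[[0, 0, 0.03], [0, 0, 0.048], [0, 0, 0.048], [0, 0, 0.048], [0, 0, 0.048]], hand=[0.6, 0.6, 0.6, 0.6, 0.6])

```text
time_s: 43.95
tool_pos: [475.3, -262.7, 127.0]
orientation: [[0.995, -0.101, 0.0], [-0.101, -0.995, -0.0], [0.0, -0.0, -1.0]]
ft_force: [1.2, -0.2, -1.1]
grip_width: 54.9
```

step_arm(travel=[[-0.3, 0.33, 0], [-0.6, 0.67, 0.1], [-0.6, 0.67, 0.25], [-0.6, 0.67, 0.25], [-0.6, 0.67, 0.25]], rot=[[0, 0, 0.03], [0, 0, 0.049], [0, 0, 0.049], [0, 0, 0.049], [0, 0, 0.049]], hand=[0.6, 0.6, 0.6, 0.6, 0.6])

```text
time_s: 44.37
tool_pos: [409.2, -322.4, 101.5]
orientation: [[0.968, -0.251, -0.001], [-0.251, -0.968, 0.001], [-0.001, -0.001, -1.0]]
ft_force: [-0.1, 1.0, 0.3]
grip_width: 54.7
```

```bash
python3 -c "
from cartov import *
plan([409.2,-323.5,19],-104.6)
s=grab('scene','pics/scene23.png')
cv2.imwrite('pics/c23.png',np.vstack([crop(s,260,220,120,95,6)]))"
```

```text
t 44.37 pos [ 409.2 -322.4  101.5] yaw -104.57 dy -0.0 grip 54.7 F [-0.1  1.   0.3] q6 59.7 tilt z [-7.0e-04  1.1e-03 -1.0e+00]
1 travel [0.003 0.011 0.825] rotz 0.0002
```

View pics/c23.png

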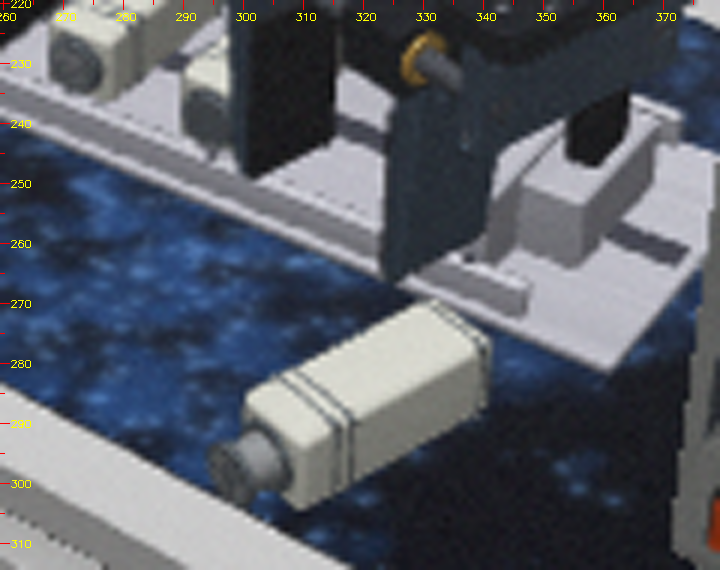

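```bash
python3 -c "
from h import *
im=cv2.imread('pics/top0.png'); cv2.imwrite('pics/psu.png',crop(im,385,90,110,165,3.6))
im=cv2.imread('pics/scene0.png'); cv2.imwrite('pics/psus.png',crop(im,350,180,160,200,3))
"
```

```text
(no output)
```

View pics/psu.png

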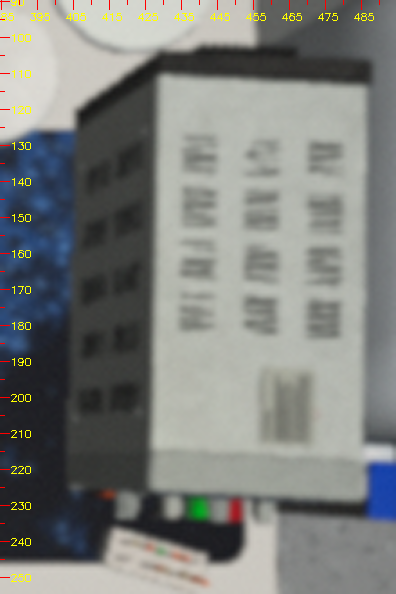

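View pics/psus.png

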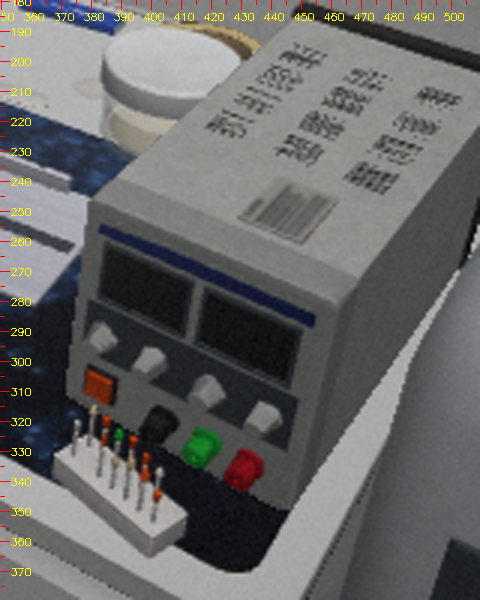

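step_arm(travel=[[0, 0.01, 0.2], [0, 0.01, 0.4], [0, 0.01, 0.6], [0, 0.01, 0.7], [0, 0.01, 0.7]], rot=[[0, 0, 0], [0, 0, 0], [0, 0, 0], [0, 0, 0], [0, 0, 0]], hand=[0.6, 0.6, 0.6, 0.6, 0.6])

```text
time_s: 44.83
tool_pos: [409.0, -322.7, 30.7]
orientation: [[0.968, -0.25, -0.002], [-0.25, -0.968, 0.002], [-0.002, -0.001, -1.0]]
ft_force: [-0.9, 0.7, -0.5]
grip_width: 54.5
```

step_arm(travel=[[0, 0, 0.06], [0, 0, 0.12], [0, 0, 0.12], [0, 0, 0.12], [0, 0, 0.12]], rot=[[0, 0, 0], [0, 0, 0], [0, 0, 0], [0, 0, 0], [0, 0, 0]], hand=[0.6, 0.6, 0.6, 0.6, 0.6])

```text
time_s: 45.25
tool_pos: [408.8, -324.2, 20.4]
orientation: [[0.968, -0.252, 0.0], [-0.252, -0.968, -0.0], [0.001, 0.0, -1.0]]
ft_force: [0.4, -0.2, 0.2]
grip_width: 54.6
```

step_arm(travel=[[0, 0, 0], [0, 0, 0], [0, 0, 0], [0, 0, 0], [0, 0, 0]], rot=[[0, 0, 0], [0, 0, 0], [0, 0, 0], [0, 0, 0], [0, 0, 0]], hand=[0.4, 0.3, 0.25, 0.2, 0.2], force=20)

```text
time_s: 45.67
tool_pos: [408.6, -324.1, 20.0]
orientation: [[0.968, -0.252, 0.0], [-0.252, -0.968, -0.0], [0.0, 0.0, -1.0]]
ft_force: [0.2, 0.6, 3.6]
grip_width: 30.1
```

step_arm(travel=[[0, 0, 0], [0, 0, 0], [0, 0, 0], [0, 0, 0], [0, 0, 0]], rot=[[0, 0, 0], [0, 0, 0], [0, 0, 0], [0, 0, 0], [0, 0, 0]], hand=[0.2, 0.2, 0.2, 0.2, 0.2], force=20)

```text
time_s: 46.08
tool_pos: [408.6, -324.0, 20.0]
orientation: [[0.968, -0.252, 0.0], [-0.252, -0.968, -0.0], [0.0, 0.0, -1.0]]
ft_force: [-1.0, -0.4, 5.8]
grip_width: 30.1
```

```bash
python3 -c "
from cartov import *
plan([409.2,-323.5,19],-104.6)
from rig import env
o=env.get_obs(); y=np.degrees(np.arctan2(o['orientation'][1,1],o['orientation'][0,1]))+270
s=grab('scene','pics/scene24.png')
ov('pics/scene24.png','scene',(285,250,65,60,9),cart(np.array([*o['tool_pos'][:2],15]),y),'pics/c24.png')
"
```

```text
t 46.08 pos [ 408.6 -324.    20. ] yaw -104.59 dy -0.0 grip 30.1 F [-1.  -0.4  5.8] q6 59.6 tilt z [ 0.e+00 -1.e-04 -1.e+00]
1 travel [ 0.005 -0.007  0.01 ] rotz 0.0001
```

View pics/c24.png

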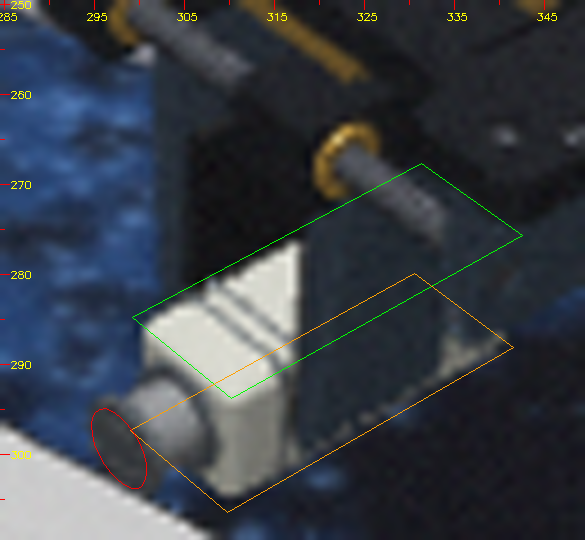

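step_arm(travel=[[0, 0, -0.2], [0, 0, -0.4], [0, 0, -0.6], [0, 0, -0.8], [0, 0, -1.0]], rot=[[0, 0, 0], [0, 0, 0], [0, 0, 0], [0, 0, 0], [0, 0, 0]], hand=[0.2, 0.2, 0.2, 0.2, 0.2])

```text
time_s: 46.55
tool_pos: [408.3, -323.8, 120.7]
orientation: [[0.968, -0.252, -0.0], [-0.252, -0.968, 0.0], [-0.0, -0.0, -1.0]]
ft_force: [0.2, -0.8, -1.7]
grip_width: 30.3
```

```bash
python3 -c "
from h import *
plan([554.4,55.7,127],-5.9)"
```

```text
t 46.55 pos [ 408.3 -323.8  120.7] yaw -104.59 dy 98.7 grip 30.3 F [ 0.2 -0.8 -1.7] q6 59.6 tilt z [-4.e-04  4.e-04 -1.e+00]
1 travel [ 0.091 -0.808 -0.012] rotz -0.1097
2 travel [ 0.359 -0.73  -0.013] rotz -0.1097
3 travel [ 0.584 -0.566 -0.013] rotz -0.1097
4 travel [ 0.741 -0.335 -0.013] rotz -0.1097
5 travel [ 0.811 -0.065 -0.013] rotz -0.1097
```

step_arm(travel=[[0.02, -0.16, 0], [0.04, -0.32, -0.01], [0.05, -0.48, -0.02], [0.07, -0.65, -0.02], [0.09, -0.81, -0.02]], rot=[[0, 0, -0.022], [0, 0, -0.044], [0, 0, -0.066], [0, 0, -0.088], [0, 0, -0.11]], hand=[0.2, 0.2, 0.2, 0.2, 0.2])

```text
time_s: 46.97
tool_pos: [437.7, -247.0, 121.9]
orientation: [[0.996, 0.094, -0.0], [0.094, -0.996, 0.0], [-0.0, -0.0, -1.0]]
ft_force: [0.4, 0.1, -1.7]
grip_width: 29.6
```

step_arm(travel=[[0.07, -0.15, 0], [0.14, -0.29, -0.01], [0.21, -0.44, -0.02], [0.29, -0.58, -0.02], [0.36, -0.73, -0.02]], rot=[[0, 0, -0.022], [0, 0, -0.044], [0, 0, -0.066], [0, 0, -0.088], [0, 0, -0.11]], hand=[0.2, 0.2, 0.2, 0.2, 0.2])

```text
time_s: 47.38
tool_pos: [467.1, -171.2, 123.8]
orientation: [[0.905, 0.426, -0.0], [0.426, -0.905, 0.0], [-0.0, -0.0, -1.0]]
ft_force: [0.8, -0.7, -1.4]
grip_width: 29.7
```

step_arm(travel=[[0.12, -0.11, 0], [0.23, -0.23, -0.01], [0.35, -0.34, -0.02], [0.46, -0.45, -0.02], [0.58, -0.57, -0.02]], rot=[[0, 0, -0.022], [0, 0, -0.044], [0, 0, -0.066], [0, 0, -0.088], [0, 0, -0.11]], hand=[0.2, 0.2, 0.2, 0.2, 0.2])

```text
time_s: 47.8
tool_pos: [495.4, -95.0, 125.8]
orientation: [[0.707, 0.707, -0.0], [0.707, -0.707, 0.0], [-0.0, -0.0, -1.0]]
ft_force: [0.6, -0.7, -1.3]
grip_width: 30.1
```

step_arm(travel=[[0.15, -0.07, 0], [0.3, -0.14, 0], [0.44, -0.2, 0], [0.59, -0.27, 0], [0.74, -0.34, 0]], rot=[[0, 0, -0.022], [0, 0, -0.044], [0, 0, -0.066], [0, 0, -0.088], [0, 0, -0.11]], hand=[0.2, 0.2, 0.2, 0.2, 0.2])

```text
time_s: 48.22
tool_pos: [523.9, -18.7, 125.7]
orientation: [[0.426, 0.905, -0.0], [0.905, -0.426, 0.0], [-0.0, -0.0, -1.0]]
ft_force: [-0.5, 0.7, -1.2]
grip_width: 30.1
```

```bash
python3 -c "
from h import *
plan([554.4,55.7,127],-5.9)"
```

```text
t 48.22 pos [523.9 -18.7 125.7] yaw -25.2 dy 19.3 grip 30.1 F [-0.5  0.7 -1.2] q6 16.6 tilt z [-5.e-04  1.e-04 -1.e+00]
1 travel [ 0.803 -0.041 -0.013] rotz -0.1072
```

step_arm(travel=[[0.16, -0.01, 0], [0.32, -0.02, 0], [0.48, -0.03, 0], [0.64, -0.04, 0], [0.805, -0.04, 0]], rot=[[0, 0, -0.022], [0, 0, -0.044], [0, 0, -0.066], [0, 0, -0.088], [0, 0, -0.107]], hand=[0.2, 0.2, 0.2, 0.2, 0.2])

```text
time_s: 48.63
tool_pos: [554.6, 55.8, 125.6]
orientation: [[0.103, 0.995, -0.001], [0.995, -0.103, 0.0], [-0.0, -0.001, -1.0]]
ft_force: [0.4, 0.5, 0.3]
grip_width: 29.8
```

step_arm(travel=[[0, 0, 0.12], [0, 0, 0.24], [0, 0, 0.36], [0, 0, 0.48], [0, 0, 0.6]], rot=[[0, 0, 0], [0, 0, 0], [0, 0, 0], [0, 0, 0], [0, 0, 0]], hand=[0.2, 0.2, 0.2, 0.2, 0.2])

```text
time_s: 49.05
tool_pos: [554.6, 55.0, 65.1]
orientation: [[0.107, 0.994, -0.0], [0.994, -0.107, 0.0], [-0.0, -0.0, -1.0]]
ft_force: [-0.3, 0.5, -1.5]
grip_width: 29.8
```

```bash
python3 -c "
from cartov import *
plan([554.4,55.7,40],-5.9)
s=grab('scene','pics/scene25.png')
cv2.imwrite('pics/c25.png',crop(s,165,150,105,75,7.5))
"
```

```text
t 49.05 pos [554.6  55.   65.1] yaw -6.13 dy 0.2 grip 29.8 F [-0.3  0.5 -1.5] q6 5.7 tilt z [-4.e-04  0.e+00 -1.e+00]
1 travel [ 0.006 -0.003  0.251] rotz -0.0013
```

View pics/c25.png

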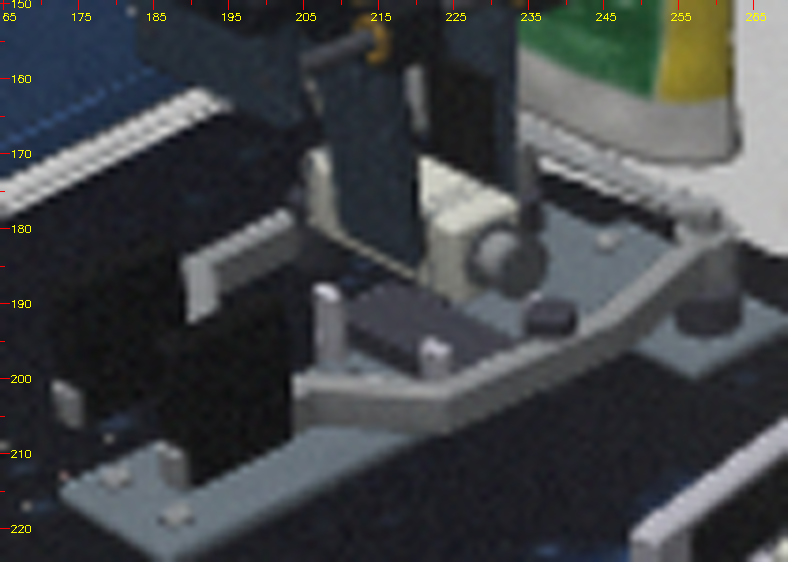

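step_arm(travel=[[0.01, 0, 0.05], [0.015, 0, 0.1], [0.015, 0, 0.15], [0.015, 0, 0.19], [0.015, 0, 0.19]], rot=[[0, 0, 0], [0, 0, 0], [0, 0, 0], [0, 0, 0], [0, 0, 0]], hand=[0.2, 0.2, 0.2, 0.2, 0.2])

```text
time_s: 49.52
tool_pos: [554.7, 56.5, 46.4]
orientation: [[0.107, 0.994, -0.001], [0.994, -0.107, -0.0], [-0.0, -0.001, -1.0]]
ft_force: [-0.3, 0.3, -0.9]
grip_width: 29.6
```

step_arm(travel=[[0, 0, 0.02], [0, 0, 0.04], [0, 0, 0.06], [0, 0, 0.06], [0, 0, 0.06]], rot=[[0, 0, 0], [0, 0, 0], [0, 0, 0], [0, 0, 0], [0, 0, 0]], hand=[0.2, 0.2, 0.2, 0.2, 0.2])

```text
time_s: 49.93
tool_pos: [554.9, 56.5, 40.9]
orientation: [[0.107, 0.994, -0.0], [0.994, -0.107, 0.0], [0.0, -0.0, -1.0]]
ft_force: [-0.7, 0.0, -1.2]
grip_width: 29.6
```

```bash
python3 -c "
from cartov import *
plan([554.4,55.6,39],-5.9)
s=grab('scene','pics/scene26.png')
cv2.imwrite('pics/c26.png',crop(s,165,150,105,75,7.5))
"
```

```text
t 49.93 pos [554.9  56.5  40.9] yaw -6.13 dy 0.2 grip 29.6 F [-0.7  0.  -1.2] q6 5.8 tilt z [-1.e-04  0.e+00 -1.e+00]
1 travel [-0.009 -0.004  0.019] rotz -0.0013
```

View pics/c26.png

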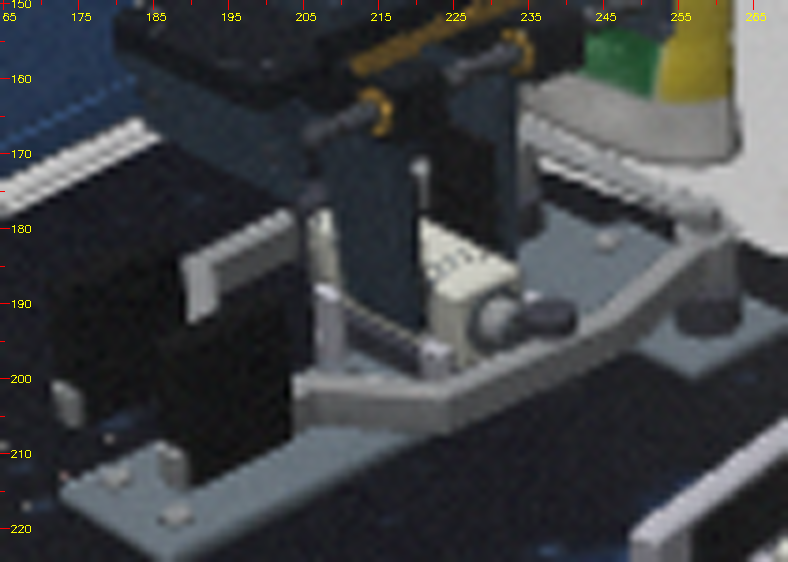

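Cartridge 3 is nested too, so I'll release it and squeeze.

step_arm(travel=[[0, 0, 0.01], [0, 0, 0.01], [0, 0, 0.01], [0, 0, 0.01], [0, 0, 0.01]], rot=[[0, 0, 0], [0, 0, 0], [0, 0, 0], [0, 0, 0], [0, 0, 0]], hand=[0.2, 0.35, 0.4, 0.5, 0.5])

```text
time_s: 50.4
tool_pos: [555.0, 56.5, 40.0]
orientation: [[0.107, 0.994, 0.0], [0.994, -0.107, -0.0], [0.0, 0.0, -1.0]]
ft_force: [0.7, 0.6, 0.5]
grip_width: 44.8
```

step_arm(travel=[[0, 0, -0.2], [0, 0, -0.4], [0, 0, -0.6], [0, 0, -0.8], [0, 0, -0.9]], rot=[[0, 0, 0], [0, 0, 0], [0, 0, 0], [0, 0, 0], [0, 0, 0]], hand=[0.55, 0.6, 0.8, 1, 1])

```text
time_s: 50.82
tool_pos: [555.8, 56.5, 132.1]
orientation: [[0.107, 0.994, 0.002], [0.994, -0.107, -0.0], [0.0, 0.002, -1.0]]
ft_force: [1.1, -0.6, 0.1]
grip_width: 71.8
```

```bash
python3 -c "
from cartov import *
plan([450.0,65.8,130],-95.8)
s=grab('scene','pics/scene27.png')
cv2.imwrite('pics/c27.png',crop(s,165,150,105,75,7.5))"
```

```text
t 50.82 pos [555.8  56.5 132.1] yaw -6.13 dy -89.7 grip 71.8 F [ 1.1 -0.6  0.1] q6 5.8 tilt z [ 0.0025 -0.     -1.    ]
1 travel [-0.007 -0.354  0.006] rotz 0.1661
2 travel [-0.182 -0.303  0.006] rotz 0.1661
3 travel [-0.309 -0.172  0.006] rotz 0.1661
```

View pics/c27.png

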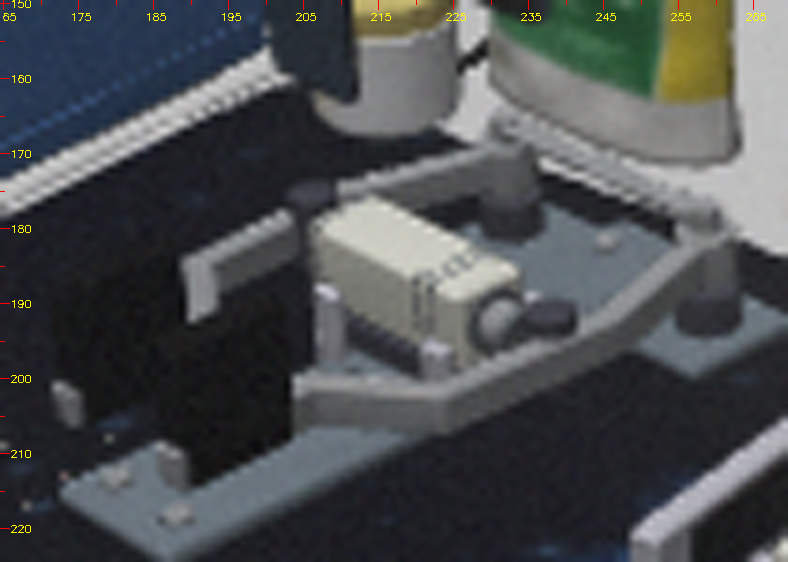

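step_arm(travel=[[-0.01, -0.12, 0], [-0.01, -0.24, 0], [-0.01, -0.35, 0], [-0.01, -0.35, 0], [-0.01, -0.35, 0]], rot=[[0, 0, 0.035], [0, 0, 0.07], [0, 0, 0.1], [0, 0, 0.135], [0, 0, 0.166]], hand=[1, 1, 1, 1, 1])

```text
time_s: 51.28
tool_pos: [519.0, 59.3, 129.1]
orientation: [[0.592, 0.806, -0.001], [0.806, -0.592, -0.0], [-0.001, -0.001, -1.0]]
ft_force: [0.4, -0.5, 0.4]
grip_width: 91.3
```

step_arm(travel=[[-0.09, -0.15, 0], [-0.18, -0.3, 0], [-0.18, -0.3, 0], [-0.18, -0.3, 0], [-0.18, -0.3, 0]], rot=[[0, 0, 0.035], [0, 0, 0.07], [0, 0, 0.1], [0, 0, 0.135], [0, 0, 0.166]], hand=[1, 1, 1, 1, 1])

```text
time_s: 51.7
tool_pos: [484.6, 62.3, 129.2]
orientation: [[0.915, 0.403, -0.001], [0.403, -0.915, 0.0], [-0.001, -0.0, -1.0]]
ft_force: [0.9, 0.2, -0.8]
grip_width: 91.2
```

step_arm(travel=[[-0.15, -0.09, 0], [-0.31, -0.17, 0], [-0.31, -0.17, 0], [-0.31, -0.17, 0], [-0.31, -0.17, 0]], rot=[[0, 0, 0.035], [0, 0, 0.07], [0, 0, 0.1], [0, 0, 0.135], [0, 0, 0.165]], hand=[1, 1, 1, 1, 1])

```text
time_s: 52.12
tool_pos: [449.4, 65.1, 129.2]
orientation: [[0.995, -0.103, -0.001], [-0.103, -0.995, -0.0], [-0.001, 0.0, -1.0]]
ft_force: [0.8, -0.3, -1.3]
grip_width: 91.0
```

```bash
python3 -c "
from cartov import *
plan([450.0,66.0,44],-95.8)"
```

```text
t 52.12 pos [449.4  65.1 129.2] yaw -95.91 dy 0.1 grip 91.0 F [ 0.8 -0.3 -1.3] q6 96.6 tilt z [-9.e-04 -0.e+00 -1.e+00]
1 travel [ 0.006 -0.009  0.852] rotz -0.0006
```

step_arm(travel=[[0, -0.01, 0.16], [0, -0.01, 0.32], [0, -0.01, 0.48], [0, -0.01, 0.66], [0, -0.01, 0.85]], rot=[[0, 0, 0], [0, 0, 0], [0, 0, 0], [0, 0, 0], [0, 0, 0]], hand=[1, 1, 1, 1, 1])

```text
time_s: 52.53
tool_pos: [449.8, 66.1, 43.7]
orientation: [[0.995, -0.097, -0.0], [-0.097, -0.995, -0.0], [-0.0, 0.0, -1.0]]
ft_force: [0.2, 0.6, -0.4]
grip_width: 91.0
```

step_arm(travel=[[0, 0, 0], [0, 0, 0], [0, 0, 0], [0, 0, 0], [0, 0, 0]], rot=[[0, 0, 0], [0, 0, 0], [0, 0, 0], [0, 0, 0], [0, 0, 0]], hand=[0.8, 0.7, 0.6, 0.5, 0.4], force=30)

```text
time_s: 52.95
tool_pos: [450.7, 66.1, 45.7]
orientation: [[0.995, -0.097, 0.002], [-0.097, -0.995, 0.0], [0.002, -0.0, -1.0]]
ft_force: [1.4, 0.6, -0.5]
grip_width: 60.9
```

step_arm(travel=[[0, 0, 0], [0, 0, 0], [0, 0, 0], [0, 0, 0], [0, 0, 0]], rot=[[0, 0, 0], [0, 0, 0], [0, 0, 0], [0, 0, 0], [0, 0, 0]], hand=[0.3, 0.2, 0.2, 0.2, 0.2], force=30)

```text
time_s: 53.37
tool_pos: [450.1, 66.2, 45.0]
orientation: [[0.995, -0.097, 0.0], [-0.097, -0.995, 0.0], [0.0, -0.0, -1.0]]
ft_force: [6.2, 0.7, -0.2]
grip_width: 27.3
```

step_arm(travel=[[0, 0, 0], [0, 0, 0], [0, 0, 0], [0, 0, 0], [0, 0, 0]], rot=[[0, 0, 0], [0, 0, 0], [0, 0, 0], [0, 0, 0], [0, 0, 0]], hand=[0.2, 0.2, 0.2, 0.2, 0.2], force=30)

```text
time_s: 53.78
tool_pos: [450.5, 66.2, 45.0]
orientation: [[0.995, -0.097, 0.001], [-0.097, -0.995, 0.0], [0.001, -0.0, -1.0]]
ft_force: [4.8, 1.2, 2.5]
grip_width: 24.7
```

step_arm(travel=[[0, 0, 0], [0, 0, 0], [0, 0, 0], [0, 0, 0], [0, 0, 0]], rot=[[0, 0, 0], [0, 0, 0], [0, 0, 0], [0, 0, 0], [0, 0, 0]], hand=[0.4, 0.6, 0.8, 1, 1])

```text
time_s: 54.2
tool_pos: [449.3, 66.1, 44.7]
orientation: [[0.995, -0.097, -0.001], [-0.097, -0.995, -0.0], [-0.001, 0.0, -1.0]]
ft_force: [-1.2, 1.2, -0.0]
grip_width: 55.3
```

step_arm(travel=[[0, 0, 0], [0, 0, 0], [0, 0, 0], [0, 0, 0], [0, 0, 0]], rot=[[0, 0, 0], [0, 0, 0], [0, 0, 0], [0, 0, 0], [0, 0, 0]], hand=[1, 1, 1, 1, 1])

```text
time_s: 54.62
tool_pos: [450.2, 66.1, 44.9]
orientation: [[0.995, -0.097, 0.0], [-0.097, -0.995, -0.0], [0.0, 0.0, -1.0]]
ft_force: [0.6, 0.2, -0.7]
grip_width: 88.4
```

step_arm(travel=[[0, 0, -0.2], [0, 0, -0.4], [0, 0, -0.6], [0, 0, -0.8], [0, 0, -0.8]], rot=[[0, 0, 0], [0, 0, 0], [0, 0, 0], [0, 0, 0], [0, 0, 0]], hand=[1, 1, 1, 1, 1])

```text
time_s: 55.03
tool_pos: [451.7, 66.2, 127.9]
orientation: [[0.995, -0.097, 0.005], [-0.097, -0.995, 0.0], [0.005, -0.0, -1.0]]
ft_force: [1.4, -0.1, -0.1]
grip_width: 90.9
```

```bash
python3 -c "
from cartov import *
plan([554.6,57,125],-5.8)
s=grab('scene','pics/scene28.png')
cv2.imwrite('pics/c28.png',crop(s,165,150,105,75,7.5))"
```

```text
t 55.03 pos [451.7  66.2 127.9] yaw -95.59 dy 89.8 grip 90.9 F [ 1.4 -0.1 -0.1] q6 96.4 tilt z [ 0.0046  0.     -1.    ]
1 travel [ 0.344 -0.003  0.011] rotz -0.1663
2 travel [0.3   0.169 0.011] rotz -0.1663
3 travel [0.176 0.296 0.01 ] rotz -0.1663
```

View pics/c28.png

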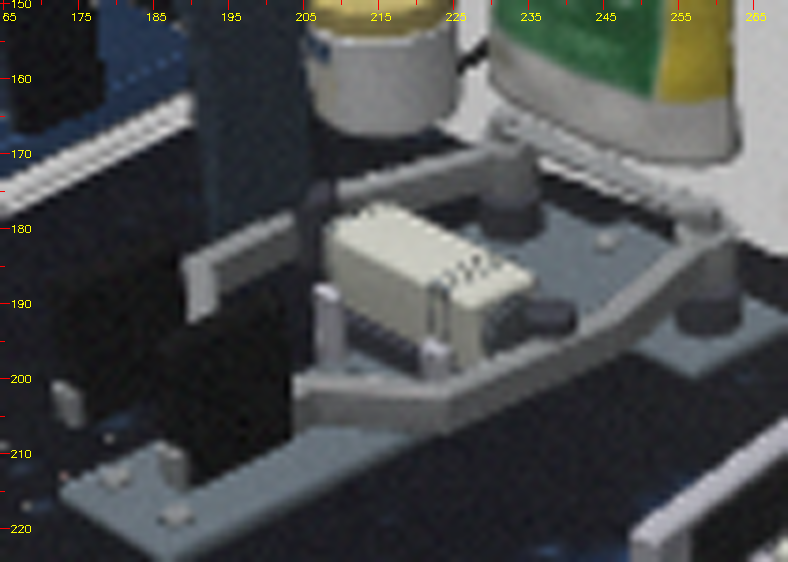

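Cartridge 3 is home as well, so I'll pick it up.

step_arm(travel=[[0.12, 0, 0], [0.24, 0, 0], [0.34, 0, 0], [0.34, 0, 0], [0.34, 0, 0]], rot=[[0, 0, -0.035], [0, 0, -0.07], [0, 0, -0.1], [0, 0, -0.135], [0, 0, -0.166]], hand=[1, 0.6, 0.55, 0.55, 0.55])

```text
time_s: 55.5
tool_pos: [484.0, 62.7, 123.9]
orientation: [[0.909, 0.416, -0.001], [0.416, -0.909, -0.0], [-0.001, -0.0, -1.0]]
ft_force: [0.3, -0.2, 0.5]
grip_width: 67.7
```

step_arm(travel=[[0.15, 0.08, 0], [0.3, 0.17, 0], [0.3, 0.17, 0], [0.3, 0.17, 0], [0.3, 0.17, 0]], rot=[[0, 0, -0.035], [0, 0, -0.07], [0, 0, -0.1], [0, 0, -0.135], [0, 0, -0.166]], hand=[0.55, 0.55, 0.55, 0.55, 0.55])

```text
time_s: 55.92
tool_pos: [517.9, 59.6, 123.7]
orientation: [[0.581, 0.814, -0.001], [0.814, -0.581, -0.0], [-0.001, -0.001, -1.0]]
ft_force: [0.3, 0.0, -0.5]
grip_width: 50.3
```

step_arm(travel=[[0.09, 0.15, 0], [0.18, 0.3, 0], [0.18, 0.3, 0], [0.18, 0.3, 0], [0.18, 0.3, 0]], rot=[[0, 0, -0.035], [0, 0, -0.07], [0, 0, -0.1], [0, 0, -0.135], [0, 0, -0.166]], hand=[0.55, 0.55, 0.55, 0.55, 0.55])

```text
time_s: 56.33
tool_pos: [552.8, 56.6, 123.6]
orientation: [[0.098, 0.995, -0.002], [0.995, -0.098, -0.0], [-0.0, -0.001, -1.0]]
ft_force: [0.4, 0.1, -0.2]
grip_width: 50.1
```

```bash
python3 -c "
from cartov import *
plan([554.6,56.5,39.5],-5.9)"
```

```text
t 56.33 pos [552.8  56.6 123.6] yaw -5.64 dy -0.3 grip 50.1 F [ 0.4  0.1 -0.2] q6 5.3 tilt z [-0.0015 -0.     -1.    ]
1 travel [0.001 0.019 0.841] rotz 0.0015
```

step_arm(travel=[[0, 0.01, 0.18], [0, 0.01, 0.36], [0, 0.01, 0.54], [0, 0.01, 0.7], [0, 0.01, 0.7]], rot=[[0, 0, 0.001], [0, 0, 0.001], [0, 0, 0.001], [0, 0, 0.001], [0, 0, 0.001]], hand=[0.55, 0.55, 0.55, 0.55, 0.55])

```text
time_s: 56.75
tool_pos: [551.9, 56.5, 51.4]
orientation: [[0.107, 0.994, -0.005], [0.994, -0.107, -0.0], [-0.001, -0.005, -1.0]]
ft_force: [-0.2, -1.0, -0.3]
grip_width: 50.2
```

step_arm(travel=[[0, 0, 0.08], [0, 0, 0.15], [0, 0, 0.15], [0, 0, 0.15], [0, 0, 0.15]], rot=[[0, 0, 0], [0, 0, 0], [0, 0, 0], [0, 0, 0], [0, 0, 0]], hand=[0.55, 0.55, 0.55, 0.55, 0.55])

```text
time_s: 57.17
tool_pos: [554.4, 56.6, 40.4]
orientation: [[0.107, 0.994, 0.001], [0.994, -0.107, -0.0], [0.0, 0.001, -1.0]]
ft_force: [-0.6, -0.2, 1.2]
grip_width: 50.1
```

step_arm(travel=[[0, 0, 0], [0, 0, 0], [0, 0, 0], [0, 0, 0], [0, 0, 0]], rot=[[0, 0, 0], [0, 0, 0], [0, 0, 0], [0, 0, 0], [0, 0, 0]], hand=[0.4, 0.3, 0.25, 0.2, 0.2], force=20)

```text
time_s: 57.58
tool_pos: [554.3, 56.6, 40.2]
orientation: [[0.107, 0.994, 0.001], [0.994, -0.107, 0.0], [0.0, 0.001, -1.0]]
ft_force: [-0.0, -0.2, 5.0]
grip_width: 30.1
```

step_arm(travel=[[0, 0, 0], [0, 0, 0], [0, 0, 0], [0, 0, 0], [0, 0, 0]], rot=[[0, 0, 0], [0, 0, 0], [0, 0, 0], [0, 0, 0], [0, 0, 0]], hand=[0.2, 0.2, 0.2, 0.2, 0.2], force=20)

```text
time_s: 58.0
tool_pos: [554.4, 56.6, 40.2]
orientation: [[0.107, 0.994, 0.001], [0.994, -0.107, 0.0], [0.0, 0.001, -1.0]]
ft_force: [0.5, 0.1, 4.8]
grip_width: 30.1
```

step_arm(travel=[[0, 0, -0.2], [0, 0, -0.4], [0, 0, -0.6], [0, 0, -0.8], [0, 0, -0.8]], rot=[[0, 0, 0], [0, 0, 0], [0, 0, 0], [0, 0, 0], [0, 0, 0]], hand=[0.2, 0.2, 0.2, 0.2, 0.2])

```text
time_s: 58.42
tool_pos: [555.7, 56.6, 123.1]
orientation: [[0.107, 0.994, 0.005], [0.994, -0.107, 0.0], [0.0, 0.004, -1.0]]
ft_force: [1.1, 1.2, -0.3]
grip_width: 29.7
```

```bash
python3 -c "
from cartov import *
plan([545,-260,122],-87.5)"
```

```text
t 58.42 pos [555.7  56.6 123.1] yaw -6.13 dy -81.4 grip 29.7 F [ 1.1  1.2 -0.3] q6 5.8 tilt z [ 0.0045  0.     -1.    ]
1 travel [-0.79   0.058  0.003] rotz 0.113
2 travel [-0.72   0.329  0.004] rotz 0.113
3 travel [-0.561  0.559  0.005] rotz 0.113
4 travel [-0.332  0.719  0.006] rotz 0.113
```

step_arm(travel=[[-0.16, 0.01, 0], [-0.32, 0.02, 0], [-0.48, 0.03, 0], [-0.63, 0.05, 0], [-0.79, 0.06, 0]], rot=[[0, 0, 0.023], [0, 0, 0.046], [0, 0, 0.069], [0, 0, 0.09], [0, 0, 0.113]], hand=[0.2, 0.2, 0.2, 0.2, 0.2])

```text
time_s: 58.83
tool_pos: [551.3, -23.2, 119.3]
orientation: [[0.448, 0.894, -0.001], [0.894, -0.448, 0.0], [-0.0, -0.001, -1.0]]
ft_force: [0.3, 0.1, -0.8]
grip_width: 30.0
```

step_arm(travel=[[-0.14, 0.07, 0], [-0.29, 0.13, 0], [-0.43, 0.2, 0], [-0.58, 0.26, 0], [-0.72, 0.33, 0]], rot=[[0, 0, 0.023], [0, 0, 0.046], [0, 0, 0.069], [0, 0, 0.09], [0, 0, 0.113]], hand=[0.2, 0.2, 0.2, 0.2, 0.2])

```text
time_s: 59.25
tool_pos: [548.4, -102.4, 119.3]
orientation: [[0.731, 0.682, -0.001], [0.682, -0.731, 0.0], [-0.001, -0.001, -1.0]]
ft_force: [0.5, 0.1, -1.4]
grip_width: 30.0
```

step_arm(travel=[[-0.11, 0.11, 0], [-0.22, 0.22, 0], [-0.34, 0.34, 0], [-0.45, 0.45, 0], [-0.56, 0.56, 0]], rot=[[0, 0, 0.023], [0, 0, 0.046], [0, 0, 0.069], [0, 0, 0.09], [0, 0, 0.113]], hand=[0.2, 0.2, 0.2, 0.2, 0.2])

```text
time_s: 59.67
tool_pos: [546.1, -181.6, 119.2]
orientation: [[0.923, 0.385, -0.001], [0.385, -0.923, 0.0], [-0.001, -0.001, -1.0]]
ft_force: [0.6, -0.5, -1.0]
grip_width: 30.0
```

step_arm(travel=[[-0.07, 0.14, 0], [-0.13, 0.29, 0], [-0.2, 0.43, 0], [-0.26, 0.58, 0], [-0.33, 0.72, 0]], rot=[[0, 0, 0.023], [0, 0, 0.046], [0, 0, 0.069], [0, 0, 0.09], [0, 0, 0.113]], hand=[0.2, 0.2, 0.2, 0.2, 0.2])

```text
time_s: 60.08
tool_pos: [543.8, -260.8, 119.2]
orientation: [[0.999, 0.041, -0.001], [0.041, -0.999, 0.0], [-0.001, -0.0, -1.0]]
ft_force: [-0.2, 0.2, -0.8]
grip_width: 29.9
```

```bash
python3 -c "
from cartov import *
plan([545,-260,60],-87.3)
s=grab('scene','pics/scene29.png')
cv2.imwrite('pics/c29.png',np.vstack([crop(s,245,170,130,100,6)]))"
```

```text
t 60.08 pos [ 543.8 -260.8  119.2] yaw -87.68 dy 0.4 grip 29.9 F [-0.2  0.2 -0.8] q6 56.4 tilt z [-7.e-04  4.e-04 -1.e+00]
1 travel [ 0.012 -0.007  0.592] rotz -0.0021
```

View pics/c29.png

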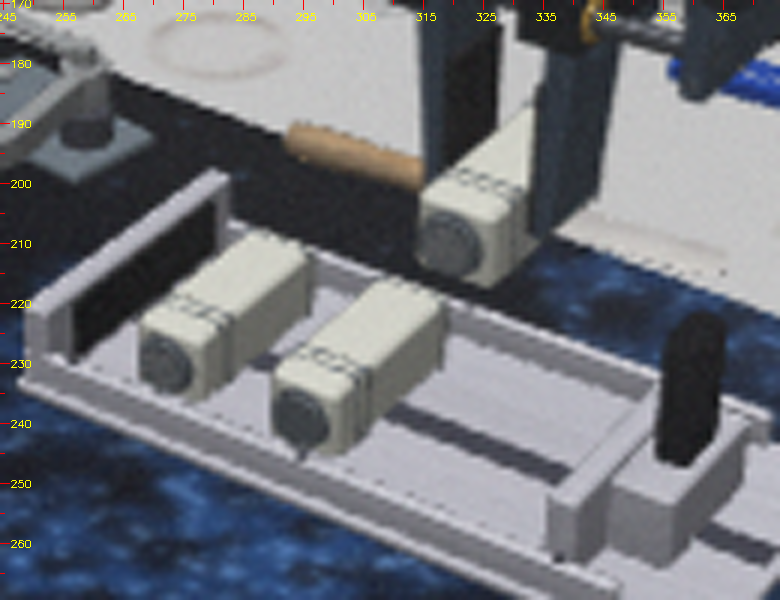

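step_arm(travel=[[0.01, 0, 0.12], [0.01, 0, 0.24], [0.01, 0, 0.36], [0.01, 0, 0.48], [0.01, 0, 0.6]], rot=[[0, 0, -0.002], [0, 0, -0.002], [0, 0, -0.002], [0, 0, -0.002], [0, 0, -0.002]], hand=[0.2, 0.2, 0.2, 0.2, 0.2])

```text
time_s: 60.55
tool_pos: [544.6, -259.0, 58.1]
orientation: [[0.999, 0.052, -0.001], [0.052, -0.999, 0.001], [-0.001, -0.001, -1.0]]
ft_force: [0.2, 0.5, -1.8]
grip_width: 30.1
```

step_arm(travel=[[0, 0, 0.07], [0, 0, 0.14], [0, 0, 0.21], [0, 0, 0.28], [0, 0, 0.31]], rot=[[0, 0, 0], [0, 0, 0], [0, 0, 0], [0, 0, 0], [0, 0, 0]], hand=[0.2, 0.2, 0.2, 0.2, 0.2])

```text
time_s: 60.97
tool_pos: [544.9, -259.9, 28.0]
orientation: [[0.999, 0.05, -0.001], [0.05, -0.999, 0.0], [-0.001, -0.0, -1.0]]
ft_force: [-0.8, 0.1, -0.1]
grip_width: 29.7
```

```bash
python3 -c "
from cartov import *
plan([545,-260,27],-87.3)
s=grab('scene','pics/scene30.png')
cv2.imwrite('pics/c30.png',np.vstack([crop(s,245,170,130,100,6)]))"
```

```text
t 60.97 pos [ 544.9 -259.9   28. ] yaw -87.12 dy -0.2 grip 29.7 F [-0.8  0.1 -0.1] q6 56.0 tilt z [-5.e-04  3.e-04 -1.e+00]
1 travel [0.001 0.002 0.01 ] rotz 0.001
```

View pics/c30.png

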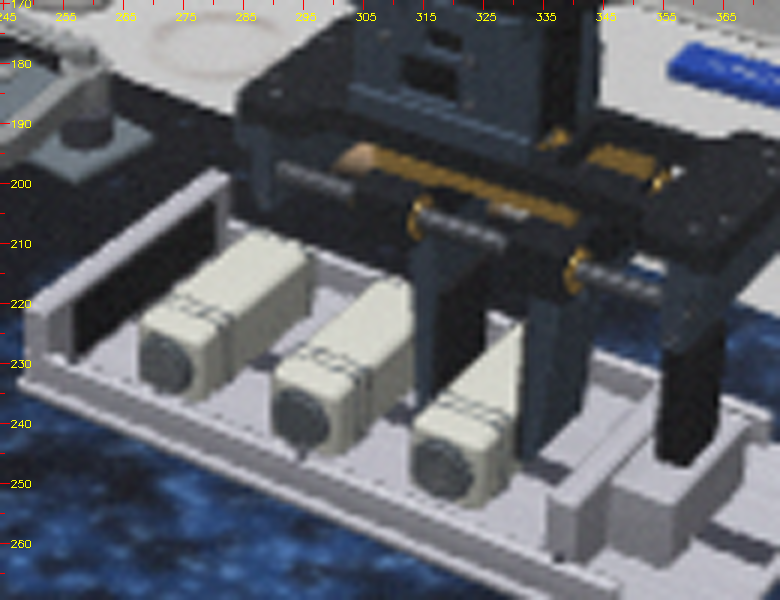

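step_arm(travel=[[0, 0, 0.01], [0, 0, 0.02], [0, 0, 0.02], [0, 0, 0.02], [0, 0, 0.02]], rot=[[0, 0, 0], [0, 0, 0], [0, 0, 0], [0, 0, 0], [0, 0, 0]], hand=[0.2, 0.2, 0.3, 0.42, 0.42])

```text
time_s: 61.43
tool_pos: [545.3, -260.2, 27.3]
orientation: [[0.999, 0.05, 0.001], [0.05, -0.999, -0.0], [0.001, 0.0, -1.0]]
ft_force: [0.4, -0.4, -0.0]
grip_width: 38.1
```

step_arm(travel=[[0, 0, 0], [0, 0, -0.2], [0, 0, -0.5], [0, 0, -0.8], [0, 0, -1.0]], rot=[[0, 0, 0], [0, 0, 0], [0, 0, 0], [0, 0, 0], [0, 0, 0]], hand=[0.42, 0.42, 0.42, 0.5, 0.5])

```text
time_s: 61.85
tool_pos: [545.7, -260.4, 129.6]
orientation: [[0.999, 0.05, 0.002], [0.05, -0.999, -0.001], [0.002, 0.001, -1.0]]
ft_force: [0.7, 0.1, -0.1]
grip_width: 45.1
```

```bash
python3 -c "
from cartov import *
plan([550,-327.5,128],-87.5)
s=grab('scene','pics/scene31.png')
cv2.imwrite('pics/c31.png',np.vstack([crop(s,245,170,130,100,6)]))"
```

```text
t 61.85 pos [ 545.7 -260.4  129.6] yaw -87.13 dy -0.4 grip 45.1 F [ 0.7  0.1 -0.1] q6 56.0 tilt z [ 0.0019 -0.0012 -1.    ]
1 travel [0.009 0.672 0.017] rotz 0.0021
```

View pics/c31.png

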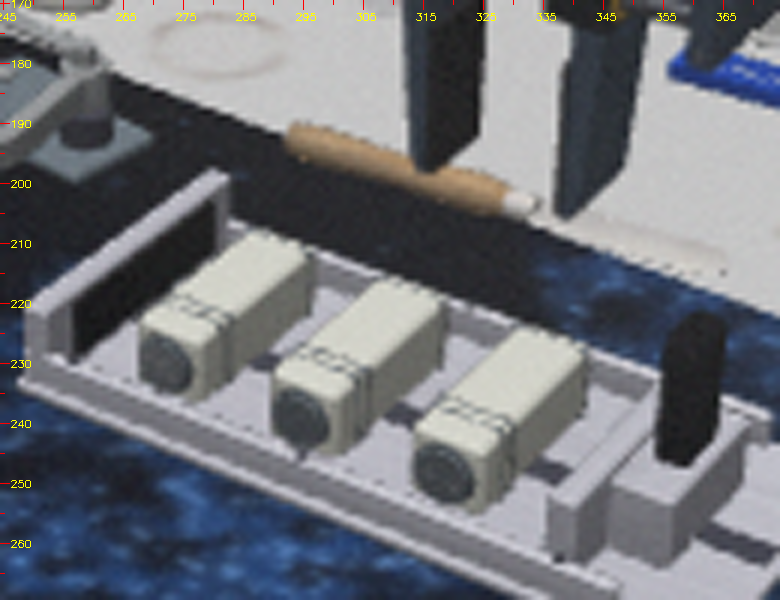

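All three cartridges lie flat across the channel. I'll go to the post.

step_arm(travel=[[0.01, 0.3, 0], [0.01, 0.67, 0], [0.01, 0.67, 0], [0.01, 0.67, 0], [0.01, 0.67, 0]], rot=[[0, 0, 0.002], [0, 0, 0.002], [0, 0, 0.002], [0, 0, 0.002], [0, 0, 0.002]], hand=[0.6, 0.6, 0.6, 0.6, 0.6])

```text
time_s: 62.32
tool_pos: [549.1, -326.7, 126.6]
orientation: [[0.999, 0.043, -0.0], [0.043, -0.999, 0.001], [-0.0, -0.001, -1.0]]
ft_force: [0.4, 0.9, 0.4]
grip_width: 54.5
```

```bash
python3 -c "
from cartov import *
plan([550,-327.5,62],-87.5)"
```

```text
t 62.32 pos [ 549.1 -326.7  126.6] yaw -87.52 dy 0.0 grip 54.5 F [0.4 0.9 0.4] q6 51.4 tilt z [-5.e-04  5.e-04 -1.e+00]
1 travel [0.009 0.008 0.646] rotz -0.0001
```

step_arm(travel=[[0.01, 0.01, 0.16], [0.01, 0.01, 0.32], [0.01, 0.01, 0.48], [0.01, 0.01, 0.64], [0.01, 0.01, 0.64]], rot=[[0, 0, 0], [0, 0, 0], [0, 0, 0], [0, 0, 0], [0, 0, 0]], hand=[0.6, 0.6, 0.6, 0.6, 0.6])

```text
time_s: 62.73
tool_pos: [549.0, -325.8, 60.1]
orientation: [[0.999, 0.045, -0.004], [0.045, -0.999, 0.003], [-0.004, -0.003, -1.0]]
ft_force: [-1.3, 1.5, -0.3]
grip_width: 54.3
```

step_arm(travel=[[0, 0, 0], [0, 0, 0], [0, 0, 0], [0, 0, 0], [0, 0, 0]], rot=[[0, 0, 0], [0, 0, 0], [0, 0, 0], [0, 0, 0], [0, 0, 0]], hand=[0.3, 0.2, 0.1, 0.05, 0.05], force=25)

```text
time_s: 63.15
tool_pos: [550.8, -328.0, 63.7]
orientation: [[0.999, 0.044, 0.001], [0.044, -0.999, -0.001], [0.001, 0.001, -1.0]]
ft_force: [0.2, -0.0, 0.1]
grip_width: 24.9
```

step_arm(travel=[[0, 0, 0], [0, 0, 0], [0, 0, 0], [0, 0, 0], [0, 0, 0]], rot=[[0, 0, 0], [0, 0, 0], [0, 0, 0], [0, 0, 0], [0, 0, 0]], hand=[0.05, 0.05, 0.05, 0.05, 0.05], force=25)

```text
time_s: 63.57
tool_pos: [550.7, -328.1, 63.3]
orientation: [[0.999, 0.044, 0.001], [0.044, -0.999, -0.0], [0.001, 0.0, -1.0]]
ft_force: [-1.5, 0.4, 6.7]
grip_width: 14.2
```

```bash
python3 -c "
from cartov import *
plan([550,-327.5,62],-87.5)"
```

```text
t 63.57 pos [ 550.7 -328.1   63.3] yaw -87.5 dy -0.0 grip 14.2 F [-1.5  0.4  6.7] q6 51.4 tilt z [ 5.e-04 -4.e-04 -1.e+00]
1 travel [-0.007 -0.006  0.013] rotz 0.0
```

step_arm(travel=[[0, -0.06, 0], [0, -0.12, 0], [0, -0.18, 0], [0, -0.24, 0], [0, -0.3, 0]], rot=[[0, 0, 0], [0, 0, 0], [0, 0, 0], [0, 0, 0], [0, 0, 0]], hand=[0.05, 0.05, 0.05, 0.05, 0.05])

```text
time_s: 63.98
tool_pos: [549.4, -297.8, 63.3]
orientation: [[0.999, 0.044, 0.001], [0.044, -0.999, -0.001], [0.001, 0.001, -1.0]]
ft_force: [-0.6, -3.5, 5.2]
grip_width: 14.0
```

step_arm(travel=[[0, -0.06, 0], [0, -0.12, 0], [0, -0.18, 0], [0, -0.24, 0], [0, -0.3, 0]], rot=[[0, 0, 0], [0, 0, 0], [0, 0, 0], [0, 0, 0], [0, 0, 0]], hand=[0.05, 0.05, 0.05, 0.05, 0.05])

```text
time_s: 64.4
tool_pos: [548.2, -268.0, 63.3]
orientation: [[0.999, 0.044, 0.001], [0.044, -0.999, -0.001], [0.001, 0.001, -1.0]]
ft_force: [0.3, -3.4, 5.4]
grip_width: 14.0
```

```bash
python3 -c "
from cartov import *
plan([545.7,-219,63],-87.5)
s=grab('scene','pics/scene32.png')
cv2.imwrite('pics/c32.png',np.vstack([crop(s,245,170,130,100,6)]))"
```

```text
t 64.4 pos [ 548.2 -268.    63.3] yaw -87.49 dy -0.0 grip 14.0 F [ 0.3 -3.4  5.4] q6 55.9 tilt z [ 8.e-04 -9.e-04 -1.e+00]
1 travel [-0.003 -0.49   0.003] rotz 0.0
```

View pics/c32.png

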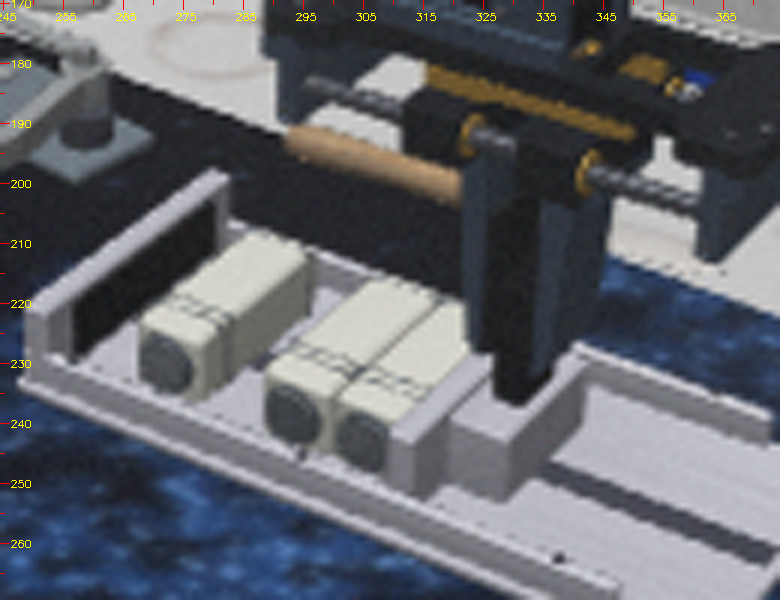

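step_arm(travel=[[0, -0.06, 0], [0, -0.12, 0], [0, -0.18, 0], [0, -0.24, 0], [0, -0.3, 0]], rot=[[0, 0, 0], [0, 0, 0], [0, 0, 0], [0, 0, 0], [0, 0, 0]], hand=[0.05, 0.05, 0.05, 0.05, 0.05])

```text
time_s: 64.87
tool_pos: [546.9, -238.0, 63.3]
orientation: [[0.999, 0.044, 0.001], [0.044, -0.999, -0.001], [0.001, 0.001, -1.0]]
ft_force: [-0.0, -5.1, 6.3]
grip_width: 13.9
```

step_arm(travel=[[0, -0.03, 0], [0, -0.06, 0], [0, -0.09, 0], [0, -0.12, 0], [0, -0.12, 0]], rot=[[0, 0, 0], [0, 0, 0], [0, 0, 0], [0, 0, 0], [0, 0, 0]], hand=[0.05, 0.05, 0.05, 0.05, 0.05])

```text
time_s: 65.28
tool_pos: [546.3, -225.6, 63.3]
orientation: [[0.999, 0.044, 0.001], [0.044, -0.999, -0.0], [0.001, 0.0, -1.0]]
ft_force: [0.7, 0.6, 7.3]
grip_width: 13.9
```

```bash
python3 -c "
from cartov import *
plan([545.7,-219,63],-87.5)
s=grab('scene','pics/scene33.png')
cv2.imwrite('pics/c33.png',np.vstack([crop(s,245,170,130,100,6)]))"
```

```text
t 65.28 pos [ 546.3 -225.6   63.3] yaw -87.49 dy -0.0 grip 13.9 F [0.7 0.6 7.3] q6 59.3 tilt z [ 8.e-04 -4.e-04 -1.e+00]
1 travel [-0.004 -0.066  0.003] rotz 0.0001
```

View pics/c33.png

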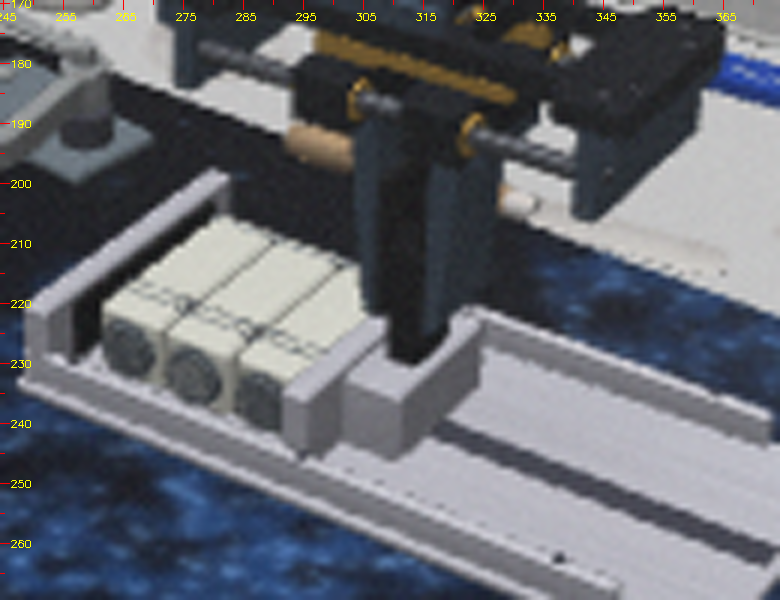

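The row is together with a few mm left to the fixed jaw. I'll advance in small steps and watch the force.

step_arm(travel=[[0, -0.01, 0], [0, -0.02, 0], [0, -0.03, 0], [0, -0.04, 0], [0, -0.04, 0]], rot=[[0, 0, 0], [0, 0, 0], [0, 0, 0], [0, 0, 0], [0, 0, 0]], hand=[0.05, 0.05, 0.05, 0.05, 0.05])

```text
time_s: 65.75
tool_pos: [546.2, -222.0, 63.3]
orientation: [[0.999, 0.044, 0.001], [0.044, -0.999, -0.001], [0.001, 0.001, -1.0]]
ft_force: [-0.7, -2.2, 6.7]
grip_width: 14.1
```

step_arm(travel=[[0, -0.005, 0], [0, -0.01, 0], [0, -0.015, 0], [0, -0.02, 0], [0, -0.02, 0]], rot=[[0, 0, 0], [0, 0, 0], [0, 0, 0], [0, 0, 0], [0, 0, 0]], hand=[0.05, 0.05, 0.05, 0.05, 0.05])

```text
time_s: 66.17
tool_pos: [546.1, -220.2, 63.3]
orientation: [[0.999, 0.044, 0.001], [0.044, -0.999, -0.001], [0.001, 0.001, -1.0]]
ft_force: [0.1, -3.5, 5.6]
grip_width: 14.2
```

step_arm(travel=[[0, -0.005, 0], [0, -0.01, 0], [0, -0.015, 0], [0, -0.02, 0], [0, -0.02, 0]], rot=[[0, 0, 0], [0, 0, 0], [0, 0, 0], [0, 0, 0], [0, 0, 0]], hand=[0.05, 0.05, 0.05, 0.05, 0.05])

```text
time_s: 66.58
tool_pos: [546.1, -218.8, 63.3]
orientation: [[0.999, 0.044, 0.001], [0.044, -0.999, -0.002], [0.001, 0.002, -1.0]]
ft_force: [-1.5, -8.9, 5.8]
grip_width: 13.7
```

```bash
python3 -c "
from cartov import *
plan([545.7,-215,63],-87.5)
s=grab('scene','pics/scene34.png')
cv2.imwrite('pics/c34.png',np.vstack([crop(s,245,185,85,70,9)]))"
```

```text
t 66.58 pos [ 546.1 -218.8   63.3] yaw -87.49 dy -0.0 grip 13.7 F [-1.5 -8.9  5.8] q6 59.9 tilt z [ 0.0011 -0.0017 -1.    ]
1 travel [-0.002 -0.038  0.003] rotz 0.0001
```

View pics/c34.png

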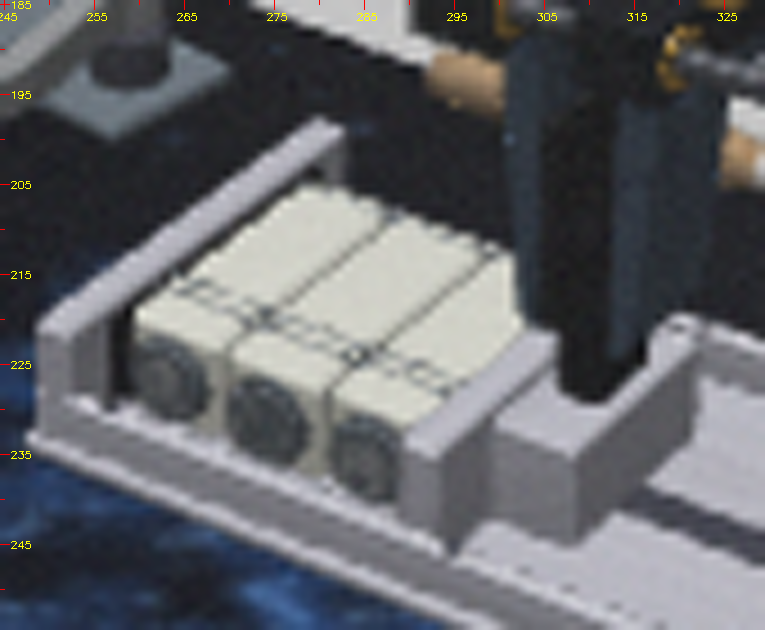

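Contact made: the force has risen to -8.9 N. I'll push a little more and hold.

step_arm(travel=[[0, -0.005, 0], [0, -0.01, 0], [0, -0.01, 0], [0, -0.01, 0], [0, -0.01, 0]], rot=[[0, 0, 0], [0, 0, 0], [0, 0, 0], [0, 0, 0], [0, 0, 0]], hand=[0.05, 0.05, 0.05, 0.05, 0.05])

```text
time_s: 67.05
tool_pos: [546.1, -218.7, 63.4]
orientation: [[0.999, 0.044, 0.001], [0.044, -0.999, -0.003], [0.001, 0.003, -1.0]]
ft_force: [-1.3, -16.6, 3.3]
grip_width: 14.2
```

step_arm(travel=[[0, -0.005, 0], [0, -0.005, 0], [0, -0.005, 0], [0, -0.005, 0], [0, -0.005, 0]], rot=[[0, 0, 0], [0, 0, 0], [0, 0, 0], [0, 0, 0], [0, 0, 0]], hand=[0.05, 0.05, 0.05, 0.05, 0.05])

```text
time_s: 67.47
tool_pos: [546.1, -218.7, 63.4]
orientation: [[0.999, 0.044, 0.001], [0.044, -0.999, -0.004], [0.001, 0.004, -1.0]]
ft_force: [-3.2, -20.2, 2.7]
grip_width: 14.1
```

step_arm(travel=[[0, 0, 0], [0, 0, 0], [0, 0, 0], [0, 0, 0], [0, 0, 0]], rot=[[0, 0, 0], [0, 0, 0], [0, 0, 0], [0, 0, 0], [0, 0, 0]], hand=[0.05, 0.05, 0.05, 0.05, 0.05])

```text
time_s: 67.88
tool_pos: [546.1, -218.7, 63.4]
orientation: [[0.999, 0.044, 0.001], [0.044, -0.999, -0.004], [0.001, 0.004, -1.0]]
ft_force: [-3.7, -20.9, 1.3]
grip_width: 14.0
```

step_arm(travel=[[0, 0.005, 0], [0, 0.01, 0], [0, 0.01, 0], [0, 0.01, 0], [0, 0.01, 0]], rot=[[0, 0, 0], [0, 0, 0], [0, 0, 0], [0, 0, 0], [0, 0, 0]], hand=[0.05, 0.05, 0.05, 0.2, 0.4])

```text
time_s: 68.3
tool_pos: [545.5, -217.2, 62.8]
orientation: [[0.999, 0.044, -0.0], [0.044, -0.999, 0.0], [-0.0, -0.0, -1.0]]
ft_force: [-0.3, 0.3, 0.5]
grip_width: 22.2
```

step_arm(travel=[[0, 0, 0], [0, 0, 0], [0, 0, 0], [0, 0, 0], [0, 0, 0]], rot=[[0, 0, 0], [0, 0, 0], [0, 0, 0], [0, 0, 0], [0, 0, 0]], hand=[0.5, 0.5, 0.5, 0.5, 0.5])

```text
time_s: 68.72
tool_pos: [545.7, -217.4, 62.9]
orientation: [[0.999, 0.044, -0.0], [0.044, -0.999, 0.0], [-0.0, -0.0, -1.0]]
ft_force: [0.0, -0.0, -0.6]
grip_width: 45.3
```

step_arm(travel=[[0, 0, -0.2], [0, 0, -0.4], [0, 0, -0.6], [0, 0, -0.8], [0, 0, -1.0]], rot=[[0, 0, 0], [0, 0, 0], [0, 0, 0], [0, 0, 0], [0, 0, 0]], hand=[0.5, 0.5, 0.5, 0.5, 0.5])

```text
time_s: 69.13
tool_pos: [545.5, -217.3, 163.8]
orientation: [[0.999, 0.044, -0.0], [0.044, -0.999, 0.0], [-0.0, -0.0, -1.0]]
ft_force: [0.2, -0.0, -0.2]
grip_width: 45.2
```

```bash
python3 -c "
from cartov import *
plan([400,-100,220],-87.5)
s=grab('scene','pics/scene35.png')
cv2.imwrite('pics/c35.png',crop(s,160,160,180,110,4.4))"
```

```text
t 69.13 pos [ 545.5 -217.3  163.8] yaw -87.49 dy -0.0 grip 45.2 F [ 0.2 -0.  -0.2] q6 59.9 tilt z [-2.e-04  1.e-04 -1.e+00]
1 travel [-0.467 -0.412 -0.187] rotz 0.0
2 travel [-0.467 -0.412 -0.187] rotz 0.0
3 travel [-0.468 -0.412 -0.187] rotz 0.0
```

View pics/c35.png

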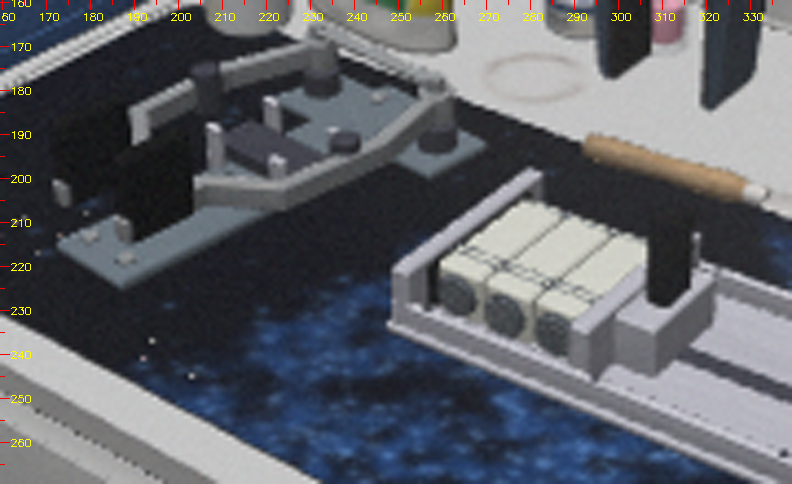

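step_arm(travel=[[-0.2, 0, -0.1], [-0.47, 0, -0.19], [-0.7, 0, -0.3], [-1, 0, -0.4], [-1, 0, -0.4]], rot=[[0, 0, 0], [0, 0, 0], [0, 0, 0], [0, 0, 0], [0, 0, 0]], hand=[0.5, 0.5, 0.5, 0.5, 0.5])

```text
time_s: 69.6
tool_pos: [442.0, -221.5, 204.2]
orientation: [[0.999, 0.043, -0.001], [0.043, -0.999, -0.0], [-0.001, 0.0, -1.0]]
ft_force: [2.8, -1.0, 0.2]
grip_width: 45.6
```

step_arm(travel=[[-0.2, -0.4, 0], [-0.4, -0.8, 0], [-0.5, -1, 0], [-0.5, -1, 0], [-0.5, -1, 0]], rot=[[0, 0, 0], [0, 0, 0], [0, 0, 0], [0, 0, 0], [0, 0, 0]], hand=[0.5, 0.5, 0.5, 0.5, 0.5])

```text
time_s: 70.02
tool_pos: [391.0, -123.2, 203.1]
orientation: [[0.999, 0.045, 0.0], [0.045, -0.999, -0.0], [0.0, 0.0, -1.0]]
ft_force: [0.5, -0.3, 0.2]
grip_width: 45.4
```

step_arm(travel=[[0, -0.4, 0], [0, -0.8, 0], [0, -1, 0], [0, -1, 0], [0, -1, 0]], rot=[[0, 0, 0], [0, 0, 0], [0, 0, 0], [0, 0, 0], [0, 0, 0]], hand=[0.5, 0.5, 0.5, 0.5, 0.5])

```text
time_s: 70.43
tool_pos: [388.0, -24.1, 203.0]
orientation: [[0.999, 0.046, 0.001], [0.046, -0.999, -0.0], [0.001, 0.0, -1.0]]
ft_force: [0.4, -0.2, 0.3]
grip_width: 45.7
```

```bash
python3 -c "
from cartov import *
plan([400,-100,220],-87.5)
s=grab('scene','pics/scene36.png');t=grab('top','pics/top36.png')
cv2.imwrite('pics/c36.png',np.vstack([crop(s,240,190,90,60,8)]))
cv2.imwrite('pics/c36t.png',crop(t,262,140,130,70,6))
cv2.imwrite('pics/c36w.png',t)"
```

```text
t 70.43 pos [388.  -24.1 203. ] yaw -87.38 dy -0.1 grip 45.7 F [ 0.4 -0.2  0.3] q6 75.0 tilt z [ 7.e-04 -3.e-04 -1.e+00]
1 travel [ 0.085  0.764 -0.17 ] rotz 0.0007
```

View pics/c36.png

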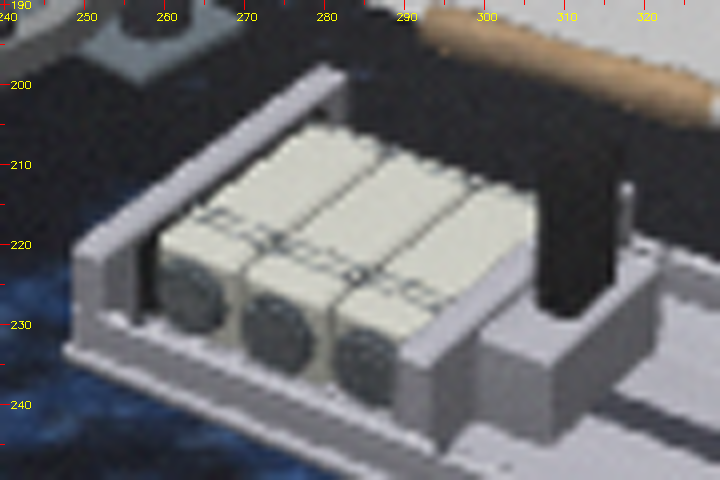

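View pics/c36t.png

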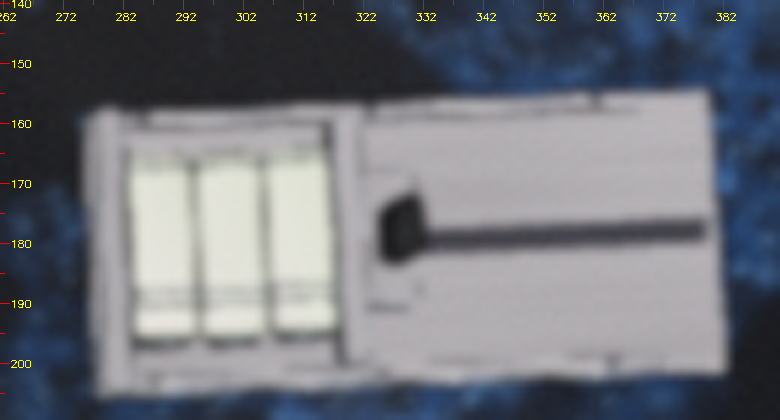

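View pics/c36w.png

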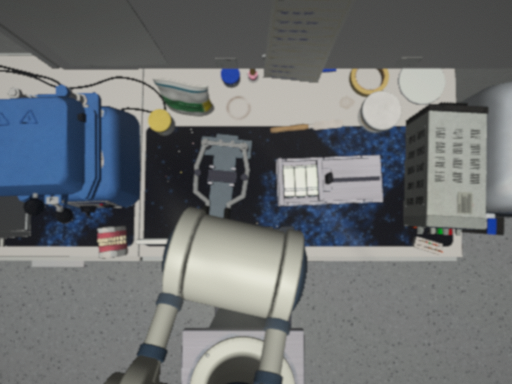

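```bash
python3 -c "
from h import *
a=np.radians(2.5); R=np.array([[np.cos(a),-np.sin(a)],[np.sin(a),np.cos(a)]])
for far,near in (((289,166.3),(289,195)),((300,165.5),(300,194.7)),((311.5,165),(312.5,194))):
    f=onz('top',far,36);n=onz('top',near,36)
    cf=R.T@(f[:2]-[543,-216]); cn=R.T@(n[:2]-[543,-216]); print('far x',cf.round(1),'near',cn.round(1),'len',(cf-cn)[0].round(1),'mid x',(cf[0]-48).round(1),(cn[0]+32).round(1))
f=[onz('top',u,36)[:2] for u in ((283.5,180),(294.5,180),(306,180),(317.2,180))]; print(np.array([R.T@(x-[543,-216]) for x in f]).round(1))
"
```

```text
far x [39.  94.3] near [-35.8  97.9] len 74.8 mid x -9.0 -3.8
far x [39.8 65.6] near [-36.3  69.5] len 76.1 mid x -8.2 -4.3
far x [39.8 35.6] near [-35.9  37.1] len 75.7 mid x -8.2 -3.9
[[ 3.800e+00  1.103e+02]
 [ 2.500e+00  8.180e+01]
 [ 1.200e+00  5.200e+01]
 [-1.000e-01  2.300e+01]]
```

The cartridge centres are about 6 mm off the middle line (limit 20 mm). The row spans carriage y from 23 to 110 mm, so it reaches the fixed jaw. I'll hand the job in.

```bash
python3 -c "
from rig import env
print(env.close_job()); print(env.get_obs()['time_s'])"
```

```text
the job is handed in; nothing more can be done
None
the job is handed in; nothing more can be done
```

I activated all three cartridges in the squeeze press, and they now lie side by side across the carriage channel, clamped against the fixed jaw. The job was handed in at about 70.5 s of the 210 s allowed; it reports no verdict, so success is judged from my own checks below.

**What happened**
- **Clamp:** I drew the jaw back about 110 mm before placing anything. That left roughly 199 mm between the jaws, enough for the row, so I did not go to the full stop.
- **Knock:** one cartridge was knocked about 13 mm while the arm was elsewhere. I measured it again before picking it up.
- **Grip:** no slip showed in any of the gripper readings.
- **Clamping:** the jaw was pushed against the row with about 20 N for roughly 0.8 s, then released and left there.

**Last checks**
- **Plungers:** all three show only a short stub, and the paddles closed to 24.7–24.9 mm on each squeeze. This was seen in the pictures; I had no direct reading of the plunger joints.
- **Row:** it reaches the fixed jaw and has no visible gaps. The cartridge centres are about 6 mm off the middle line (limit 20 mm).
- **Press and bystanders:** the press handles are open. The spatula and marker look unmoved in the pictures; I did not measure them.

**Disagreements**
- My camera heights came out about 3 mm lower than the text gives for the cartridges, so I used the text's heights.
- The carriage's floor end did not match a channel centred on its origin, by roughly 10–14 mm. I placed the origin from the fixed jaw's face instead, and the final contact fits that.
- The first squeeze showed up to 33 N of side force because the grip was slightly off centre. I shifted the grip and the later squeezes were lower (about 15 N, then about 1 N).

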